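# Fetch the jig's cover plate from behind the reagent bottles

### The job

The cover plate with the orange grip lies on the white stand behind three bottles. First set all three bottles upright on the blue mat, leaving the plate where it is; then lower the plate onto the grey jig so that both brass pins go through its holes and it lies flat, and only then put each bottle back upright on the very spot of the stand that it came from. Do not disturb the slide box or the matchbox, and let no bottle fall over.

Things in the scene. Friction and masses are not known exactly. Their poses are not given: they have to be found in the camera images.
- brown_mid (a point): Centre (half-way up) of the loose brown dropper bottle, 102 mm tall, 37 mm diameter up to 45 mm above its foot, then a shoulder, a 24 mm black collar (60 to 76 mm up) and a brown 15 mm bulb. Foot 51 mm below this point; z axis up along the bottle. Mass about 60 g. It may stand on any of the three spots.
- red_mid (a point): Centre (half-way up) of the loose clear-glass dropper bottle with the red bulb; same shape and size as the brown one: foot 51 mm below this point, z up.
- blue_mid (a point): Centre (half-way up) of the loose white screw-cap bottle with the blue cap, 100 mm tall, 37 mm diameter up to 57 mm above its foot, then a shoulder and a 19 mm cap. Foot 50 mm below this point, z up. Mass about 80 g.
- cover_grip (a point): Centre of the orange grip block on the loose aluminium cover plate (about 180 g). Plate 40 x 130 x 8 mm (x, y, z); its underside is 18 mm below this point. The block is 20 mm wide (x), 50 mm long (y), 20 mm tall, rising from the plate's top face (10 mm below this point) to 10 mm above this point. Two 12 mm through holes lie at y = +52 and -52 mm on the plate's centre line. z up.
- jig_seat (a point): Centre of the top face of the fixed grey jig (60 x 150 mm, top face 14 mm above the table; a glass slide in the middle). Two upright brass dowel pins, 8 mm diameter, 20 mm tall above this face with tapered noses (tip 3 mm diameter), at y = +52 and -52 mm. A seated plate has its underside on this face, its grip centre 18 mm above this point, its y axis along this y axis (either way round). z up.
- stand: Fixed white stand, board 150 x 200 mm (x, y), its top 6 mm above the table; origin under its centre, on the table, z up. Three dark round spots, 46 mm in diameter, at x = -45 mm, y = -60, 0, +60 mm, hold the bottles, one each, in any order; the cover plate lies just behind them (grip at about x = -3 mm, long side along y). A fence 30 mm high runs along the rear edge (x = +72 mm).
- mat: Fixed thin blue mat, 120 x 200 mm (x, y), 3 mm thick, empty at the start; the side area for the bottles. Origin under its centre, on the table, z up.
- slide_box: Bystander: dark slide box, 46 x 107 x 34 mm, loose; origin at the centre of its underside. Leave alone.
- matchbox: Bystander: matchbox with yellow top, 36 x 53 x 15 mm, loose; origin at the centre of its underside. Leave alone.
Mind the look-alikes: they are no part of the job. Leave any green or pink look-alike of the part that bears brown_mid alone. What is shaped like the part that bears red_mid but pink is not meant.

How it is judged:
By the outcome, as a careful person would: the job done as asked, in the order asked, and still so for the second after the job is handed in, with the robot touching nothing.
It also fails if it takes over 152 s, if anything falls off the work surface, if the arm or the gripper's body presses on something with over 40 N, if the wrist force passes 120 N, or if a joint passes its speed limit or range.

### The arm

A 6-joint arm with a two-finger parallel gripper is mounted at the origin on a cart in front of the work surface, level with it; the furniture and walls round the work are solid. World frame = base frame: x ahead of the robot, y to its left, z up, the work surface at z = 0. Lengths are in m, angles in degrees, forces in N, time in s.
With the tool pointing down it reaches from about 0.4 to 0.825 m from the base axis. Payload 7 kg.
Tool frame: the origin (TCP) lies between the finger pads; the fingertips stand 11 mm ahead of it and the grasp point (between the pads) lies 8 mm behind it (r.tcp_to_tips is the distance from the TCP to the fingertips, in m); x points along the fingers, y is the direction in which the jaws open and shut, and the axes are right-handed (so a half turn about x gives the same grasp; the last joint's range is limited). The gripper opens to 88 mm and grips with 3 to 60 N. Pads are 19 mm wide; open, the fingers measure 130 mm over their backs; the gripper's body (78 mm by 193 mm) begins 47 mm behind the grasp point.
Start: joints at [88.871, 20.546, 0.682, 0, -70.136, -16.507], TCP at [0.205, 0.643, 0.238] pointing down, gripper open.
Joint ranges: [-176.03, 176.03], [-82.01, 121.73], [-58.28, 71.71], [-173.87, 95.51], [-174.79, -0.11], [-173.66, 173.66]. Speed limits (degrees/s): [136.94, 136.94, 172.46, 180, 180, 180].

### API

Orientations are given as [roll, pitch, yaw] about the fixed x, y, z axes, in that order (R = Rz(yaw) Ry(pitch) Rx(roll)).
In Python, from plant import r gives the robot as it stands.
- The arm moves only by the tool arm_command, never from a script. Its argument "plan" is a list of rows, each an object of numbers: "dx", "dy", "dz": the shift along the tool's x, y, z each as a share of 0.02 m, from -1 to 1; "wx", "wy", "wz": the turn, a rotation vector about the tool's x, y, z each as a share of 0.08 rad, from -1 to 1. In form: [{"dx": .., "dy": .., "dz": .., "wx": .., "wy": .., "wz": ..}, ...]. A call has 1 to 20 rows; each row shifts and turns the pose as measured when the row begins, along the tool's axes as they then stand; what a row does not reach is not made up. A row lasts 1/12 s, in which the tool goes at most 41.7 mm and 7.16 degrees, less where a joint would pass 70% of its speed; a pose out of reach is approached as far as the arm can. A call with a number of a shift or a turn outside -1 to 1 is refused whole. A call with a gripper value outside its range is refused whole. "fingers" is the closure, from -1 (fully open) to 1 (shut), so that 0 is half open, set as the call begins (left out, the last holds). The fingers move at their own pace and stop on an object; "force" is the grip in N (left out, the last holds). Time passes only in rows, so rows that do not move let the fingers close. It gives the time, the measured TCP pose, the force and the opening at its end, in the units of the state.
- r.get_state(): the state, without advancing time (a new reading comes with each control period).
- r.capture(name): name is "scene" or "top" or "wrist"; returns (picture, depth): 420x560x3 uint8, red, green, blue; 420x560 float32, m along the optical axis (not along the pixel's ray), 0 where there is no reading.
- r.camera_model(name): a dict with "vertical_fov" (degrees; the focal length in pixels is half the picture's height over the tangent of half this angle, whatever the lens; pixels are square), "cx", "cy" (the principal point, pixels), "R" (3x3) and "t" (3): a world point X has camera coordinates R X + t. Camera axes: x right, y down, z forward; pixel columns grow to the right and rows downward; lengths in m; the calibration is good to about 2 mm. The wrist camera is an equidistant fisheye: a pixel r from the principal point sees the ray r / f radians off the axis. A picture is of the moment at which its call begins: read the wrist's pose just before it. camera_model takes no time and is no camera call; for the wrist camera it gives the pose at the moment of the call.
- r.close_job(): hands the job in, once; it reports no verdict.
Trained networks look in the newest picture that a camera, given by its name, has taken for a name from the list of things; names that differ only in an ending like _2 or _b are one class to them, and where a whole thing is asked for, a point or a joint stands for the part that bears it (a point fixed in the world has none). Each returns a list of dicts, best first, with "score" (0 to 1); they miss things now and then, are a little off and sometimes report something else, mostly with a low value. They report only what shows in the picture. A call takes as long as a camera call. They do not tell look-alikes from the thing itself.
- r.cut_out(camera, query): "mask" (420x560 bool, what is visible of it) and "bbox" ([left, top, width, height] in pixels, round what is visible of it).
- r.spot_point(camera, query): "centre" ([column, row] in pixels: a listed point, or the origin of a listed thing).
The state is a dict: "time_s": time; "joints": joint angles; "qd": joint speeds; "joint_torque": joint torques, N m; "tcp_pos": TCP position; "eef_rot": TCP orientation; "contact_force": force on the tool from outside, world axes, zero at the start; "moment": the same for the moment, N m; "gripper_width": finger opening in m.
Only numpy, scipy, OpenCV 4.12 (cv2) and the standard library are available. Lean on these libraries where they do the work, as an engineer would, in place of code of your own. Each camera call takes 0.05 s, during which the arm holds its last target.

## Working session

There is one attempt and no reset: what is moved stays moved. The work goes in short steps, Python scripts to look and compute and a tool call to move; the robot and the scene stay as the last step left them, time stands still between calls to the robot, and variables do not carry over. Pictures are saved under pics/ and viewed, and the job is handed in when it is done.

Besides the shell and the picture viewer there is one more tool, called after "Emit:" as name(argument=value, ...) on one line, values as JSON. arm_command: Moves the arm, as the interface text tells. Shift numbers are shares of 0.02 m and turn numbers shares of 0.08 rad, none past 1 either way. Its arguments: {"type":"object","properties":{"plan":{"type":"array","items":{"type":"object","properties":{"dx":{"type":"number"},"dy":{"type":"number"},"dz":{"type":"number"},"wx":{"type":"number"},"wy":{"type":"number"},"wz":{"type":"number"}}}},"fingers":{"type":"number"},"force":{"type":"number"}},"required":["plan"]}

```bash
ls; mkdir -p pics
python3 - <<'E'
from plant import r
import cv2,numpy as np
print(r.get_state())
for n in ("scene","top","wrist"):
    im,d=r.capture(n); cv2.imwrite(f"pics/{n}0.png",im[:,:,::-1]); np.save(f"{n}0.npy",d)
    m=r.camera_model(n); print(n,m)
E
```

```text
pics
{'time_s': 0.0, 'joints': array([ 8.88698433e+01,  2.05906391e+01,  6.34757520e-01, -2.35947105e-02,
       -7.01372304e+01, -1.65075945e+01]), 'qd': array([ 0.05528014, -0.01955239, -0.00586692, -0.02499594,  0.07740202,
        0.0252998 ]), 'joint_torque': array([-1.03976232e-03, -5.82718384e+01,  2.93053150e+01,  6.99693024e+00,
        6.76166557e-03, -1.65766774e-04]), 'tcp_pos': array([0.20437616, 0.64280996, 0.23662822]), 'eef_rot': array([  93.11038274,   89.90428166, -104.53540331]), 'contact_force': array([ 0.29110199, -0.25080218,  1.01174341]), 'moment': array([ 0.01218831, -0.02197141, -0.05047942]), 'gripper_width': 0.08784770837559028}
scene {'vertical_fov': 56.00825017622769, 'cx': 271.02190573906574, 'cy': 211.24776281302368, 'R': array([[ 0.57992936, -0.81466621, -0.00094764],
       [-0.44873227, -0.31846386, -0.83499708],
       [ 0.67994212,  0.48466456, -0.55025356]]), 't': array([-0.17396917,  0.37204264,  0.76291744])}
top {'vertical_fov': 46.61508509694134, 'cx': 277.1604106690872, 'cy': 207.17729279051912, 'R': array([[-0.00987951, -0.99985426, -0.01392345],
       [-0.99531535,  0.01117198, -0.09603406],
       [ 0.09617562,  0.01290946, -0.99528066]]), 't': array([0.1821327 , 0.55190074, 1.46181709])}
wrist {'vertical_fov': 65.70646984690485, 'cx': 279.33224034854663, 'cy': 210.09407812869296, 'R': array([[-0.30374418, -0.95275298,  0.00110639],
       [-0.91633134,  0.29245033,  0.27351357],
       [-0.26091443,  0.08206434, -0.96186751]]), 't': array([ 0.67651883, -0.03253327,  0.39041724])}
```

View pics/scene0.png

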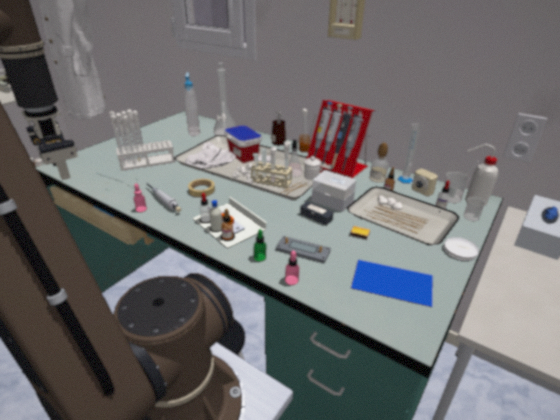

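View pics/top0.png

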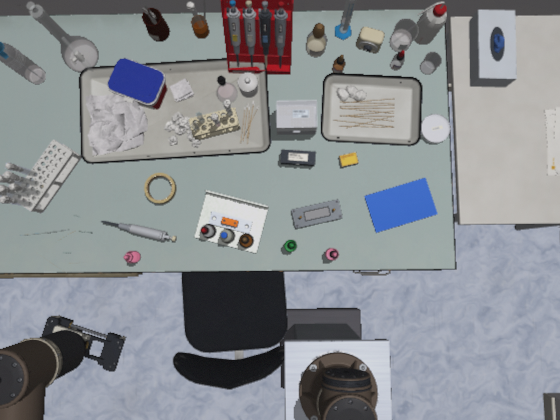

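View pics/wrist0.png

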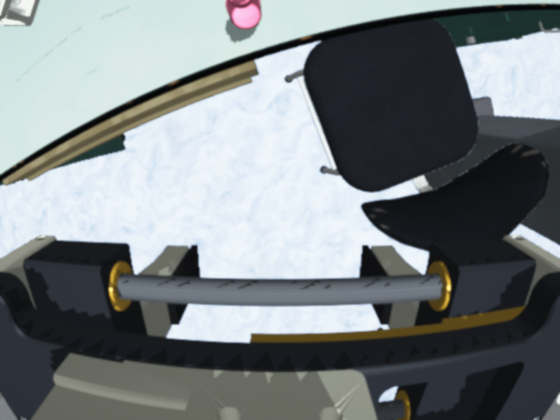

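The scene, with pixels in the top view:
- **Stand:** around (232,222). Red-bulb bottle at (207,231), blue cap at (226,236), brown at (246,240), and the orange grip at (229,222).
- **Look-alikes:** green at (290,246), pink at (331,254) and pink at (131,258).
- **Other targets:** jig at (317,214) and mat at (401,205).

Next I'll measure these.

```bash
cat > h.py <<'E'
from plant import r
import cv2,numpy as np
from scipy.spatial.transform import Rotation as Ro
def f(m): return 210/np.tan(np.radians(m["vertical_fov"]/2))
def ray(n,m,px):
    px=np.asarray(px,float); u=(px-[m["cx"],m["cy"]])/f(m)
    if n=="wrist":
        a=np.hypot(*u); v=np.array([*(u/max(a,1e-9)*np.sin(a)),np.cos(a)])
    else: v=np.array([*u,1.]); 
    R=np.array(m["R"]); return -R.T@np.array(m["t"]), R.T@v
def atz(n,m,px,z):
    c,d=ray(n,m,px); return c+d*(z-c[2])/d[2]
def proj(n,m,X):
    p=np.array(m["R"])@np.asarray(X)+np.array(m["t"])
    if n=="wrist":
        rr=np.hypot(p[0],p[1]); a=np.arctan2(rr,p[2]); u=p[:2]/rr*a
    else: u=p[:2]/p[2]
    return u*f(m)+[m["cx"],m["cy"]]
def tool():
    s=r.get_state(); return s, Ro.from_euler("xyz",s["eef_rot"],degrees=True).as_matrix()
def rect(mask):
    c,_=cv2.findContours(mask.astype(np.uint8),cv2.RETR_EXTERNAL,cv2.CHAIN_APPROX_NONE)
    return max(c,key=cv2.contourArea)
E
python3 - <<'E'
from h import *
s,R=tool(); print(R.round(3))
im,d=r.capture("top"); m=r.camera_model("top")
Z=dict(brown_mid=.057,red_mid=.057,blue_mid=.056,cover_grip=.024,jig_seat=.014,stand=0,mat=0,slide_box=0,matchbox=0)
for q,z in Z.items():
    o=r.spot_point("top",q)
    print(q,[(round(k["score"],2),np.round(k["centre"],1).tolist(),atz("top",m,k["centre"],z).round(3).tolist()[:2]) for k in o[:4]])
for q,z in dict(stand=.006,mat=.003,jig_seat=.014,cover_grip=.02).items():
    o=r.cut_out("top",q)
    for k in o[:2]:
        c=rect(k["mask"]).reshape(-1,2)
        P=np.array([atz("top",m,p,z)[:2] for p in c],np.float32)
        print(q,round(k["score"],2),k["bbox"],cv2.minAreaRect(P))
x,y=180,170
cv2.imwrite("pics/topcrop.png",cv2.resize(im[170:280,180:450],None,fx=2.9,fy=2.9,interpolation=cv2.INTER_CUBIC)[:,:,::-1])
print(r.get_state()["time_s"])
E
```

```text
[[-0.    -0.303 -0.953]
 [-0.001 -0.953  0.303]
 [-1.     0.001 -0.   ]]
brown_mid [(0.64, [292.7, 246.4], [0.433, 0.131]), (0.5, [331.6, 252.4], [0.414, 0.016]), (0.47, [245.8, 238.1], [0.459, 0.27])]
red_mid [(0.73, [129.5, 256.3], [0.409, 0.617]), (0.57, [206.3, 229.4], [0.487, 0.388])]
blue_mid [(0.69, [224.4, 235.5], [0.468, 0.334]), (0.57, [233.9, 218.8], [0.518, 0.306])]
cover_grip [(0.67, [231.2, 220.9], [0.514, 0.317])]
jig_seat [(0.77, [318.4, 211.1], [0.542, 0.05])]
stand [(0.95, [229.6, 219.5], [0.52, 0.325])]
mat [(0.89, [399.0, 203.0], [0.565, -0.202])]
slide_box [(0.71, [298.8, 158.5], [0.709, 0.107])]
matchbox [(0.5, [347.2, 160.3], [0.702, -0.044])]
mat 0.87 [364.2, 179.4, 76.1, 53.6] ((0.5590489506721497, -0.20579934120178223), (0.12080298364162445, 0.19989681243896484), 16.54022979736328)
jig_seat 0.7 [294.8, 200.9, 47.7, 28.6] ((0.5334576964378357, 0.054812122136354446), (0.05942666903138161, 0.14850153028964996), 11.489707946777344)
cover_grip 0.64 [211.2, 212.0, 41.1, 19.5] ((0.5102075338363647, 0.3217400014400482), (0.12844647467136383, 0.040907494723796844), 75.40528869628906)
0.85
```

View pics/topcrop.png

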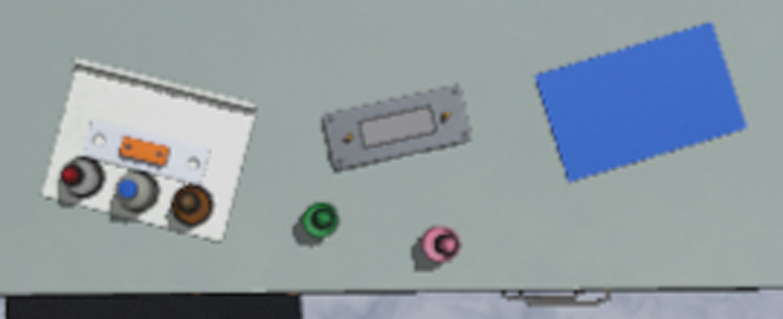

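```bash
cat >> h.py <<'E'
def plan(target,yaw=None,maxn=60,step=1.0):
    """rows to move TCP to target with tool y at world angle yaw, tool x down"""
    s,R=tool(); p=np.array(s["tcp_pos"]); target=np.asarray(target,float)
    if yaw is None: Rt=R
    else:
        a=np.radians(yaw); y=np.array([np.cos(a),np.sin(a),0]); x=np.array([0,0,-1.]); Rt=np.column_stack([x,y,np.cross(x,y)])
    rv=(Ro.from_matrix(R.T@Rt)).as_rotvec(); d=target-p
    n=max(int(np.ceil(np.linalg.norm(d)/(.02*step))),int(np.ceil(np.abs(rv).max()/(.08*step))),1)
    out=[]
    Rc=Ro.from_matrix(R)
    for i in range(n):
        t=(Rc.as_matrix().T@d)/n/.02; w=rv/n/.08
        out.append(dict(zip("dx dy dz wx wy wz".split(),np.round([*t,*w],2).tolist())))
        Rc=Rc*Ro.from_rotvec(rv/n)
    print("n",n,"yaw now",np.degrees(np.arctan2(R[1,1],R[0,1])).round(2),"p",p.round(4),"d",d.round(4))
    rows=[ "{"+",".join(f'"{k}":{v:g}' for k,v in o.items() if v)+"}" for o in out]
    for i in range(0,n,20):
        if len(set(rows[i:i+20]))<=2: print(len(rows[i:i+20]),"x",rows[i])
        else: print("["+",".join(rows[i:i+20])+"]")
E
python3 - <<'E'
from h import *
s,R=tool(); m=r.camera_model("wrist"); C=-np.array(m["R"]).T@np.array(m["t"])
print("cam in tool",(R.T@(C-s["tcp_pos"])).round(4),"fwd in tool",(R.T@np.array(m["R"])[2]).round(4),"right",(R.T@np.array(m["R"])[0]).round(3))
plan([.47,.27,.26],165)
E
```

```text
cam in tool [-0.1468 -0.002  -0.076 ] fwd in tool [ 9.618e-01 -3.000e-04  2.737e-01] right [0.    1.    0.001]
n 23 yaw now -107.63 p [0.2045 0.6433 0.2376] d [ 0.2655 -0.3733  0.0224]
[{"dx":-0.05,"dy":0.6,"dz":-0.8,"wx":0.83},{"dx":-0.05,"dy":0.54,"dz":-0.83,"wx":0.83},{"dx":-0.05,"dy":0.49,"dz":-0.87,"wx":0.83},{"dx":-0.05,"dy":0.43,"dz":-0.9,"wx":0.83},{"dx":-0.05,"dy":0.37,"dz":-0.92,"wx":0.83},{"dx":-0.05,"dy":0.31,"dz":-0.95,"wx":0.83},{"dx":-0.05,"dy":0.24,"dz":-0.97,"wx":0.83},{"dx":-0.05,"dy":0.18,"dz":-0.98,"wx":0.83},{"dx":-0.05,"dy":0.11,"dz":-0.99,"wx":0.83},{"dx":-0.05,"dy":0.05,"dz":-0.99,"wx":0.83},{"dx":-0.05,"dy":-0.02,"dz":-1,"wx":0.83},{"dx":-0.05,"dy":-0.08,"dz":-0.99,"wx":0.83},{"dx":-0.05,"dy":-0.15,"dz":-0.98,"wx":0.83},{"dx":-0.05,"dy":-0.21,"dz":-0.97,"wx":0.83},{"dx":-0.05,"dy":-0.28,"dz":-0.96,"wx":0.83},{"dx":-0.05,"dy":-0.34,"dz":-0.94,"wx":0.83},{"dx":-0.05,"dy":-0.4,"dz":-0.91,"wx":0.83},{"dx":-0.05,"dy":-0.46,"dz":-0.88,"wx":0.83},{"dx":-0.05,"dy":-0.52,"dz":-0.85,"wx":0.83},{"dx":-0.05,"dy":-0.57,"dz":-0.81,"wx":0.83}]
[{"dx":-0.05,"dy":-0.63,"dz":-0.77,"wx":0.83},{"dx":-0.05,"dy":-0.68,"dz":-0.73,"wx":0.83},{"dx":-0.05,"dy":-0.72,"dz":-0.68,"wx":0.83}]
```

Emit:
arm_command(plan=[{"dy": 0.6, "dz": -0.8, "wx": 0.83}, {"dy": 0.54, "dz": -0.83, "wx": 0.83}, {"dy": 0.49, "dz": -0.87, "wx": 0.83}, {"dy": 0.43, "dz": -0.9, "wx": 0.83}, {"dy": 0.37, "dz": -0.92, "wx": 0.83}, {"dy": 0.31, "dz": -0.95, "wx": 0.83}, {"dy": 0.24, "dz": -0.97, "wx": 0.83}, {"dy": 0.18, "dz": -0.98, "wx": 0.83}, {"dy": 0.11, "dz": -0.99, "wx": 0.83}, {"dy": 0.05, "dz": -0.99, "wx": 0.83}, {"dy": -0.02, "dz": -1, "wx": 0.83}, {"dy": -0.08, "dz": -0.99, "wx": 0.83}, {"dy": -0.15, "dz": -0.98, "wx": 0.83}, {"dy": -0.21, "dz": -0.97, "wx": 0.83}, {"dy": -0.28, "dz": -0.96, "wx": 0.83}, {"dy": -0.34, "dz": -0.94, "wx": 0.83}, {"dy": -0.4, "dz": -0.91, "wx": 0.83}, {"dy": -0.46, "dz": -0.88, "wx": 0.83}, {"dy": -0.52, "dz": -0.85, "wx": 0.83}, {"dy": -0.57, "dz": -0.81, "wx": 0.83}])

```text
schema error: expected keys dx, dy, dz, wx, wy, wz
```

Run:
```python
from h import *
plan([.495,.28,.26],165)
print(r.get_state()["time_s"],r.get_state()["joints"].round(1))
```

```text
n 24 yaw now -107.63 p [0.2045 0.6433 0.2376] d [ 0.2905 -0.3633  0.0224]
[{"dx":-0.05,"dy":0.54,"dz":-0.81,"wx":0.79},{"dx":-0.05,"dy":0.49,"dz":-0.84,"wx":0.79},{"dx":-0.05,"dy":0.43,"dz":-0.87,"wx":0.79},{"dx":-0.05,"dy":0.38,"dz":-0.89,"wx":0.79},{"dx":-0.05,"dy":0.32,"dz":-0.92,"wx":0.79},{"dx":-0.05,"dy":0.26,"dz":-0.93,"wx":0.79},{"dx":-0.05,"dy":0.2,"dz":-0.95,"wx":0.79},{"dx":-0.05,"dy":0.14,"dz":-0.96,"wx":0.79},{"dx":-0.05,"dy":0.08,"dz":-0.97,"wx":0.79},{"dx":-0.05,"dy":0.02,"dz":-0.97,"wx":0.79},{"dx":-0.05,"dy":-0.05,"dz":-0.97,"wx":0.79},{"dx":-0.05,"dy":-0.11,"dz":-0.96,"wx":0.79},{"dx":-0.05,"dy":-0.17,"dz":-0.95,"wx":0.79},{"dx":-0.05,"dy":-0.23,"dz":-0.94,"wx":0.79},{"dx":-0.05,"dy":-0.29,"dz":-0.93,"wx":0.79},{"dx":-0.05,"dy":-0.35,"dz":-0.91,"wx":0.79},{"dx":-0.05,"dy":-0.4,"dz":-0.88,"wx":0.79},{"dx":-0.05,"dy":-0.46,"dz":-0.85,"wx":0.79},{"dx":-0.05,"dy":-0.51,"dz":-0.82,"wx":0.79},{"dx":-0.05,"dy":-0.56,"dz":-0.79,"wx":0.79}]
[{"dx":-0.05,"dy":-0.61,"dz":-0.75,"wx":0.79},{"dx":-0.05,"dy":-0.66,"dz":-0.71,"wx":0.79},{"dx":-0.05,"dy":-0.7,"dz":-0.67,"wx":0.79},{"dx":-0.05,"dy":-0.74,"dz":-0.62,"wx":0.79}]
0.85 [ 88.9  20.5   0.7   0.  -70.1 -16.5]
```

Emit:
arm_command(plan=[{"dx": -0.05, "dy": 0.54, "dz": -0.81, "wx": 0.79, "wy": 0, "wz": 0}, {"dx": -0.05, "dy": 0.49, "dz": -0.84, "wx": 0.79, "wy": 0, "wz": 0}, {"dx": -0.05, "dy": 0.43, "dz": -0.87, "wx": 0.79, "wy": 0, "wz": 0}, {"dx": -0.05, "dy": 0.38, "dz": -0.89, "wx": 0.79, "wy": 0, "wz": 0}, {"dx": -0.05, "dy": 0.32, "dz": -0.92, "wx": 0.79, "wy": 0, "wz": 0}, {"dx": -0.05, "dy": 0.26, "dz": -0.93, "wx": 0.79, "wy": 0, "wz": 0}, {"dx": -0.05, "dy": 0.2, "dz": -0.95, "wx": 0.79, "wy": 0, "wz": 0}, {"dx": -0.05, "dy": 0.14, "dz": -0.96, "wx": 0.79, "wy": 0, "wz": 0}, {"dx": -0.05, "dy": 0.08, "dz": -0.97, "wx": 0.79, "wy": 0, "wz": 0}, {"dx": -0.05, "dy": 0.02, "dz": -0.97, "wx": 0.79, "wy": 0, "wz": 0}, {"dx": -0.05, "dy": -0.05, "dz": -0.97, "wx": 0.79, "wy": 0, "wz": 0}, {"dx": -0.05, "dy": -0.11, "dz": -0.96, "wx": 0.79, "wy": 0, "wz": 0}, {"dx": -0.05, "dy": -0.17, "dz": -0.95, "wx": 0.79, "wy": 0, "wz": 0}, {"dx": -0.05, "dy": -0.23, "dz": -0.94, "wx": 0.79, "wy": 0, "wz": 0}, {"dx": -0.05, "dy": -0.29, "dz": -0.93, "wx": 0.79, "wy": 0, "wz": 0}, {"dx": -0.05, "dy": -0.35, "dz": -0.91, "wx": 0.79, "wy": 0, "wz": 0}, {"dx": -0.05, "dy": -0.4, "dz": -0.88, "wx": 0.79, "wy": 0, "wz": 0}, {"dx": -0.05, "dy": -0.46, "dz": -0.85, "wx": 0.79, "wy": 0, "wz": 0}, {"dx": -0.05, "dy": -0.51, "dz": -0.82, "wx": 0.79, "wy": 0, "wz": 0}, {"dx": -0.05, "dy": -0.56, "dz": -0.79, "wx": 0.79, "wy": 0, "wz": 0}])

```text
time_s: 2.52
tcp_pos: [0.448, 0.3233, 0.2594]
eef_rot: [-28.4, 89.8, 58.4]
contact_force: [1.0, 0.9, 0.2]
gripper_width: 0.0875
```

Run:
```python
from h import *
plan([.495,.28,.26],165)
print(r.get_state()["time_s"],r.get_state()["joints"].round(1))
```

```text
n 4 yaw now 176.81 p [0.448  0.3233 0.2594] d [ 0.047  -0.0433  0.0006]
[{"dx":-0.01,"dy":-0.62,"dz":-0.51,"wx":0.64,"wy":0.01},{"dx":-0.01,"dy":-0.64,"dz":-0.48,"wx":0.64,"wy":0.01},{"dx":-0.01,"dy":-0.67,"dz":-0.44,"wx":0.64,"wy":0.01},{"dx":-0.01,"dy":-0.69,"dz":-0.41,"wx":0.64,"wy":0.01}]
2.5167 [ 56.1   8.1 -13.2  -0.  -68.5 -59.3]
```

Emit:
arm_command(plan=[{"dx": 0, "dy": -0.62, "dz": -0.51, "wx": 0.64, "wy": 0, "wz": 0}, {"dx": 0, "dy": -0.64, "dz": -0.48, "wx": 0.64, "wy": 0, "wz": 0}, {"dx": 0, "dy": -0.67, "dz": -0.44, "wx": 0.64, "wy": 0, "wz": 0}, {"dx": 0, "dy": -0.69, "dz": -0.41, "wx": 0.64, "wy": 0, "wz": 0}, {"dx": 0, "dy": 0, "dz": 0, "wx": 0, "wy": 0, "wz": 0}, {"dx": 0, "dy": 0, "dz": 0, "wx": 0, "wy": 0, "wz": 0}])

```text
time_s: 3.02
tcp_pos: [0.4988, 0.274, 0.2609]
eef_rot: [-21.9, 89.6, 52.2]
contact_force: [0.3, -0.5, 1.0]
gripper_width: 0.0874
```

```bash
cat > look.py <<'E'
from h import *
import sys
m=r.camera_model("wrist"); im,d=r.capture("wrist")
np.savez(sys.argv[1]+".npz",im=im,d=d,R=m["R"],t=m["t"])
cv2.imwrite(f"pics/{sys.argv[1]}.png",cv2.resize(im,(784,588),interpolation=cv2.INTER_CUBIC)[:,:,::-1])
Z=dict(brown_mid=.057,red_mid=.057,blue_mid=.056,cover_grip=.024,jig_seat=.014,stand=0.,mat=0.)
for q in sys.argv[2:]:
    o=r.spot_point("wrist",q)
    print(q,[(round(k["score"],2),np.round(k["centre"],1).tolist(),atz("wrist",m,k["centre"],Z[q]).round(4).tolist()[:2]) for k in o[:4]])
s,R=tool(); print("t",s["time_s"],"yaw",np.degrees(np.arctan2(R[1,1],R[0,1])).round(2),s["tcp_pos"].round(4))
E
python3 look.py w1 brown_mid red_mid blue_mid cover_grip stand
```

```text
brown_mid [(0.96, [318.0, 173.0], [0.4573, 0.2724]), (0.93, [298.1, 51.5], [0.4424, 0.1389])]
red_mid [(0.82, [318.2, 272.5], [0.4861, 0.39]), (0.73, [280.3, 217.1], [0.5108, 0.3097]), (0.35, [396.4, 374.8], [0.408, 0.6081])]
blue_mid [(0.66, [317.7, 226.1], [0.4726, 0.3322])]
cover_grip [(0.73, [279.3, 219.6], [0.5158, 0.3225])]
stand []
t 3.3167 yaw 164.18 [0.498  0.275  0.2609]
```

View pics/w1.png

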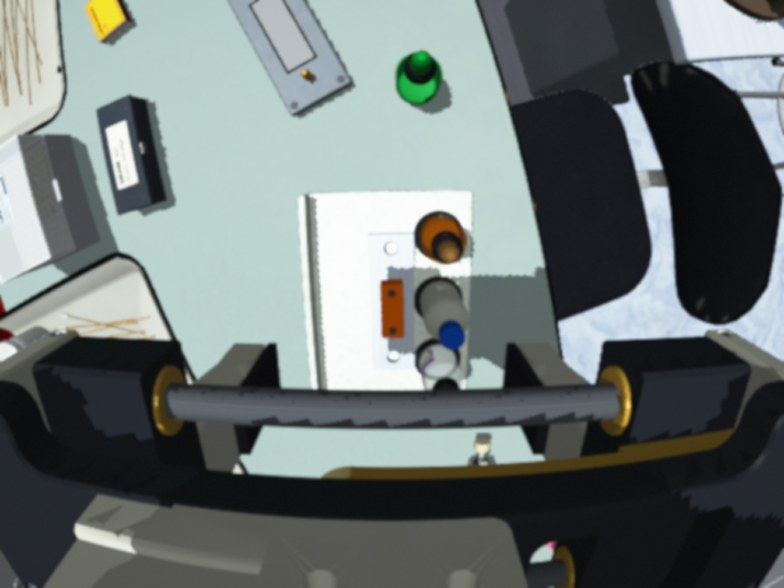

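Run:
```python
from h import *
z=np.load("w1.npz"); m=r.camera_model("wrist"); m["R"]=z["R"]; m["t"]=z["t"]; im=z["im"]
# plate holes
for n,(u,v) in dict(h1=(391,248),h2=(393,355)).items(): print(n,atz("wrist",m,(u/1.4,v/1.4),.014).round(4))
c=im[120:300,200:360]; cv2.imwrite("pics/w1c.png",cv2.resize(c,None,fx=3.3,fy=3.3,interpolation=cv2.INTER_CUBIC)[:,:,::-1])
d=z["d"]; P=[]
# stand top face points from depth
for v in range(0,420,1):
  for u in range(150,380,1):
    if d[v,u]>0:
        uu=(np.array([u,v])-[m["cx"],m["cy"]])/f(m); a=np.hypot(*uu)
        vec=np.array([*(uu/a*np.tan(a)),1])*d[v,u]; P.append([*(m["R"].T@(vec-m["t"])),u,v,*im[v,u]])
P=np.array(P); np.save("P1.npy",P)
near=(np.abs(P[:,0]-.45)<.3)
for lo in np.arange(-.01,.12,.01):
    s=(P[:,2]>lo)&(P[:,2]<lo+.01); print(lo.round(3),s.sum())
def circ(sel):
    q=P[sel][:,:2]; A=np.c_[2*q,np.ones(len(q))]; x=np.linalg.lstsq(A,(q**2).sum(1),rcond=None)[0]; return x[:2],np.sqrt(x[2]+x[0]**2+x[1]**2),len(q)
for n,(x,y) in dict(brown=(.4573,.2724),blue=(.4726,.3322),red=(.4861,.39)).items():
    s=(np.hypot(P[:,0]-x,P[:,1]-y)<.03)
    print(n,"zmax",P[s][:,2].max())
    for a,b in((.02,.05),(.085,.12)):
        q=s&(P[:,2]>a)&(P[:,2]<b); print(a,b,P[q][:,:2].min(0),P[q][:,:2].max(0),circ(q))
```

```text
h1 [0.5017 0.273  0.014 ]
h2 [0.5279 0.3714 0.014 ]
-0.01 35362
0.0 17511
0.01 6714
0.02 1042
0.03 1075
0.04 354
0.05 967
0.06 424
0.07 689
0.08 283
0.09 231
0.1 449
0.11 0
brown zmax 0.3694135672260135
0.02 0.05 [0.44004272 0.25396975] [0.47526475 0.27114531] (array([0.45692563, 0.27213949]), np.float64(0.017951856458915474), 101)
0.085 0.12 [0.4523574  0.26484717] [0.46641205 0.27870407] (array([0.45960112, 0.27128521]), np.float64(0.005038303750308256), 202)
blue zmax 0.3341818105926381
0.02 0.05 [0.45505778 0.31342779] [0.49037257 0.32982549] (array([0.47232609, 0.33190645]), np.float64(0.01802398338007193), 197)
0.085 0.12 [0.46358091 0.32159281] [0.48110478 0.33992107] (array([0.47236707, 0.33011327]), np.float64(0.006894922490874582), 318)
red zmax 0.08247219339966638
0.02 0.05 [0.47063455 0.37169177] [0.50685655 0.38894038] (array([0.4885682 , 0.39046225]), np.float64(0.017751468902400543), 285)Traceback (most recent call last):
  File "<stdin>", line 23, in <module>
    return umr_minimum(a, axis, None, out, keepdims, initial, where)
ValueError: zero-size array to reduction operation minimum which has no identity
```

View pics/w1c.png

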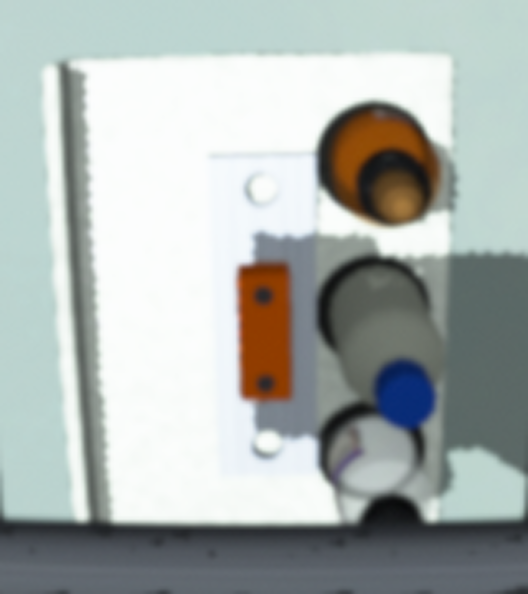

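The wrist view shows three bottles on the stand: brown at about (441,242), blue cap at (440,310) and clear red-bulb at (437,360), in scaled pixels. The green look-alike stands apart at (420,78). The depth fits put the feet at these positions:

| Bottle | x, y (m) |
|---|---|
| brown | (.457, .272) |
| blue | (.472, .332) |
| red | (.489, .3905) |

The stand yaw is −15°. I'll take the brown bottle first.

Run:
```python
from h import *
plan([.457,.272,.135],165)
```

```text
n 7 yaw now 164.18 p [0.498  0.275  0.2609] d [-0.041  -0.003  -0.1259]
7 x {"dx":0.9,"dy":0.28,"dz":-0.11,"wx":-0.03,"wy":0.01}
```

Emit:
arm_command(plan=[{"dx": 0.9, "dy": 0.28, "dz": -0.1, "wx": -0.03, "wy": 0.01, "wz": 0}, {"dx": 0.9, "dy": 0.28, "dz": -0.1, "wx": -0.03, "wy": 0.01, "wz": 0}, {"dx": 0.9, "dy": 0.28, "dz": -0.1, "wx": -0.03, "wy": 0.01, "wz": 0}, {"dx": 0.9, "dy": 0.28, "dz": -0.1, "wx": -0.03, "wy": 0.01, "wz": 0}, {"dx": 0.9, "dy": 0.28, "dz": -0.1, "wx": -0.03, "wy": 0.01, "wz": 0}, {"dx": 0.9, "dy": 0.28, "dz": -0.1, "wx": -0.03, "wy": 0.01, "wz": 0}, {"dx": 0.8, "dy": 0.28, "dz": -0.1, "wx": -0.03, "wy": 0.01, "wz": 0}, {"dx": 0, "dy": 0, "dz": 0, "wx": 0, "wy": 0, "wz": 0}])

```text
time_s: 3.98
tcp_pos: [0.4544, 0.2762, 0.1343]
eef_rot: [-46.9, 89.5, 28.7]
contact_force: [-0.7, -0.9, -0.3]
gripper_width: 0.0878
```

```bash
python3 look.py w2 brown_mid
python3 - <<'E'
from h import *
plan([.457,.272,.077],165)
E
```

```text
brown_mid [(0.83, [250.6, 28.3], [0.4422, 0.1385])]
t 4.0833 yaw 165.7 [0.4567 0.2776 0.1373]
n 4 yaw now 165.7 p [0.4567 0.2776 0.1373] d [ 0.0003 -0.0056 -0.0603]
4 x {"dx":0.75,"dy":-0.01,"dz":-0.07,"wx":0.04,"wy":0.03,"wz":0.03}
```

View pics/w2.png

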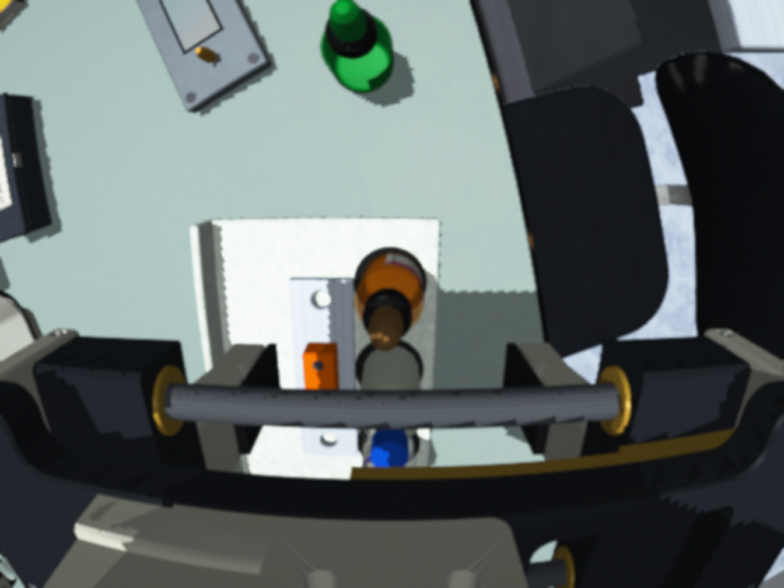

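Emit:
arm_command(plan=[{"dx": 0.75, "dy": 0, "dz": -0.07, "wx": 0.04, "wy": 0.03, "wz": 0}, {"dx": 0.75, "dy": 0, "dz": -0.07, "wx": 0.04, "wy": 0.03, "wz": 0}, {"dx": 0.75, "dy": 0, "dz": -0.07, "wx": 0, "wy": 0, "wz": 0}, {"dx": 0.75, "dy": 0, "dz": -0.07, "wx": 0, "wy": 0, "wz": 0}, {"dx": 0, "dy": 0, "dz": 0, "wx": 0, "wy": 0, "wz": 0}, {"dx": 0, "dy": 0, "dz": 0, "wx": 0, "wy": 0, "wz": 0}])

```text
time_s: 4.58
tcp_pos: [0.4628, 0.2792, 0.0852]
eef_rot: [-45.6, 88.6, 30.0]
contact_force: [-0.0, -0.6, 0.4]
gripper_width: 0.0876
```

Run:
```python
from h import *
plan([.457,.272,.077],165)
print(tool()[1].round(3), r.get_state()["qd"].round(2))
```

```text
n 1 yaw now 165.55 p [0.4628 0.2792 0.0852] d [-0.0058 -0.0072 -0.0082]
1 x {"dx":0.4,"dy":0.2,"dz":-0.43,"wx":0.12,"wy":0.22,"wz":0.22}
[[ 0.022 -0.968  0.249]
 [ 0.013  0.25   0.968]
 [-1.    -0.018  0.018]] [-0.17  0.38  0.36 -0.06 -0.09 -0.01]
```

Emit:
arm_command(plan=[{"dx": 0.4, "dy": 0.2, "dz": -0.43, "wx": 0.1, "wy": 0.22, "wz": 0.22}, {"dx": 0, "dy": 0, "dz": 0, "wx": 0, "wy": 0, "wz": 0}])

```text
time_s: 4.75
tcp_pos: [0.4577, 0.2729, 0.079]
eef_rot: [-14.8, 89.9, 60.3]
contact_force: [-0.3, 0.3, -0.8]
gripper_width: 0.0876
```

Run:
```python
from h import *
plan([.457,.272,.077],165)
print(tool()[1].round(3), r.get_state()["qd"].round(2))
```

```text
n 1 yaw now 165.1 p [0.4577 0.2729 0.079 ] d [-0.0007 -0.0009 -0.002 ]
1 x {"dx":0.1,"dy":0.02,"dz":-0.05,"wx":0.02,"wy":0.02,"wz":0.01}
[[ 0.001 -0.966  0.257]
 [ 0.001  0.257  0.966]
 [-1.    -0.     0.002]] [ 0.41 -2.11  2.32  1.97  0.38 -0.65]
```

Emit:
arm_command(plan=[{"dx": 0.1, "dy": 0, "dz": -0.05, "wx": 0, "wy": 0, "wz": 0}, {"dx": 0, "dy": 0, "dz": 0, "wx": 0, "wy": 0, "wz": 0}, {"dx": 0, "dy": 0, "dz": 0, "wx": 0, "wy": 0, "wz": 0}, {"dx": 0, "dy": 0, "dz": 0, "wx": 0, "wy": 0, "wz": 0}, {"dx": 0, "dy": 0, "dz": 0, "wx": 0, "wy": 0, "wz": 0}, {"dx": 0, "dy": 0, "dz": 0, "wx": 0, "wy": 0, "wz": 0}, {"dx": 0, "dy": 0, "dz": 0, "wx": 0, "wy": 0, "wz": 0}, {"dx": 0, "dy": 0, "dz": 0, "wx": 0, "wy": 0, "wz": 0}], fingers=1, force=15)

```text
time_s: 5.42
tcp_pos: [0.459, 0.2731, 0.0797]
eef_rot: [-24.4, 89.6, 50.7]
contact_force: [-0.2, 0.1, 0.2]
gripper_width: 0.0399
```

Run:
```python
from h import *
plan([.457,.272,.077],165)
print(r.get_state())
```

```text
n 1 yaw now 165.1 p [0.459  0.2731 0.0797] d [-0.002  -0.0011 -0.0027]
1 x {"dx":0.14,"dy":0.08,"dz":-0.08,"wx":0.02,"wy":0.07,"wz":0.03}
{'time_s': 5.4167, 'joints': array([ 5.18051566e+01,  1.63897502e+01, -2.88565122e+01,  9.58455536e-03,
       -4.43999225e+01, -6.67083711e+01]), 'qd': array([ 0.0084511 , -0.06979477, -0.01527943, -0.01162273,  0.06563227,
       -0.10891389]), 'joint_torque': array([-1.09310329e-02, -4.51755309e+01,  2.19206178e+01,  5.23031339e+00,
       -3.80089169e-02,  2.81398143e-04]), 'tcp_pos': array([0.45897936, 0.27311078, 0.07972161]), 'eef_rot': array([-24.38427426,  89.64612101,  50.71933848]), 'contact_force': array([-0.17959218,  0.10537228,  0.20054413]), 'moment': array([ 0.08890089, -0.01891969, -0.01436088]), 'gripper_width': 0.0399369236987351}
```

Emit:
arm_command(plan=[{"dx": 0.12, "dy": 0, "dz": -0.05, "wx": 0, "wy": 0, "wz": 0}, {"dx": 0, "dy": 0, "dz": 0, "wx": 0, "wy": 0, "wz": 0}, {"dx": 0, "dy": 0, "dz": 0, "wx": 0, "wy": 0, "wz": 0}, {"dx": 0, "dy": 0, "dz": 0, "wx": 0, "wy": 0, "wz": 0}])

```text
time_s: 5.75
tcp_pos: [0.4588, 0.2723, 0.0773]
eef_rot: [-24.6, 89.6, 50.5]
contact_force: [0.3, 0.4, 0.7]
gripper_width: 0.0229
```

```bash
python3 look.py w3 brown_mid;python3 - <<'E'
from h import *
plan([.457,.272,.15],165)
E
```

```text
brown_mid [(0.94, [278.5, 252.4], [0.4616, 0.2719]), (0.68, [249.2, 9.0], [0.4422, 0.141])]
t 5.85 yaw 165.12 [0.4588 0.2723 0.0773]
n 4 yaw now 165.12 p [0.4588 0.2723 0.0773] d [-0.0018 -0.0003  0.0727]
4 x {"dx":-0.91,"dy":0.02,"wx":0.01,"wy":0.02,"wz":0.01}
```

View pics/w3.png

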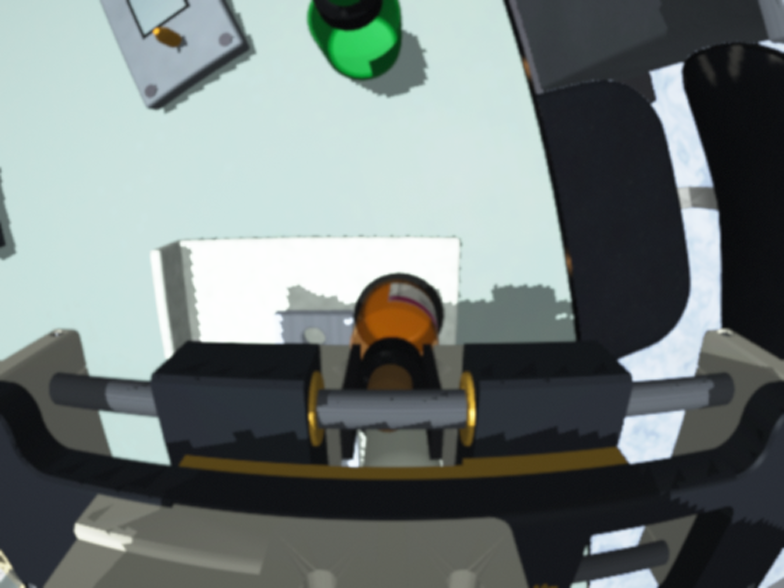

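The brown bottle is gripped by the collar at 23 mm opening. I'll lift it.

Emit:
arm_command(plan=[{"dx": -0.91, "dy": 0, "dz": 0, "wx": 0.01, "wy": 0.02, "wz": 0.01}, {"dx": -0.91, "dy": 0, "dz": 0, "wx": 0.01, "wy": 0.02, "wz": 0.01}, {"dx": -0.91, "dy": 0, "dz": 0, "wx": 0.01, "wy": 0.02, "wz": 0.01}, {"dx": -0.91, "dy": 0, "dz": 0, "wx": 0.01, "wy": 0.02, "wz": 0.01}])

```text
time_s: 6.18
tcp_pos: [0.4557, 0.2691, 0.1471]
eef_rot: [149.0, 89.3, -136.1]
contact_force: [0.2, 0.7, -1.0]
gripper_width: 0.0229
```

Run:
```python
from h import *
plan([.577,-.262,.15],165)
print(r.get_state()["gripper_width"])
```

```text
n 28 yaw now 164.85 p [0.4557 0.2691 0.1471] d [ 0.1213 -0.5311  0.0029]
20 x {"dy":-0.46,"dz":-0.86}
8 x {"dy":-0.46,"dz":-0.86}
0.022876602908136378
```

Emit:
arm_command(plan=[{"dx": 0, "dy": -0.46, "dz": -0.86, "wx": 0, "wy": 0, "wz": 0}, {"dx": 0, "dy": -0.46, "dz": -0.86, "wx": 0, "wy": 0, "wz": 0}, {"dx": 0, "dy": -0.46, "dz": -0.86, "wx": 0, "wy": 0, "wz": 0}, {"dx": 0, "dy": -0.46, "dz": -0.86, "wx": 0, "wy": 0, "wz": 0}, {"dx": 0, "dy": -0.46, "dz": -0.86, "wx": 0, "wy": 0, "wz": 0}, {"dx": 0, "dy": -0.46, "dz": -0.86, "wx": 0, "wy": 0, "wz": 0}, {"dx": 0, "dy": -0.46, "dz": -0.86, "wx": 0, "wy": 0, "wz": 0}, {"dx": 0, "dy": -0.46, "dz": -0.86, "wx": 0, "wy": 0, "wz": 0}, {"dx": 0, "dy": -0.46, "dz": -0.86, "wx": 0, "wy": 0, "wz": 0}, {"dx": 0, "dy": -0.46, "dz": -0.86, "wx": 0, "wy": 0, "wz": 0}, {"dx": 0, "dy": -0.46, "dz": -0.86, "wx": 0, "wy": 0, "wz": 0}, {"dx": 0, "dy": -0.46, "dz": -0.86, "wx": 0, "wy": 0, "wz": 0}, {"dx": 0, "dy": -0.46, "dz": -0.86, "wx": 0, "wy": 0, "wz": 0}, {"dx": 0, "dy": -0.46, "dz": -0.86, "wx": 0, "wy": 0, "wz": 0}, {"dx": 0, "dy": -0.46, "dz": -0.86, "wx": 0, "wy": 0, "wz": 0}, {"dx": 0, "dy": -0.46, "dz": -0.86, "wx": 0, "wy": 0, "wz": 0}, {"dx": 0, "dy": -0.46, "dz": -0.86, "wx": 0, "wy": 0, "wz": 0}, {"dx": 0, "dy": -0.46, "dz": -0.86, "wx": 0, "wy": 0, "wz": 0}, {"dx": 0, "dy": -0.46, "dz": -0.86, "wx": 0, "wy": 0, "wz": 0}, {"dx": 0, "dy": -0.46, "dz": -0.86, "wx": 0, "wy": 0, "wz": 0}])

```text
time_s: 7.85
tcp_pos: [0.5445, -0.1251, 0.1493]
eef_rot: [123.6, 89.3, -161.2]
contact_force: [0.7, 1.2, -1.6]
gripper_width: 0.0227
```

```bash
python3 look.py w4 mat jig_seat
python3 - <<'E'
from h import *
plan([.577,-.262,.15],165)
print(r.get_state()["joints"].round(1))
E
```

```text
mat [(0.87, [239.3, 122.3], [0.5622, -0.2033])]
jig_seat []
t 8.0 yaw 164.99 [ 0.5444 -0.1253  0.149 ]
n 8 yaw now 164.99 p [ 0.5444 -0.1253  0.149 ] d [ 0.0326 -0.1367  0.001 ]
8 x {"dx":-0.01,"dy":-0.42,"dz":-0.77,"wy":-0.01,"wz":-0.02}
[  7.2  14.3 -20.7   0.2 -55.6 -22.3]
```

View pics/w4.png

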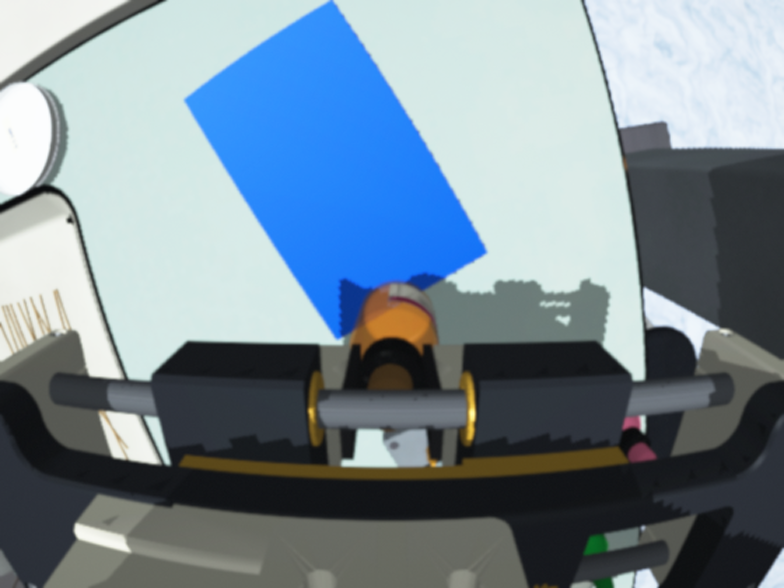

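Emit:
arm_command(plan=[{"dx": 0, "dy": -0.42, "dz": -0.77, "wx": 0, "wy": 0, "wz": -0.02}, {"dx": 0, "dy": -0.42, "dz": -0.77, "wx": 0, "wy": 0, "wz": -0.02}, {"dx": 0, "dy": -0.42, "dz": -0.77, "wx": 0, "wy": 0, "wz": -0.02}, {"dx": 0, "dy": -0.42, "dz": -0.77, "wx": 0, "wy": 0, "wz": -0.02}, {"dx": 0, "dy": -0.42, "dz": -0.77, "wx": 0, "wy": 0, "wz": -0.02}, {"dx": 0, "dy": -0.42, "dz": -0.77, "wx": 0, "wy": 0, "wz": -0.02}, {"dx": 0, "dy": -0.42, "dz": -0.77, "wx": 0, "wy": 0, "wz": 0}, {"dx": 0, "dy": -0.42, "dz": -0.77, "wx": 0, "wy": 0, "wz": 0}, {"dx": 0, "dy": 0, "dz": 0, "wx": 0, "wy": 0, "wz": 0}, {"dx": 0.8, "dy": 0, "dz": 0, "wx": 0, "wy": 0, "wz": 0}, {"dx": 0.8, "dy": 0, "dz": 0, "wx": 0, "wy": 0, "wz": 0}, {"dx": 0.8, "dy": 0, "dz": 0, "wx": 0, "wy": 0, "wz": 0}])

```text
time_s: 9.0
tcp_pos: [0.5793, -0.2608, 0.1016]
eef_rot: [-152.8, 89.7, -77.5]
contact_force: [-0.3, -0.6, -0.9]
gripper_width: 0.0224
```

Run:
```python
from h import *
plan([.578,-.262,.078],165)
```

```text
n 2 yaw now 165.26 p [ 0.5793 -0.2608  0.1016] d [-0.0013 -0.0012 -0.0236]
2 x {"dx":0.59,"dy":0.02,"dz":-0.03,"wx":0.03,"wy":-0.03,"wz":0.02}
```

Emit:
arm_command(plan=[{"dx": 0.59, "dy": 0, "dz": 0, "wx": 0, "wy": -0.03, "wz": 0.02}, {"dx": 0.59, "dy": 0, "dz": 0, "wx": 0, "wy": -0.03, "wz": 0.02}, {"dx": 0, "dy": 0, "dz": 0, "wx": 0, "wy": 0, "wz": 0}, {"dx": 0, "dy": 0, "dz": 0, "wx": 0, "wy": 0, "wz": 0}])

```text
time_s: 9.33
tcp_pos: [0.5778, -0.258, 0.0738]
eef_rot: [87.3, 89.7, 162.6]
contact_force: [0.0, -0.3, 0.8]
gripper_width: 0.0226
```

Run:
```python
from h import *
plan([.578,-.262,.0745],165)
```

```text
n 1 yaw now 165.38 p [ 0.5778 -0.258   0.0738] d [ 0.0002 -0.004   0.0007]
1 x {"dx":-0.04,"dy":-0.06,"dz":-0.19,"wx":0.08,"wz":-0.07}
```

Emit:
arm_command(plan=[{"dx": 0, "dy": 0, "dz": 0, "wx": 0, "wy": 0, "wz": 0}, {"dx": 0, "dy": 0, "dz": 0, "wx": 0, "wy": 0, "wz": 0}, {"dx": 0, "dy": 0, "dz": 0, "wx": 0, "wy": 0, "wz": 0}, {"dx": 0, "dy": 0, "dz": 0, "wx": 0, "wy": 0, "wz": 0}, {"dx": 0, "dy": 0, "dz": 0, "wx": 0, "wy": 0, "wz": 0}, {"dx": -0.5, "dy": 0, "dz": 0, "wx": 0, "wy": 0, "wz": 0}, {"dx": -0.9, "dy": 0, "dz": 0, "wx": 0, "wy": 0, "wz": 0}, {"dx": -0.9, "dy": 0, "dz": 0, "wx": 0, "wy": 0, "wz": 0}, {"dx": -0.9, "dy": 0, "dz": 0, "wx": 0, "wy": 0, "wz": 0}], fingers=-0.6)

```text
time_s: 10.08
tcp_pos: [0.5765, -0.257, 0.1395]
eef_rot: [87.8, 89.4, 163.2]
contact_force: [0.5, 0.2, 0.5]
gripper_width: 0.069
```

```bash
python3 look.py w5 brown_mid
python3 - <<'E'
from h import *
plan([.4723,.3319,.145],165)
E
```

```text
brown_mid []
t 10.1833 yaw 165.41 [ 0.5789 -0.2577  0.1427]
n 30 yaw now 165.41 p [ 0.5789 -0.2577  0.1427] d [-0.1066  0.5896  0.0023]
20 x {"dy":0.42,"dz":0.91}
10 x {"dy":0.42,"dz":0.9}
```

View pics/w5.png

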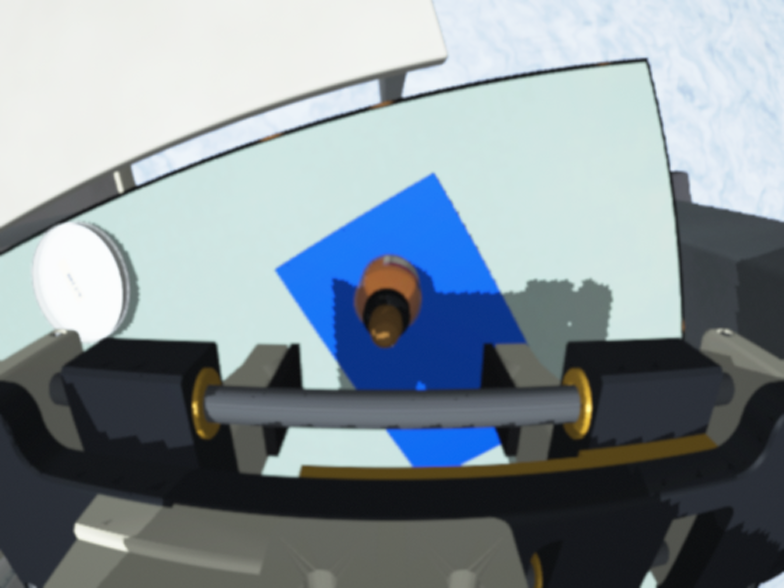

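The brown bottle stands upright on the mat. Next is the blue-cap bottle.

Emit:
arm_command(plan=[{"dx": 0, "dy": 0.42, "dz": 0.91, "wx": 0, "wy": 0, "wz": 0}, {"dx": 0, "dy": 0.42, "dz": 0.91, "wx": 0, "wy": 0, "wz": 0}, {"dx": 0, "dy": 0.42, "dz": 0.91, "wx": 0, "wy": 0, "wz": 0}, {"dx": 0, "dy": 0.42, "dz": 0.91, "wx": 0, "wy": 0, "wz": 0}, {"dx": 0, "dy": 0.42, "dz": 0.91, "wx": 0, "wy": 0, "wz": 0}, {"dx": 0, "dy": 0.42, "dz": 0.91, "wx": 0, "wy": 0, "wz": 0}, {"dx": 0, "dy": 0.42, "dz": 0.91, "wx": 0, "wy": 0, "wz": 0}, {"dx": 0, "dy": 0.42, "dz": 0.91, "wx": 0, "wy": 0, "wz": 0}, {"dx": 0, "dy": 0.42, "dz": 0.91, "wx": 0, "wy": 0, "wz": 0}, {"dx": 0, "dy": 0.42, "dz": 0.91, "wx": 0, "wy": 0, "wz": 0}, {"dx": 0, "dy": 0.42, "dz": 0.91, "wx": 0, "wy": 0, "wz": 0}, {"dx": 0, "dy": 0.42, "dz": 0.91, "wx": 0, "wy": 0, "wz": 0}, {"dx": 0, "dy": 0.42, "dz": 0.91, "wx": 0, "wy": 0, "wz": 0}, {"dx": 0, "dy": 0.42, "dz": 0.91, "wx": 0, "wy": 0, "wz": 0}, {"dx": 0, "dy": 0.42, "dz": 0.91, "wx": 0, "wy": 0, "wz": 0}, {"dx": 0, "dy": 0.42, "dz": 0.91, "wx": 0, "wy": 0, "wz": 0}, {"dx": 0, "dy": 0.42, "dz": 0.91, "wx": 0, "wy": 0, "wz": 0}, {"dx": 0, "dy": 0.42, "dz": 0.91, "wx": 0, "wy": 0, "wz": 0}, {"dx": 0, "dy": 0.42, "dz": 0.91, "wx": 0, "wy": 0, "wz": 0}, {"dx": 0, "dy": 0.42, "dz": 0.91, "wx": 0, "wy": 0, "wz": 0}])

```text
time_s: 11.85
tcp_pos: [0.5059, 0.1507, 0.1542]
eef_rot: [-51.1, 89.4, 23.9]
contact_force: [0.1, -0.3, -0.1]
gripper_width: 0.07
```

```bash
python3 look.py w6 jig_seat
python3 - <<'E'
from h import *
plan([.4723,.3319,.145],165)
E
```

```text
jig_seat [(0.7, [217.4, 107.8], [0.5403, 0.0558])]
t 11.95 yaw 165.1 [0.5061 0.1521 0.1544]
n 10 yaw now 165.1 p [0.5061 0.1521 0.1544] d [-0.0338  0.1798 -0.0094]
10 x {"dx":0.05,"dy":0.4,"dz":0.83,"wy":0.01,"wz":0.01}
```

View pics/w6.png

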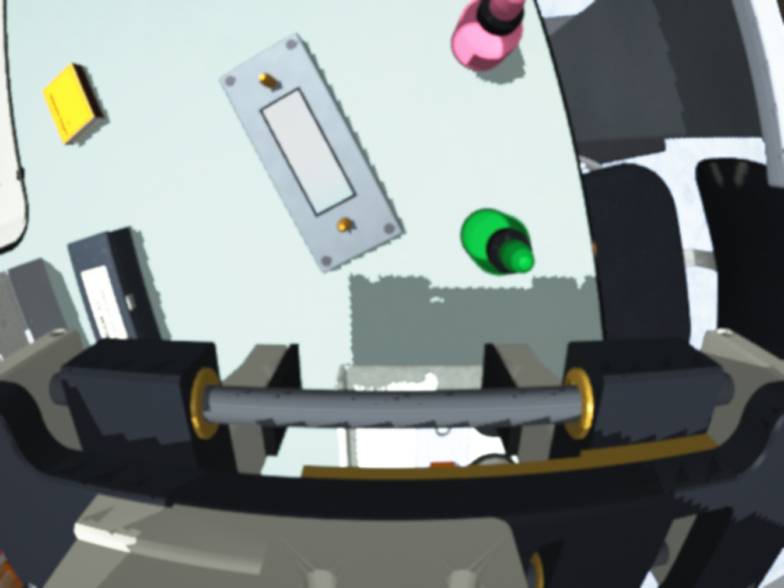

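The jig is in clear view here, with its pins at scaled pixels (266,80) and (345,225).

Emit:
arm_command(plan=[{"dx": 0.05, "dy": 0.4, "dz": 0.83, "wx": 0, "wy": 0.01, "wz": 0.01}, {"dx": 0.05, "dy": 0.4, "dz": 0.83, "wx": 0, "wy": 0.01, "wz": 0.01}, {"dx": 0.05, "dy": 0.4, "dz": 0.83, "wx": 0, "wy": 0.01, "wz": 0.01}, {"dx": 0.05, "dy": 0.4, "dz": 0.83, "wx": 0, "wy": 0.01, "wz": 0.01}, {"dx": 0.05, "dy": 0.4, "dz": 0.83, "wx": 0, "wy": 0.01, "wz": 0.01}, {"dx": 0.05, "dy": 0.4, "dz": 0.83, "wx": 0, "wy": 0.01, "wz": 0.01}, {"dx": 0.05, "dy": 0.4, "dz": 0.83, "wx": 0, "wy": 0.01, "wz": 0.01}, {"dx": 0.05, "dy": 0.4, "dz": 0.83, "wx": 0, "wy": 0.01, "wz": 0.01}, {"dx": 0.05, "dy": 0.4, "dz": 0.83, "wx": 0, "wy": 0.01, "wz": 0.01}, {"dx": 0.05, "dy": 0.4, "dz": 0.83, "wx": 0, "wy": 0.01, "wz": 0.01}, {"dx": 0, "dy": 0, "dz": 0, "wx": 0, "wy": 0, "wz": 0}])

```text
time_s: 12.87
tcp_pos: [0.4702, 0.3378, 0.1482]
eef_rot: [-44.2, 89.9, 30.8]
contact_force: [1.5, -0.3, -0.2]
gripper_width: 0.0701
```

Run:
```python
from h import *
plan([.4723,.3319,.105],165)
plan([.4723,.3319,.058],165)
z=np.load("w6.npz"); im=z["im"]
cv2.imwrite("pics/w6c.png",cv2.resize(im[20:200,150:300],None,fx=4,fy=4,interpolation=cv2.INTER_CUBIC)[:590,:,::-1])
```

```text
n 3 yaw now 164.96 p [0.4702 0.3378 0.1482] d [ 0.0021 -0.0059 -0.0432]
3 x {"dx":0.72,"dy":-0.06,"dz":-0.09}
n 5 yaw now 164.96 p [0.4702 0.3378 0.1482] d [ 0.0021 -0.0059 -0.0902]
5 x {"dx":0.9,"dy":-0.03,"dz":-0.05}
```

View pics/w6c.png

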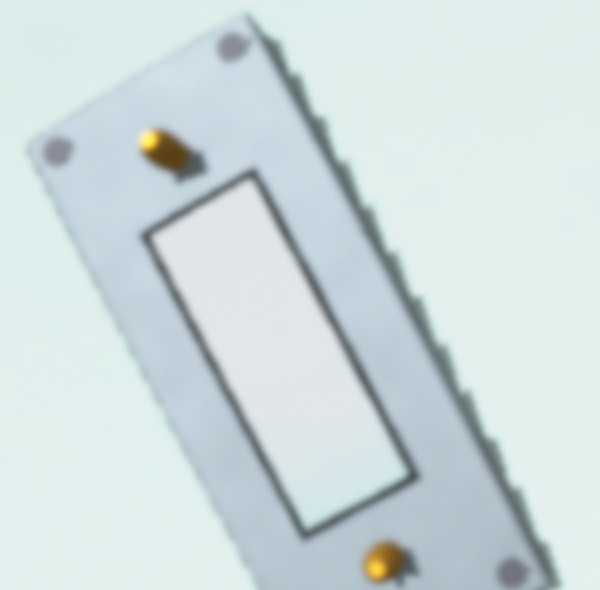

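Run:
```python
from h import *
z=np.load("w6.npz"); m=r.camera_model("wrist"); m["R"]=z["R"]; m["t"]=z["t"]
A=atz("wrist",m,(187,54.75),.034);B=atz("wrist",m,(244,162.25),.034)
print("tips",A,B,(A+B)/2,np.linalg.norm(A-B),np.degrees(np.arctan2(*(B-A)[1::-1])))
A=atz("wrist",m,(193.75,59),.014);B=atz("wrist",m,(248,159),.014)
print("base",A,B,(A+B)/2,np.linalg.norm(A-B))
print("slide",atz("wrist",m,(219.9,108.8),.014))
```

```text
tips [0.54936856 0.0056276  0.034     ] [0.52790149 0.10724373 0.034     ] [0.53863502 0.05643566 0.034     ] 0.10385890903550944 101.9287155694606
base [0.54903249 0.00608129 0.014     ] [0.52663113 0.10743611 0.014     ] [0.53783181 0.0567587  0.014     ] 0.10380087238759463
slide [0.53836953 0.05732491 0.014     ]
```

Emit:
arm_command(plan=[{"dx": 0.75, "dy": -0.06, "dz": -0.1, "wx": 0, "wy": 0, "wz": 0}, {"dx": 0.7, "dy": -0.06, "dz": -0.1, "wx": 0, "wy": 0, "wz": 0}, {"dx": 0.7, "dy": 0, "dz": -0.1, "wx": 0, "wy": 0, "wz": 0}, {"dx": 0, "dy": 0, "dz": 0, "wx": 0, "wy": 0, "wz": 0}, {"dx": 0, "dy": 0, "dz": 0, "wx": 0, "wy": 0, "wz": 0}])

```text
time_s: 13.28
tcp_pos: [0.4719, 0.3307, 0.1059]
eef_rot: [-35.1, 89.8, 40.0]
contact_force: [-0.1, 0.1, 1.7]
gripper_width: 0.07
```

Run:
```python
from h import *
plan([.4723,.3319,.058],165)
```

```text
n 3 yaw now 165.04 p [0.4719 0.3307 0.1059] d [ 0.0004  0.0012 -0.0479]
3 x {"dx":0.8,"dz":0.02,"wy":0.01,"wz":0.01}
```

Emit:
arm_command(plan=[{"dx": 0.8, "dy": 0, "dz": 0.02, "wx": 0, "wy": 0, "wz": 0}, {"dx": 0.8, "dy": 0, "dz": 0.02, "wx": 0, "wy": 0, "wz": 0}, {"dx": 0.75, "dy": 0, "dz": 0.02, "wx": 0, "wy": 0, "wz": 0}, {"dx": 0, "dy": 0, "dz": 0, "wx": 0, "wy": 0, "wz": 0}, {"dx": 0, "dy": 0, "dz": 0, "wx": 0, "wy": 0, "wz": 0}])

```text
time_s: 13.7
tcp_pos: [0.4754, 0.3323, 0.0633]
eef_rot: [-32.9, 89.4, 42.1]
contact_force: [-0.3, 0.3, 0.4]
gripper_width: 0.0702
```

Run:
```python
from h import *
plan([.4723,.3319,.058],165)
```

```text
n 1 yaw now 164.99 p [0.4754 0.3323 0.0633] d [-0.0031 -0.0004 -0.0053]
1 x {"dx":0.26,"dy":0.14,"dz":-0.06,"wy":0.11,"wz":0.07}
```

Emit:
arm_command(plan=[{"dx": 0.26, "dy": 0.14, "dz": -0.06, "wx": 0, "wy": 0.11, "wz": 0.07}, {"dx": 0, "dy": 0, "dz": 0, "wx": 0, "wy": 0, "wz": 0}, {"dx": 0, "dy": 0, "dz": 0, "wx": 0, "wy": 0, "wz": 0}, {"dx": 0, "dy": 0, "dz": 0, "wx": 0, "wy": 0, "wz": 0}, {"dx": 0, "dy": 0, "dz": 0, "wx": 0, "wy": 0, "wz": 0}, {"dx": 0, "dy": 0, "dz": 0, "wx": 0, "wy": 0, "wz": 0}, {"dx": 0, "dy": 0, "dz": 0, "wx": 0, "wy": 0, "wz": 0}, {"dx": 0, "dy": 0, "dz": 0, "wx": 0, "wy": 0, "wz": 0}, {"dx": 0, "dy": 0, "dz": 0, "wx": 0, "wy": 0, "wz": 0}], fingers=1)

```text
time_s: 14.45
tcp_pos: [0.4737, 0.3335, 0.0628]
eef_rot: [-23.5, 89.7, 51.5]
contact_force: [-0.6, 1.0, -1.8]
gripper_width: 0.0365
```

Run:
```python
from h import *
plan([.4723,.3319,.14],165)
```

```text
n 4 yaw now 165.01 p [0.4737 0.3335 0.0628] d [-0.0014 -0.0016  0.0772]
4 x {"dx":-0.96,"dy":0.01,"dz":-0.02,"wy":0.01,"wz":0.01}
```

Emit:
arm_command(plan=[{"dx": -0.96, "dy": 0, "dz": 0, "wx": 0, "wy": 0.01, "wz": 0.01}, {"dx": -0.96, "dy": 0, "dz": 0, "wx": 0, "wy": 0.01, "wz": 0.01}, {"dx": -0.96, "dy": 0, "dz": 0, "wx": 0, "wy": 0, "wz": 0}, {"dx": -0.96, "dy": 0, "dz": 0, "wx": 0, "wy": 0, "wz": 0}])

```text
time_s: 14.78
tcp_pos: [0.471, 0.3302, 0.1365]
eef_rot: [147.4, 89.5, -137.7]
contact_force: [-0.2, 0.4, -0.3]
gripper_width: 0.0363
```

Run:
```python
from h import *
plan([.562,-.203,.14],165)
print(r.get_state()["gripper_width"])
```

```text
n 28 yaw now 164.95 p [0.471  0.3302 0.1365] d [ 0.091  -0.5332  0.0035]
20 x {"dy":-0.4,"dz":-0.88}
8 x {"dy":-0.4,"dz":-0.88}
0.03629231575339355
```

Emit:
arm_command(plan=[{"dx": -0.02, "dy": -0.4, "dz": -0.88, "wx": 0, "wy": 0, "wz": 0}, {"dx": -0.02, "dy": -0.4, "dz": -0.88, "wx": 0, "wy": 0, "wz": 0}, {"dx": 0, "dy": -0.4, "dz": -0.88, "wx": 0, "wy": 0, "wz": 0}, {"dx": 0, "dy": -0.4, "dz": -0.88, "wx": 0, "wy": 0, "wz": 0}, {"dx": 0, "dy": -0.4, "dz": -0.88, "wx": 0, "wy": 0, "wz": 0}, {"dx": 0, "dy": -0.4, "dz": -0.88, "wx": 0, "wy": 0, "wz": 0}, {"dx": 0, "dy": -0.4, "dz": -0.88, "wx": 0, "wy": 0, "wz": 0}, {"dx": 0, "dy": -0.4, "dz": -0.88, "wx": 0, "wy": 0, "wz": 0}, {"dx": 0, "dy": -0.4, "dz": -0.88, "wx": 0, "wy": 0, "wz": 0}, {"dx": 0, "dy": -0.4, "dz": -0.88, "wx": 0, "wy": 0, "wz": 0}, {"dx": 0, "dy": -0.4, "dz": -0.88, "wx": 0, "wy": 0, "wz": 0}, {"dx": 0, "dy": -0.4, "dz": -0.88, "wx": 0, "wy": 0, "wz": 0}, {"dx": 0, "dy": -0.4, "dz": -0.88, "wx": 0, "wy": 0, "wz": 0}, {"dx": 0, "dy": -0.4, "dz": -0.88, "wx": 0, "wy": 0, "wz": 0}, {"dx": 0, "dy": -0.4, "dz": -0.88, "wx": 0, "wy": 0, "wz": 0}, {"dx": 0, "dy": -0.4, "dz": -0.88, "wx": 0, "wy": 0, "wz": 0}, {"dx": 0, "dy": -0.4, "dz": -0.88, "wx": 0, "wy": 0, "wz": 0}, {"dx": 0, "dy": -0.4, "dz": -0.88, "wx": 0, "wy": 0, "wz": 0}, {"dx": 0, "dy": -0.4, "dz": -0.88, "wx": 0, "wy": 0, "wz": 0}, {"dx": 0, "dy": -0.4, "dz": -0.88, "wx": 0, "wy": 0, "wz": 0}])

```text
time_s: 16.45
tcp_pos: [0.5365, -0.0641, 0.1419]
eef_rot: [94.3, 89.9, 169.7]
contact_force: [0.0, -0.0, -0.7]
gripper_width: 0.0366
```

```bash
python3 look.py w7 mat;  python3 - <<'E'
from h import *
plan([.5615,-.199,.14],165)
z=np.load("w7.npz"); m=r.camera_model("wrist"); m["R"]=z["R"]; m["t"]=z["t"]; d=z["d"]
P=[]
for v in range(420):
  for u in range(100,480):
    if d[v,u]>0:
        uu=(np.array([u,v])-[m["cx"],m["cy"]])/f(m); a=np.hypot(*uu)
        P.append(m["R"].T@(np.array([*(uu/a*np.tan(a)),1])*d[v,u]-m["t"]))
P=np.array(P); s=(np.hypot(P[:,0]-.578,P[:,1]+.26)<.03)&(P[:,2]>.015)&(P[:,2]<.046)
q=P[s][:,:2]; x=np.linalg.lstsq(np.c_[2*q,np.ones(len(q))],(q**2).sum(1),rcond=None)[0]; print("brown",x[:2],np.sqrt(x[2]+x[0]**2+x[1]**2),len(q))
E
```

```text
mat [(0.6, [212.0, 58.1], [0.5632, -0.2048])]
t 16.55 yaw 165.18 [ 0.5365 -0.0652  0.1416]
n 7 yaw now 165.18 p [ 0.5365 -0.0652  0.1416] d [ 0.025  -0.1338 -0.0016]
7 x {"dx":0.01,"dy":-0.42,"dz":-0.88,"wx":0.01,"wz":-0.01}
brown [ 0.57920962 -0.25841525] 0.01856206797356645 564
```

View pics/w7.png

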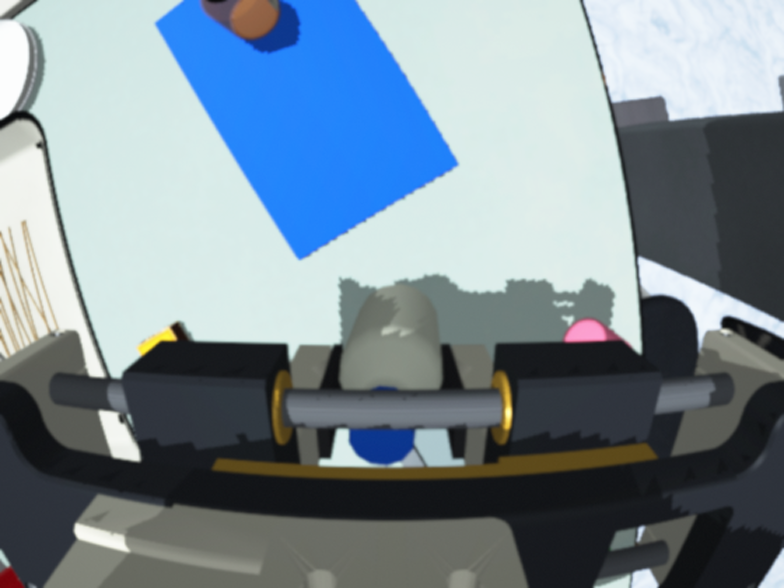

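Emit:
arm_command(plan=[{"dx": 0, "dy": -0.42, "dz": -0.88, "wx": 0, "wy": 0, "wz": 0}, {"dx": 0, "dy": -0.42, "dz": -0.88, "wx": 0, "wy": 0, "wz": 0}, {"dx": 0, "dy": -0.42, "dz": -0.88, "wx": 0, "wy": 0, "wz": 0}, {"dx": 0, "dy": -0.42, "dz": -0.88, "wx": 0, "wy": 0, "wz": 0}, {"dx": 0, "dy": -0.42, "dz": -0.88, "wx": 0, "wy": 0, "wz": 0}, {"dx": 0, "dy": -0.42, "dz": -0.88, "wx": 0, "wy": 0, "wz": 0}, {"dx": 0, "dy": -0.42, "dz": -0.88, "wx": 0, "wy": 0, "wz": 0}, {"dx": 0, "dy": 0, "dz": 0, "wx": 0, "wy": 0, "wz": 0}, {"dx": 0.8, "dy": 0, "dz": 0, "wx": 0, "wy": 0, "wz": 0}, {"dx": 0.8, "dy": 0, "dz": 0, "wx": 0, "wy": 0, "wz": 0}, {"dx": 0.8, "dy": 0, "dz": 0, "wx": 0, "wy": 0, "wz": 0}])

```text
time_s: 17.47
tcp_pos: [0.5643, -0.204, 0.0945]
eef_rot: [-71.1, 89.9, 4.1]
contact_force: [0.7, -0.8, -1.3]
gripper_width: 0.0362
```

Run:
```python
from h import *
plan([.5615,-.199,.0605],165)
```

```text
n 2 yaw now 165.14 p [ 0.5643 -0.204   0.0945] d [-0.0028  0.005  -0.034 ]
2 x {"dx":0.85,"dy":0.1,"dz":0.1,"wx":0.02,"wz":0.01}
```

Emit:
arm_command(plan=[{"dx": 0.7, "dy": 0.1, "dz": 0.1, "wx": 0, "wy": 0, "wz": 0}, {"dx": 0.7, "dy": 0.1, "dz": 0.1, "wx": 0, "wy": 0, "wz": 0}, {"dx": 0, "dy": 0, "dz": 0, "wx": 0, "wy": 0, "wz": 0}, {"dx": 0, "dy": 0, "dz": 0, "wx": 0, "wy": 0, "wz": 0}])

```text
time_s: 17.8
tcp_pos: [0.559, -0.1968, 0.0617]
eef_rot: [89.0, 89.8, 164.1]
contact_force: [0.2, -0.5, 0.1]
gripper_width: 0.0364
```

Run:
```python
from h import *
plan([.5615,-.199,.0603],165)
```

```text
n 1 yaw now 165.11 p [ 0.559  -0.1968  0.0617] d [ 0.0025 -0.0022 -0.0014]
1 x {"dx":0.07,"dy":-0.15,"dz":-0.07,"wx":0.03,"wz":-0.05}
```

Emit:
arm_command(plan=[{"dx": 0.07, "dy": 0, "dz": 0, "wx": 0, "wy": 0, "wz": 0}, {"dx": 0, "dy": 0, "dz": 0, "wx": 0, "wy": 0, "wz": 0}, {"dx": 0, "dy": 0, "dz": 0, "wx": 0, "wy": 0, "wz": 0}])

```text
time_s: 18.05
tcp_pos: [0.5601, -0.1962, 0.062]
eef_rot: [85.6, 89.9, 160.8]
contact_force: [-0.1, -0.4, -1.6]
gripper_width: 0.0369
```

Emit:
arm_command(plan=[{"dx": 0, "dy": 0, "dz": 0, "wx": 0, "wy": 0, "wz": 0}, {"dx": 0, "dy": 0, "dz": 0, "wx": 0, "wy": 0, "wz": 0}, {"dx": 0, "dy": 0, "dz": 0, "wx": 0, "wy": 0, "wz": 0}, {"dx": 0, "dy": 0, "dz": 0, "wx": 0, "wy": 0, "wz": 0}, {"dx": 0, "dy": 0, "dz": 0, "wx": 0, "wy": 0, "wz": 0}, {"dx": -0.5, "dy": 0, "dz": 0, "wx": 0, "wy": 0, "wz": 0}, {"dx": -0.9, "dy": 0, "dz": 0, "wx": 0, "wy": 0, "wz": 0}, {"dx": -0.9, "dy": 0, "dz": 0, "wx": 0, "wy": 0, "wz": 0}, {"dx": -0.9, "dy": 0, "dz": 0, "wx": 0, "wy": 0, "wz": 0}, {"dx": -0.9, "dy": 0, "dz": 0, "wx": 0, "wy": 0, "wz": 0}], fingers=-0.6)

```text
time_s: 18.88
tcp_pos: [0.5591, -0.1967, 0.1485]
eef_rot: [96.8, 89.7, 172.0]
contact_force: [1.1, 0.3, -0.3]
gripper_width: 0.0699
```

```bash
cat >> h.py <<'E'
def cloud(name):
    z=np.load(name+".npz"); m=r.camera_model("wrist"); R=z["R"];t=z["t"]; d=z["d"]
    v,u=np.mgrid[0:420,0:560]; U=(np.stack([u,v],-1)-[m["cx"],m["cy"]])/f(m); a=np.hypot(U[...,0],U[...,1])+1e-9
    k=(np.tan(a)/a)*d; C=np.stack([U[...,0]*k,U[...,1]*k,d],-1)
    P=(C-t)@R; return P[d>0]
def bottle(name,x,y,zlo=.015,zhi=.046):
    P=cloud(name); s=(np.hypot(P[:,0]-x,P[:,1]-y)<.03)&(P[:,2]>zlo)&(P[:,2]<zhi); q=P[s][:,:2]
    x=np.linalg.lstsq(np.c_[2*q,np.ones(len(q))],(q**2).sum(1),rcond=None)[0]; print("circle",x[:2].round(4),np.sqrt(x[2]+x[0]**2+x[1]**2).round(4),len(q))
E
python3 look.py w8 mat;  python3 - <<'E'
from h import *
bottle("w8",.56,-.197); bottle("w8",.579,-.258)
plan([.4886,.3905,.145],165)
E
```

```text
mat []
t 18.9833 yaw 165.18 [ 0.5614 -0.197   0.1514]
circle [ 0.5593 -0.1979] 0.0182 274
circle [ 0.5795 -0.2585] 0.0186 142
n 30 yaw now 165.18 p [ 0.5614 -0.197   0.1514] d [-0.0728  0.5875 -0.0064]
20 x {"dx":0.01,"dy":0.37,"dz":0.92}
10 x {"dx":0.01,"dy":0.37,"dz":0.91}
```

View pics/w8.png

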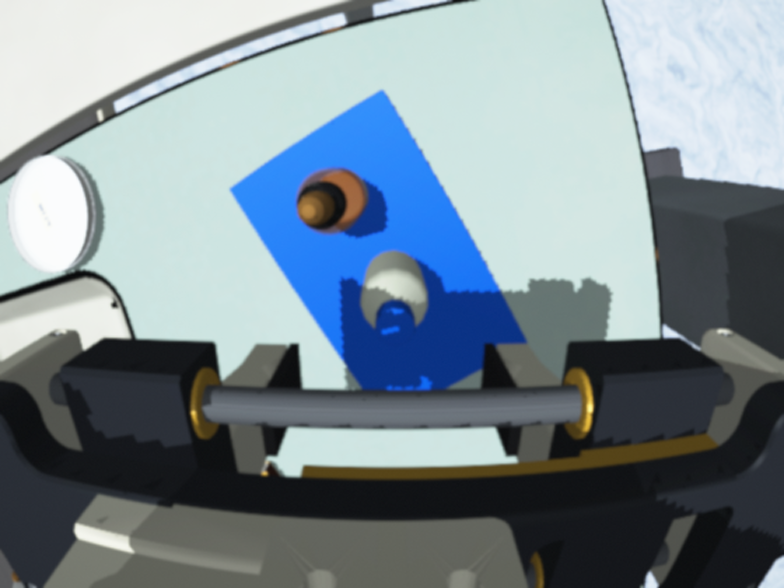

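Both bottles stand upright. Next is the red one.

Emit:
arm_command(plan=[{"dx": 0, "dy": 0.37, "dz": 0.92, "wx": 0, "wy": 0, "wz": 0}, {"dx": 0, "dy": 0.37, "dz": 0.92, "wx": 0, "wy": 0, "wz": 0}, {"dx": 0, "dy": 0.37, "dz": 0.92, "wx": 0, "wy": 0, "wz": 0}, {"dx": 0, "dy": 0.37, "dz": 0.92, "wx": 0, "wy": 0, "wz": 0}, {"dx": 0, "dy": 0.37, "dz": 0.92, "wx": 0, "wy": 0, "wz": 0}, {"dx": 0, "dy": 0.37, "dz": 0.92, "wx": 0, "wy": 0, "wz": 0}, {"dx": 0, "dy": 0.37, "dz": 0.92, "wx": 0, "wy": 0, "wz": 0}, {"dx": 0, "dy": 0.37, "dz": 0.92, "wx": 0, "wy": 0, "wz": 0}, {"dx": 0, "dy": 0.37, "dz": 0.92, "wx": 0, "wy": 0, "wz": 0}, {"dx": 0, "dy": 0.37, "dz": 0.92, "wx": 0, "wy": 0, "wz": 0}, {"dx": 0, "dy": 0.37, "dz": 0.92, "wx": 0, "wy": 0, "wz": 0}, {"dx": 0, "dy": 0.37, "dz": 0.92, "wx": 0, "wy": 0, "wz": 0}, {"dx": 0, "dy": 0.37, "dz": 0.92, "wx": 0, "wy": 0, "wz": 0}, {"dx": 0, "dy": 0.37, "dz": 0.92, "wx": 0, "wy": 0, "wz": 0}, {"dx": 0, "dy": 0.37, "dz": 0.92, "wx": 0, "wy": 0, "wz": 0}, {"dx": 0, "dy": 0.37, "dz": 0.92, "wx": 0, "wy": 0, "wz": 0}, {"dx": 0, "dy": 0.37, "dz": 0.92, "wx": 0, "wy": 0, "wz": 0}, {"dx": 0, "dy": 0.37, "dz": 0.92, "wx": 0, "wy": 0, "wz": 0}, {"dx": 0, "dy": 0.37, "dz": 0.92, "wx": 0, "wy": 0, "wz": 0}, {"dx": 0, "dy": 0.37, "dz": 0.92, "wx": 0, "wy": 0, "wz": 0}])

```text
time_s: 20.65
tcp_pos: [0.5094, 0.2104, 0.1594]
eef_rot: [-68.8, 89.6, 6.0]
contact_force: [-0.3, 0.2, -0.7]
gripper_width: 0.0699
```

Run:
```python
from h import *
plan([.4886,.3905,.145],165)
```

```text
n 10 yaw now 164.81 p [0.5094 0.2104 0.1594] d [-0.0208  0.1801 -0.0144]
10 x {"dx":0.07,"dy":0.34,"dz":0.84,"wz":0.01}
```

Emit:
arm_command(plan=[{"dx": 0.07, "dy": 0.34, "dz": 0.84, "wx": 0, "wy": 0, "wz": 0}, {"dx": 0.07, "dy": 0.34, "dz": 0.84, "wx": 0, "wy": 0, "wz": 0}, {"dx": 0.07, "dy": 0.34, "dz": 0.84, "wx": 0, "wy": 0, "wz": 0}, {"dx": 0.07, "dy": 0.34, "dz": 0.84, "wx": 0, "wy": 0, "wz": 0}, {"dx": 0.07, "dy": 0.34, "dz": 0.84, "wx": 0, "wy": 0, "wz": 0}, {"dx": 0.07, "dy": 0.34, "dz": 0.84, "wx": 0, "wy": 0, "wz": 0}, {"dx": 0.07, "dy": 0.34, "dz": 0.84, "wx": 0, "wy": 0, "wz": 0}, {"dx": 0.07, "dy": 0.34, "dz": 0.84, "wx": 0, "wy": 0, "wz": 0}, {"dx": 0.07, "dy": 0.34, "dz": 0.84, "wx": 0, "wy": 0, "wz": 0}, {"dx": 0.07, "dy": 0.34, "dz": 0.84, "wx": 0, "wy": 0, "wz": 0}, {"dx": 0, "dy": 0, "dz": 0, "wx": 0, "wy": 0, "wz": 0}, {"dx": 0, "dy": 0, "dz": 0, "wx": 0, "wy": 0, "wz": 0}])

```text
time_s: 21.65
tcp_pos: [0.4846, 0.407, 0.1465]
eef_rot: [-63.8, 89.5, 11.2]
contact_force: [-0.1, -1.3, 0.1]
gripper_width: 0.0703
```

```bash
python3 look.py w9 cover_grip red_mid;python3 - <<'E'
from h import *
bottle("w9",.4886,.3905)
plan([.4886,.3905,.077],165)
E
```

```text
cover_grip [(0.69, [220.7, 116.4], [0.5151, 0.321])]
red_mid [(0.68, [272.0, 197.2], [0.4892, 0.391])]
t 21.8 yaw 164.92 [0.4849 0.4056 0.1467]
circle [0.4906 0.3939] 0.0212 248
n 4 yaw now 164.92 p [0.4849 0.4056 0.1467] d [ 0.0037 -0.0151 -0.0697]
4 x {"dx":0.87,"dy":-0.09,"dz":-0.17,"wy":0.01,"wz":0.03}
```

View pics/w9.png

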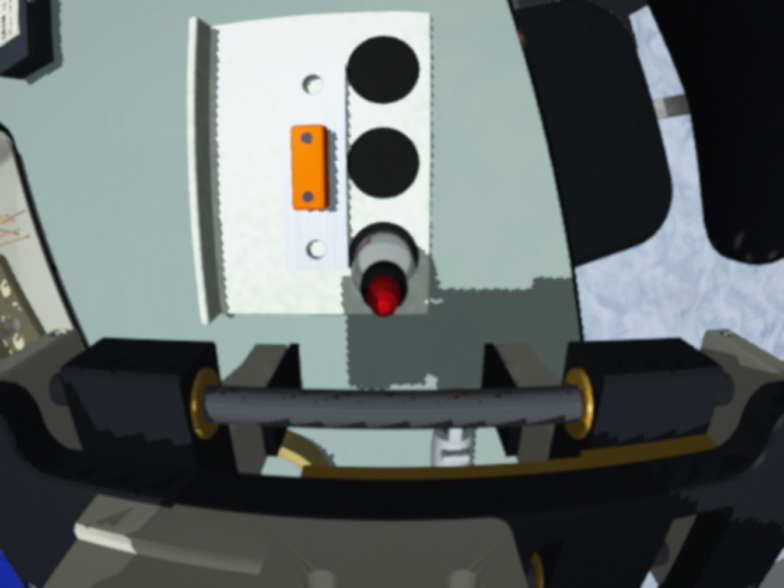

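Emit:
arm_command(plan=[{"dx": 0.3, "dy": -0.37, "dz": -0.65, "wx": 0, "wy": 0, "wz": 0}, {"dx": 0.3, "dy": 0, "dz": 0, "wx": 0, "wy": 0, "wz": 0}, {"dx": 0.4, "dy": 0, "dz": 0, "wx": 0, "wy": 0, "wz": 0}, {"dx": 0, "dy": 0, "dz": 0, "wx": 0, "wy": 0, "wz": 0}])

```text
time_s: 22.13
tcp_pos: [0.4896, 0.388, 0.126]
eef_rot: [-59.1, 89.5, 15.7]
contact_force: [-1.0, -1.1, -0.1]
gripper_width: 0.0704
```

Run:
```python
from h import *
plan([.4886,.3905,.077],165)
z=np.load("w9.npz"); m=r.camera_model("wrist"); m["R"]=z["R"]; m["t"]=z["t"]; im=z["im"]
g=cv2.cvtColor(im,cv2.COLOR_RGB2GRAY)
mk=(g<60).astype(np.uint8); n,l,st,ce=cv2.connectedComponentsWithStats(mk)
for i in range(1,n):
    if 800<st[i,4]<4000: print("dark",st[i],atz("wrist",m,ce[i],.006).round(4))
h=im[40:200,200:260]; cv2.imwrite("pics/w9c.png",cv2.resize(im[40:200,195:315],None,fx=3.6,fy=3.6,interpolation=cv2.INTER_CUBIC)[:,:,::-1])
```

```text
n 3 yaw now 164.78 p [0.4896 0.388  0.126 ] d [-0.001   0.0025 -0.049 ]
3 x {"dx":0.82,"dy":0.03,"dz":0.03,"wx":-0.02,"wy":0.02,"wz":0.03}
dark [   0    0   39   56 1512] [0.7159 0.1382 0.006 ]
dark [ 248   27   51   46 1828] [0.4583 0.2749 0.006 ]
dark [ 248   92   51   49 1911] [0.474  0.3324 0.006 ]
dark [257 187  34  39 950] [0.4943 0.41   0.006 ]
```

View pics/w9c.png

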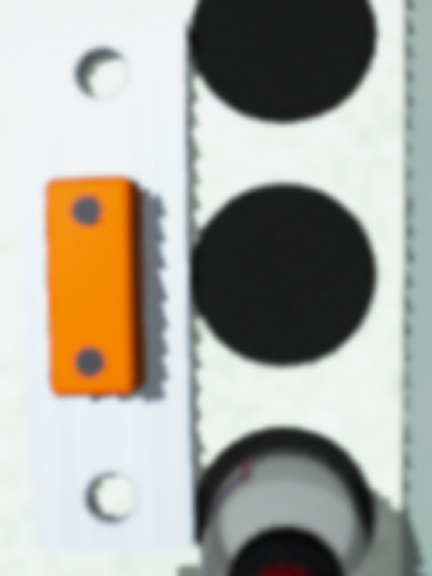

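Emit:
arm_command(plan=[{"dx": 0.8, "dy": 0.03, "dz": 0, "wx": 0, "wy": 0.02, "wz": 0.03}, {"dx": 0.8, "dy": 0.03, "dz": 0, "wx": 0, "wy": 0.02, "wz": 0.03}, {"dx": 0.8, "dy": 0.03, "dz": 0, "wx": 0, "wy": 0.02, "wz": 0.03}, {"dx": 0, "dy": 0, "dz": 0, "wx": 0, "wy": 0, "wz": 0}, {"dx": 0, "dy": 0, "dz": 0, "wx": 0, "wy": 0, "wz": 0}])

```text
time_s: 22.55
tcp_pos: [0.4895, 0.387, 0.0773]
eef_rot: [-59.3, 89.9, 15.3]
contact_force: [0.5, 0.5, 0.5]
gripper_width: 0.0697
```

Run:
```python
from h import *
plan([.4886,.3905,.077],165)
z=np.load("w9.npz"); m=r.camera_model("wrist"); m["R"]=z["R"]; m["t"]=z["t"]
A=atz("wrist",m,(223.3,60.3),.014);B=atz("wrist",m,(226.1,178.1),.014)
print("holes",A,B,(A+B)/2,np.linalg.norm(A-B),np.degrees(np.arctan2(*(B-A)[1::-1])))
```

```text
n 1 yaw now 164.64 p [0.4895 0.387  0.0773] d [-0.0009  0.0035 -0.0003]
1 x {"dx":0.01,"dy":0.09,"dz":0.16,"wx":-0.08,"wy":0.01,"wz":0.02}
holes [0.50168425 0.27364181 0.014     ] [0.52775288 0.37366371 0.014     ] [0.51471856 0.32365276 0.014     ] 0.10336320776670363 75.39202351717407
```

Emit:
arm_command(plan=[{"dx": 0, "dy": 0.09, "dz": 0.16, "wx": -0.08, "wy": 0, "wz": 0}, {"dx": 0, "dy": 0, "dz": 0, "wx": 0, "wy": 0, "wz": 0}, {"dx": 0, "dy": 0, "dz": 0, "wx": 0, "wy": 0, "wz": 0}, {"dx": 0, "dy": 0, "dz": 0, "wx": 0, "wy": 0, "wz": 0}, {"dx": 0, "dy": 0, "dz": 0, "wx": 0, "wy": 0, "wz": 0}, {"dx": 0, "dy": 0, "dz": 0, "wx": 0, "wy": 0, "wz": 0}, {"dx": 0, "dy": 0, "dz": 0, "wx": 0, "wy": 0, "wz": 0}, {"dx": 0, "dy": 0, "dz": 0, "wx": 0, "wy": 0, "wz": 0}, {"dx": 0, "dy": 0, "dz": 0, "wx": 0, "wy": 0, "wz": 0}, {"dx": 0, "dy": 0, "dz": 0, "wx": 0, "wy": 0, "wz": 0}], fingers=1)

```text
time_s: 23.38
tcp_pos: [0.4898, 0.3925, 0.082]
eef_rot: [-34.6, 89.5, 40.5]
contact_force: [-0.5, 0.2, -0.6]
gripper_width: 0.0224
```

Run:
```python
from h import *
plan([.4886,.3905,.16],165)
```

```text
n 4 yaw now 165.07 p [0.4898 0.3925 0.082 ] d [-0.0012 -0.002   0.078 ]
[{"dx":-0.97,"dz":-0.02,"wy":0.02,"wz":0.01},{"dx":-0.97,"dy":0.01,"dz":-0.02,"wy":0.02,"wz":0.01},{"dx":-0.97,"dy":0.01,"dz":-0.02,"wy":0.02,"wz":0.01},{"dx":-0.97,"dy":0.01,"dz":-0.03,"wy":0.02,"wz":0.01}]
```

Emit:
arm_command(plan=[{"dx": -0.95, "dy": 0, "dz": 0, "wx": 0, "wy": 0, "wz": 0}, {"dx": -0.95, "dy": 0, "dz": 0, "wx": 0, "wy": 0.02, "wz": 0}, {"dx": -0.95, "dy": 0, "dz": 0, "wx": 0, "wy": 0.02, "wz": 0}, {"dx": -0.95, "dy": 0, "dz": 0, "wx": 0, "wy": 0, "wz": 0}])

```text
time_s: 23.72
tcp_pos: [0.4869, 0.3891, 0.1542]
eef_rot: [174.7, 89.6, -110.3]
contact_force: [-0.0, -0.1, -1.6]
gripper_width: 0.0225
```

Run:
```python
from h import *
plan([.5417,-.1385,.15],165)
print(r.get_state()["gripper_width"])
```

```text
n 27 yaw now 165.0 p [0.4869 0.3891 0.1542] d [ 0.0548 -0.5276 -0.0042]
20 x {"dx":0.01,"dy":-0.35,"dz":-0.92}
7 x {"dx":0.01,"dy":-0.35,"dz":-0.92}
0.022454584008109527
```

Emit:
arm_command(plan=[{"dx": 0, "dy": -0.35, "dz": -0.92, "wx": 0, "wy": 0, "wz": 0}, {"dx": 0, "dy": -0.35, "dz": -0.92, "wx": 0, "wy": 0, "wz": 0}, {"dx": 0, "dy": -0.35, "dz": -0.92, "wx": 0, "wy": 0, "wz": 0}, {"dx": 0, "dy": -0.35, "dz": -0.92, "wx": 0, "wy": 0, "wz": 0}, {"dx": 0, "dy": -0.35, "dz": -0.92, "wx": 0, "wy": 0, "wz": 0}, {"dx": 0, "dy": -0.35, "dz": -0.92, "wx": 0, "wy": 0, "wz": 0}, {"dx": 0, "dy": -0.35, "dz": -0.92, "wx": 0, "wy": 0, "wz": 0}, {"dx": 0, "dy": -0.35, "dz": -0.92, "wx": 0, "wy": 0, "wz": 0}, {"dx": 0, "dy": -0.35, "dz": -0.92, "wx": 0, "wy": 0, "wz": 0}, {"dx": 0, "dy": -0.35, "dz": -0.92, "wx": 0, "wy": 0, "wz": 0}, {"dx": 0, "dy": -0.35, "dz": -0.92, "wx": 0, "wy": 0, "wz": 0}, {"dx": 0, "dy": -0.35, "dz": -0.92, "wx": 0, "wy": 0, "wz": 0}, {"dx": 0, "dy": -0.35, "dz": -0.92, "wx": 0, "wy": 0, "wz": 0}, {"dx": 0, "dy": -0.35, "dz": -0.92, "wx": 0, "wy": 0, "wz": 0}, {"dx": 0, "dy": -0.35, "dz": -0.92, "wx": 0, "wy": 0, "wz": 0}, {"dx": 0, "dy": -0.35, "dz": -0.92, "wx": 0, "wy": 0, "wz": 0}, {"dx": 0, "dy": -0.35, "dz": -0.92, "wx": 0, "wy": 0, "wz": 0}, {"dx": 0, "dy": -0.35, "dz": -0.92, "wx": 0, "wy": 0, "wz": 0}, {"dx": 0, "dy": -0.35, "dz": -0.92, "wx": 0, "wy": 0, "wz": 0}, {"dx": 0, "dy": -0.35, "dz": -0.92, "wx": 0, "wy": 0, "wz": 0}])

```text
time_s: 25.38
tcp_pos: [0.51, -0.0481, 0.1458]
eef_rot: [136.8, 88.6, -148.8]
contact_force: [1.0, 1.1, -0.2]
gripper_width: 0.0226
```

Run:
```python
from h import *
plan([.5417,-.1385,.15],165)
```

```text
n 5 yaw now 164.39 p [ 0.51   -0.0481  0.1458] d [ 0.0317 -0.0904  0.0042]
5 x {"dx":-0.04,"dy":-0.55,"dz":-0.79,"wx":-0.03,"wy":-0.05,"wz":-0.04}
```

Emit:
arm_command(plan=[{"dx": -0.04, "dy": -0.55, "dz": -0.79, "wx": -0.03, "wy": -0.05, "wz": -0.04}, {"dx": -0.04, "dy": -0.55, "dz": -0.79, "wx": -0.03, "wy": -0.05, "wz": -0.04}, {"dx": -0.04, "dy": -0.55, "dz": -0.79, "wx": -0.03, "wy": -0.05, "wz": -0.04}, {"dx": -0.04, "dy": -0.55, "dz": -0.79, "wx": -0.03, "wy": -0.05, "wz": -0.04}, {"dx": 0, "dy": -0.4, "dz": -0.5, "wx": -0.03, "wy": -0.05, "wz": -0.04}, {"dx": 0, "dy": 0, "dz": 0, "wx": 0, "wy": 0, "wz": 0}, {"dx": 0, "dy": 0, "dz": 0, "wx": 0, "wy": 0, "wz": 0}])

```text
time_s: 25.97
tcp_pos: [0.5289, -0.1491, 0.1427]
eef_rot: [94.4, 89.3, 168.9]
contact_force: [-0.3, -0.2, -0.4]
gripper_width: 0.0224
```

Run:
```python
from h import *
plan([.5417,-.1385,.1],165)
```

```text
n 3 yaw now 164.45 p [ 0.5289 -0.1491  0.1427] d [ 0.0128  0.0106 -0.0427]
3 x {"dx":0.71,"dy":-0.17,"dz":0.23,"wx":-0.04,"wz":-0.05}
```

Emit:
arm_command(plan=[{"dx": 0.71, "dy": -0.17, "dz": 0.23, "wx": -0.04, "wy": 0, "wz": -0.05}, {"dx": 0.71, "dy": -0.17, "dz": 0.23, "wx": -0.04, "wy": 0, "wz": -0.05}, {"dx": 0.71, "dy": -0.17, "dz": 0.23, "wx": -0.04, "wy": 0, "wz": -0.05}, {"dx": 0, "dy": 0, "dz": 0, "wx": 0, "wy": 0, "wz": 0}, {"dx": 0, "dy": 0, "dz": 0, "wx": 0, "wy": 0, "wz": 0}])

```text
time_s: 26.38
tcp_pos: [0.537, -0.1396, 0.0975]
eef_rot: [119.8, 89.8, -165.3]
contact_force: [-0.6, 0.1, -0.0]
gripper_width: 0.0223
```

```bash
python3 look.py w10
python3 - <<'E'
from h import *
plan([.5417,-.1385,.0785],165)
E
```

```text
t 26.4333 yaw 164.82 [ 0.5368 -0.1396  0.0974]
n 1 yaw now 164.82 p [ 0.5368 -0.1396  0.0974] d [ 0.0049  0.0011 -0.0189]
1 x {"dx":0.94,"dy":-0.23,"dz":0.12,"wx":-0.04,"wy":-0.02,"wz":-0.04}
```

View pics/w10.png

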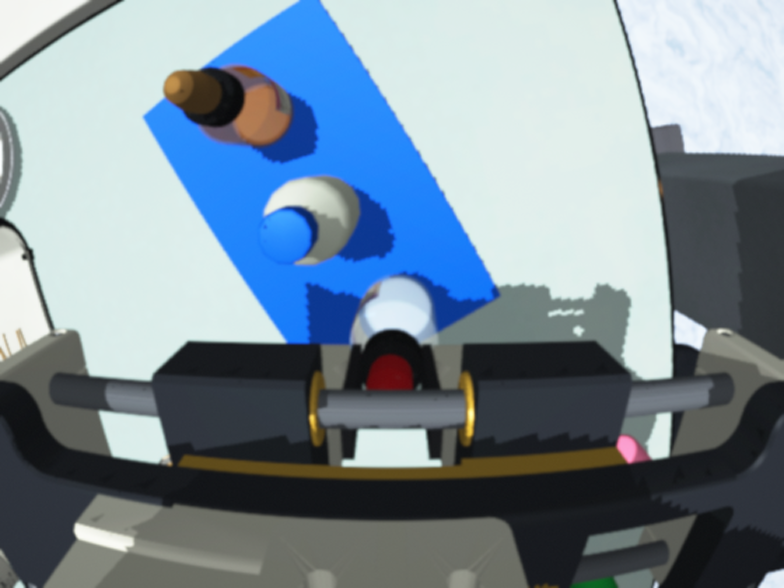

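Emit:
arm_command(plan=[{"dx": 0.45, "dy": -0.12, "dz": 0, "wx": -0.02, "wy": 0, "wz": -0.04}, {"dx": 0.4, "dy": -0.12, "dz": 0, "wx": -0.02, "wy": 0, "wz": 0}, {"dx": 0, "dy": 0, "dz": 0, "wx": 0, "wy": 0, "wz": 0}, {"dx": 0, "dy": 0, "dz": 0, "wx": 0, "wy": 0, "wz": 0}])

```text
time_s: 26.77
tcp_pos: [0.542, -0.1409, 0.081]
eef_rot: [-106.2, 89.8, -31.2]
contact_force: [-0.3, 0.3, -0.5]
gripper_width: 0.0224
```

Run:
```python
from h import *
plan([.5417,-.1385,.0785],165)
print(r.get_state()["contact_force"])
```

```text
n 1 yaw now 165.05 p [ 0.542  -0.1409  0.081 ] d [-0.0003  0.0024 -0.0025]
1 x {"dx":0.12,"dy":0.05,"dz":0.11,"wx":0.01,"wy":-0.01,"wz":0.03}
[-0.32672935  0.29104449 -0.5185198 ]
```

Emit:
arm_command(plan=[{"dx": 0.1, "dy": 0, "dz": 0, "wx": 0, "wy": 0, "wz": 0}, {"dx": 0, "dy": 0, "dz": 0, "wx": 0, "wy": 0, "wz": 0}, {"dx": 0, "dy": 0, "dz": 0, "wx": 0, "wy": 0, "wz": 0}])

```text
time_s: 27.02
tcp_pos: [0.5424, -0.1412, 0.0792]
eef_rot: [-102.5, 89.8, -27.5]
contact_force: [0.6, 0.3, -0.5]
gripper_width: 0.0225
```

Emit:
arm_command(plan=[{"dx": 0, "dy": 0, "dz": 0, "wx": 0, "wy": 0, "wz": 0}])

```text
time_s: 27.1
tcp_pos: [0.5425, -0.1411, 0.0794]
eef_rot: [-100.4, 89.8, -25.4]
contact_force: [0.6, -0.5, -1.1]
gripper_width: 0.0224
```

Now I'll release it and lift.

Emit:
arm_command(plan=[{"dx": 0.03, "dy": 0, "dz": 0, "wx": 0, "wy": 0, "wz": 0}, {"dx": 0, "dy": 0, "dz": 0, "wx": 0, "wy": 0, "wz": 0}, {"dx": 0, "dy": 0, "dz": 0, "wx": 0, "wy": 0, "wz": 0}, {"dx": 0, "dy": 0, "dz": 0, "wx": 0, "wy": 0, "wz": 0}, {"dx": 0, "dy": 0, "dz": 0, "wx": 0, "wy": 0, "wz": 0}, {"dx": -0.5, "dy": 0, "dz": 0, "wx": 0, "wy": 0, "wz": 0}, {"dx": -0.9, "dy": 0, "dz": 0, "wx": 0, "wy": 0, "wz": 0}, {"dx": -0.9, "dy": 0, "dz": 0, "wx": 0, "wy": 0, "wz": 0}, {"dx": -0.9, "dy": 0, "dz": 0, "wx": 0, "wy": 0, "wz": 0}], fingers=-0.3)

```text
time_s: 27.85
tcp_pos: [0.5399, -0.1411, 0.1433]
eef_rot: [131.3, 89.8, -153.7]
contact_force: [0.3, 0.9, -0.5]
gripper_width: 0.0568
```

```bash
python3 look.py w11
python3 - <<'E'
from h import *
bottle("w11",.5425,-.141);bottle("w11",.5593,-.198);bottle("w11",.579,-.2585)
plan([.5147,.323,.14],165)
E
```

```text
t 27.9 yaw 165.08 [ 0.5422 -0.1414  0.1476]
circle [ 0.5414 -0.1419] 0.0186 316
circle [ 0.5595 -0.1982] 0.0183 96
circle [ 0.5792 -0.2584] 0.0185 360
n 24 yaw now 165.08 p [ 0.5422 -0.1414  0.1476] d [-0.0275  0.4644 -0.0076]
[{"dx":0.01,"dy":0.3,"dz":0.92},{"dx":0.01,"dy":0.3,"dz":0.92},{"dx":0.01,"dy":0.3,"dz":0.92},{"dx":0.01,"dy":0.3,"dz":0.92},{"dx":0.01,"dy":0.3,"dz":0.92},{"dx":0.01,"dy":0.3,"dz":0.92},{"dx":0.01,"dy":0.3,"dz":0.92},{"dx":0.01,"dy":0.3,"dz":0.92},{"dx":0.01,"dy":0.3,"dz":0.92},{"dx":0.01,"dy":0.3,"dz":0.92},{"dx":0.01,"dy":0.3,"dz":0.92},{"dx":0.01,"dy":0.3,"dz":0.92},{"dx":0.01,"dy":0.31,"dz":0.92},{"dx":0.01,"dy":0.31,"dz":0.92},{"dx":0.01,"dy":0.31,"dz":0.92},{"dx":0.01,"dy":0.31,"dz":0.92},{"dx":0.01,"dy":0.31,"dz":0.92},{"dx":0.01,"dy":0.31,"dz":0.92},{"dx":0.02,"dy":0.31,"dz":0.92},{"dx":0.02,"dy":0.31,"dz":0.92}]
4 x {"dx":0.02,"dy":0.31,"dz":0.92}
```

View pics/w11.png

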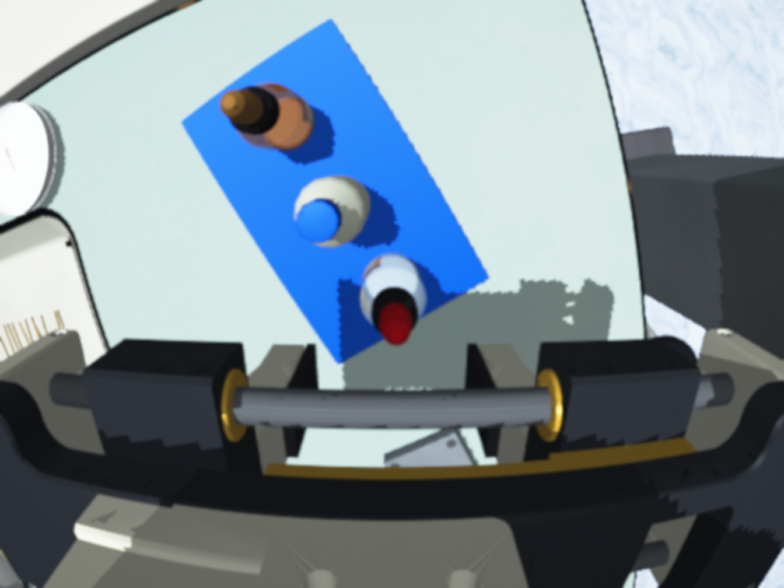

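All three bottles are upright on the mat: red (.541,−.142), blue (.5595,−.198), brown (.579,−.258). Now the plate.

Emit:
arm_command(plan=[{"dx": 0, "dy": 0.3, "dz": 0.92, "wx": 0, "wy": 0, "wz": 0}, {"dx": 0, "dy": 0.3, "dz": 0.92, "wx": 0, "wy": 0, "wz": 0}, {"dx": 0, "dy": 0.3, "dz": 0.92, "wx": 0, "wy": 0, "wz": 0}, {"dx": 0, "dy": 0.3, "dz": 0.92, "wx": 0, "wy": 0, "wz": 0}, {"dx": 0, "dy": 0.3, "dz": 0.92, "wx": 0, "wy": 0, "wz": 0}, {"dx": 0, "dy": 0.3, "dz": 0.92, "wx": 0, "wy": 0, "wz": 0}, {"dx": 0, "dy": 0.3, "dz": 0.92, "wx": 0, "wy": 0, "wz": 0}, {"dx": 0, "dy": 0.3, "dz": 0.92, "wx": 0, "wy": 0, "wz": 0}, {"dx": 0, "dy": 0.3, "dz": 0.92, "wx": 0, "wy": 0, "wz": 0}, {"dx": 0, "dy": 0.3, "dz": 0.92, "wx": 0, "wy": 0, "wz": 0}, {"dx": 0, "dy": 0.3, "dz": 0.92, "wx": 0, "wy": 0, "wz": 0}, {"dx": 0, "dy": 0.3, "dz": 0.92, "wx": 0, "wy": 0, "wz": 0}, {"dx": 0, "dy": 0.3, "dz": 0.92, "wx": 0, "wy": 0, "wz": 0}, {"dx": 0, "dy": 0.3, "dz": 0.92, "wx": 0, "wy": 0, "wz": 0}, {"dx": 0, "dy": 0.3, "dz": 0.92, "wx": 0, "wy": 0, "wz": 0}, {"dx": 0, "dy": 0.3, "dz": 0.92, "wx": 0, "wy": 0, "wz": 0}, {"dx": 0, "dy": 0.3, "dz": 0.92, "wx": 0, "wy": 0, "wz": 0}, {"dx": 0, "dy": 0.3, "dz": 0.92, "wx": 0, "wy": 0, "wz": 0}, {"dx": 0, "dy": 0.3, "dz": 0.92, "wx": 0, "wy": 0, "wz": 0}, {"dx": 0, "dy": 0.3, "dz": 0.92, "wx": 0, "wy": 0, "wz": 0}])

```text
time_s: 29.57
tcp_pos: [0.5243, 0.261, 0.1675]
eef_rot: [-66.8, 88.6, 8.1]
contact_force: [0.7, -0.0, -0.5]
gripper_width: 0.0567
```

Run:
```python
from h import *
plan([.535,.395,.15],165)
```

```text
n 7 yaw now 164.89 p [0.5243 0.261  0.1675] d [ 0.0107  0.134  -0.0175]
7 x {"dx":0.13,"dy":0.18,"dz":0.94,"wy":0.02,"wz":0.04}
```

Emit:
arm_command(plan=[{"dx": 0.13, "dy": 0.18, "dz": 0.9, "wx": 0, "wy": 0.02, "wz": 0.04}, {"dx": 0.13, "dy": 0.18, "dz": 0.9, "wx": 0, "wy": 0.02, "wz": 0.04}, {"dx": 0.13, "dy": 0.18, "dz": 0.9, "wx": 0, "wy": 0.02, "wz": 0.04}, {"dx": 0.13, "dy": 0.18, "dz": 0.9, "wx": 0, "wy": 0.02, "wz": 0.04}, {"dx": 0.13, "dy": 0.18, "dz": 0.9, "wx": 0, "wy": 0.02, "wz": 0.04}, {"dx": 0.13, "dy": 0.18, "dz": 0.9, "wx": 0, "wy": 0.02, "wz": 0.04}, {"dx": 0, "dy": 0, "dz": 0, "wx": 0, "wy": 0, "wz": 0}, {"dx": 0, "dy": 0, "dz": 0, "wx": 0, "wy": 0, "wz": 0}, {"dx": 0, "dy": 0, "dz": 0, "wx": 0, "wy": 0, "wz": 0}])

```text
time_s: 30.32
tcp_pos: [0.5328, 0.3843, 0.1523]
eef_rot: [-85.4, 89.9, -10.3]
contact_force: [0.3, -1.2, -0.5]
gripper_width: 0.0573
```

```bash
python3 look.py w12 cover_grip stand
python3 - <<'E'
from h import *
z=np.load("w12.npz"); m=r.camera_model("wrist"); m["R"]=z["R"]; m["t"]=z["t"]; im=z["im"]
g=cv2.cvtColor(im,cv2.COLOR_RGB2GRAY)
mk=(g<60).astype(np.uint8); n,l,st,ce=cv2.connectedComponentsWithStats(mk)
for i in range(1,n):
    if 800<st[i,4]<4000:
        e=cv2.fitEllipse(rect(l==i)); print("dark",st[i],ce[i],e[0],atz("wrist",m,e[0],.006).round(4))
E
```

```text
cover_grip [(0.9, [286.5, 126.2], [0.5125, 0.3209])]
stand []
t 30.4667 yaw 165.05 [0.5329 0.3835 0.1528]
dark [   0    1   17   99 1106] [ 5.63833635 54.72875226] (6.9492878913879395, 75.9753646850586) [0.8028 0.1567 0.006 ]
dark [  29    0   47   55 1502] [55.79294274 29.49201065] (51.24626922607422, 24.211200714111328) [0.7219 0.131  0.006 ]
dark [ 309   40   47   46 1701] [331.39623751  62.67313345] (331.4033203125, 62.67238998413086) [0.4584 0.2748 0.006 ]
dark [ 309  105   46   47 1726] [330.91483198 127.71552723] (330.92529296875, 127.72309875488281) [0.4739 0.3324 0.006 ]
dark [ 307  170   45   46 1638] [328.86568987 192.66727717] (328.87652587890625, 192.66036987304688) [0.4896 0.3904 0.006 ]
```

View pics/w12.png

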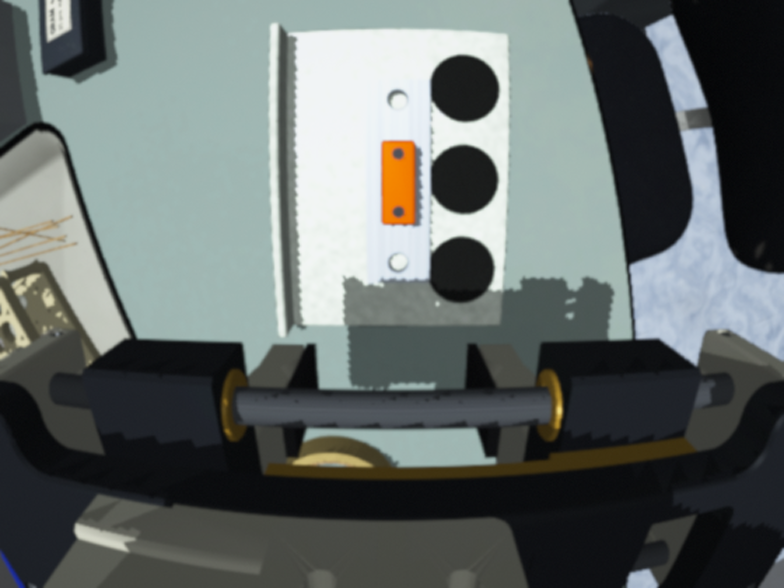

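Run:
```python
from h import *
z=np.load("w12.npz"); m=r.camera_model("wrist"); m["R"]=z["R"]; m["t"]=z["t"]; im=z["im"]
A=atz("wrist",m,(284.4,70.9),.014);B=atz("wrist",m,(284.6,187.1),.014)
print("holes",A,B,(A+B)/2,np.linalg.norm(A-B),np.degrees(np.arctan2(*(B-A)[1::-1])))
hsv=cv2.cvtColor(im,cv2.COLOR_RGB2HSV); mk=((hsv[...,0]<18)&(hsv[...,1]>180)&(hsv[...,2]>180)); mk[:90]=0;mk[170:]=0;mk[:,:250]=0;mk[:,320:]=0
v,u=np.nonzero(mk); print("block",u.min(),u.max(),v.min(),v.max(),atz("wrist",m,(u.mean(),v.mean()),.034))
plan([.514,.3225,.09],165)
cv2.imwrite("pics/w12c.png",cv2.resize(im[50:210,240:380],None,fx=3.7,fy=3.7,interpolation=cv2.INTER_CUBIC)[:,:,::-1])
```

```text
holes [0.5016059  0.27353891 0.014     ] [0.52785014 0.3731962  0.014     ] [0.51472802 0.32336756 0.014     ] 0.1030550078371071 75.24641970941948
block 273 295 101 159 [0.51523279 0.32306417 0.034     ]
n 5 yaw now 165.05 p [0.5329 0.3835 0.1528] d [-0.0189 -0.061  -0.0628]
5 x {"dx":0.63,"dy":0.03,"dz":-0.64,"wz":0.01}
```

View pics/w12c.png

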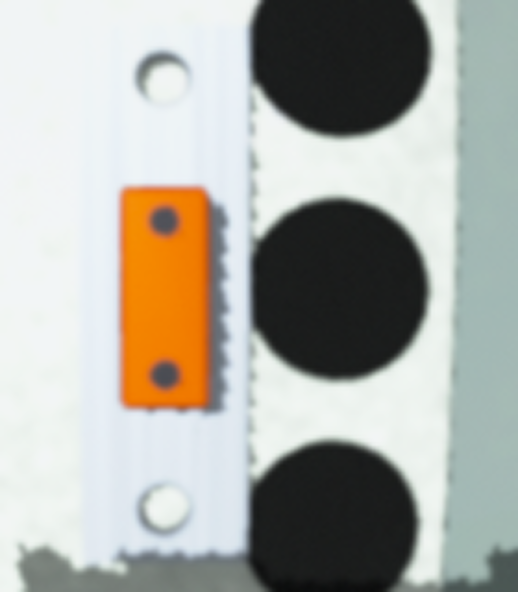

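Emit:
arm_command(plan=[{"dx": 0.6, "dy": 0.03, "dz": -0.62, "wx": 0, "wy": 0, "wz": 0}, {"dx": 0.6, "dy": 0.03, "dz": -0.62, "wx": 0, "wy": 0, "wz": 0}, {"dx": 0.6, "dy": 0.03, "dz": -0.62, "wx": 0, "wy": 0, "wz": 0}, {"dx": 0.6, "dy": 0.03, "dz": -0.62, "wx": 0, "wy": 0, "wz": 0}, {"dx": 0.6, "dy": 0, "dz": -0.5, "wx": 0, "wy": 0, "wz": 0}, {"dx": 0, "dy": 0, "dz": 0, "wx": 0, "wy": 0, "wz": 0}, {"dx": 0, "dy": 0, "dz": 0, "wx": 0, "wy": 0, "wz": 0}])

```text
time_s: 31.05
tcp_pos: [0.5161, 0.3216, 0.0944]
eef_rot: [-44.0, 89.5, 30.9]
contact_force: [0.3, 0.4, 0.8]
gripper_width: 0.0571
```

Run:
```python
from h import *
plan([.5148,.3232,.05],165.1)
```

```text
n 3 yaw now 164.84 p [0.5161 0.3216 0.0944] d [-0.0013  0.0016 -0.0444]
3 x {"dx":0.74,"dy":0.03,"dz":0.02,"wx":-0.02,"wy":0.02,"wz":0.02}
```

Emit:
arm_command(plan=[{"dx": 0.74, "dy": 0.03, "dz": 0.02, "wx": -0.02, "wy": 0.02, "wz": 0.02}, {"dx": 0.74, "dy": 0.03, "dz": 0.02, "wx": -0.02, "wy": 0.02, "wz": 0.02}, {"dx": 0.7, "dy": 0.03, "dz": 0.02, "wx": -0.02, "wy": 0.02, "wz": 0.02}, {"dx": 0, "dy": 0, "dz": 0, "wx": 0, "wy": 0, "wz": 0}, {"dx": 0, "dy": 0, "dz": 0, "wx": 0, "wy": 0, "wz": 0}])

```text
time_s: 31.47
tcp_pos: [0.5189, 0.327, 0.0558]
eef_rot: [-34.6, 89.4, 40.5]
contact_force: [0.0, 0.0, 0.3]
gripper_width: 0.0568
```

Run:
```python
from h import *
plan([.5148,.3232,.0295],165.1)
```

```text
n 2 yaw now 165.12 p [0.5189 0.327  0.0558] d [-0.0041 -0.0038 -0.0263]
2 x {"dx":0.66,"dy":0.08,"dz":-0.12,"wy":0.06,"wz":0.04}
```

Emit:
arm_command(plan=[{"dx": 0.62, "dy": 0.08, "dz": -0.12, "wx": 0, "wy": 0.06, "wz": 0.04}, {"dx": 0.62, "dy": 0.08, "dz": -0.12, "wx": 0, "wy": 0.06, "wz": 0.04}, {"dx": 0, "dy": 0, "dz": 0, "wx": 0, "wy": 0, "wz": 0}, {"dx": 0, "dy": 0, "dz": 0, "wx": 0, "wy": 0, "wz": 0}, {"dx": 0, "dy": 0, "dz": 0, "wx": 0, "wy": 0, "wz": 0}])

```text
time_s: 31.88
tcp_pos: [0.516, 0.3249, 0.0321]
eef_rot: [-36.8, 89.8, 38.4]
contact_force: [0.0, 0.3, 0.2]
gripper_width: 0.0565
```

```bash
python3 look.py w13
python3 - <<'E'
from h import *
plan([.5148,.3232,.0295],165.1)
E
```

```text
t 31.9333 yaw 165.16 [0.5162 0.325  0.0323]
n 1 yaw now 165.16 p [0.5162 0.325  0.0323] d [-0.0014 -0.0018 -0.0028]
1 x {"dx":0.14,"dy":0.04,"dz":-0.1,"wx":0.01,"wy":0.03,"wz":0.02}
```

View pics/w13.png

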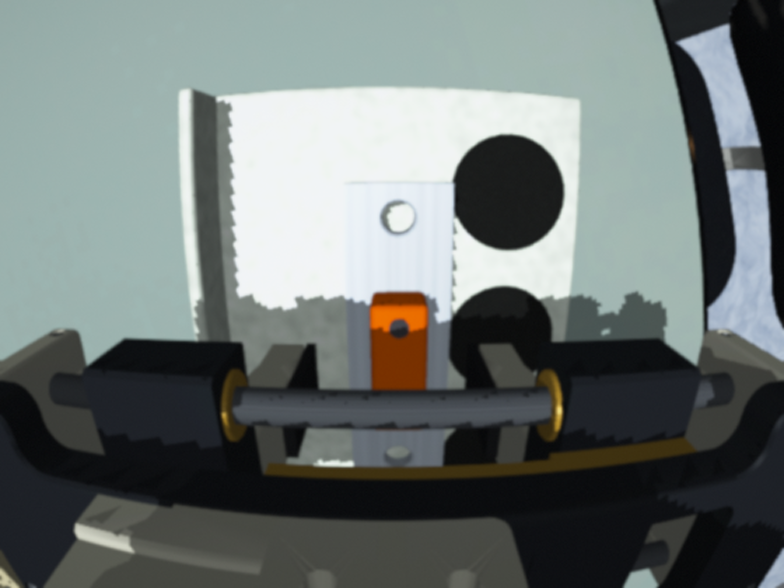

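Emit:
arm_command(plan=[{"dx": 0.12, "dy": 0.04, "dz": -0.1, "wx": 0.01, "wy": 0.03, "wz": 0.02}, {"dx": 0, "dy": 0, "dz": 0, "wx": 0, "wy": 0, "wz": 0}, {"dx": 0, "dy": 0, "dz": 0, "wx": 0, "wy": 0, "wz": 0}, {"dx": 0, "dy": 0, "dz": 0, "wx": 0, "wy": 0, "wz": 0}, {"dx": 0, "dy": 0, "dz": 0, "wx": 0, "wy": 0, "wz": 0}, {"dx": 0, "dy": 0, "dz": 0, "wx": 0, "wy": 0, "wz": 0}, {"dx": 0, "dy": 0, "dz": 0, "wx": 0, "wy": 0, "wz": 0}, {"dx": 0, "dy": 0, "dz": 0, "wx": 0, "wy": 0, "wz": 0}, {"dx": 0, "dy": 0, "dz": 0, "wx": 0, "wy": 0, "wz": 0}], fingers=1, force=35)

```text
time_s: 32.68
tcp_pos: [0.5153, 0.3237, 0.0311]
eef_rot: [-29.0, 89.9, 46.1]
contact_force: [-0.1, -0.0, -0.3]
gripper_width: 0.0197
```

```bash
python3 look.py w14
python3 - <<'E'
from h import *
plan([.5148,.3232,.08],165.1)
z=np.load("w14.npz"); im=z["im"]
cv2.imwrite("pics/w14c.png",cv2.resize(im[100:340,200:360],None,fx=2.5,fy=2.5,interpolation=cv2.INTER_CUBIC)[:,:,::-1])
E
```

```text
t 32.7333 yaw 165.11 [0.5152 0.3236 0.0311]
n 3 yaw now 165.11 p [0.5152 0.3236 0.0311] d [-0.0004 -0.0004  0.0489]
3 x {"dx":-0.82,"dz":-0.01,"wy":0.01}
```

View pics/w14c.png

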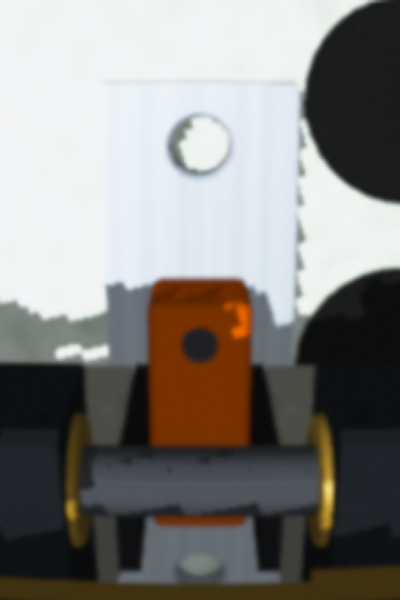

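Run:
```python
from h import *
z=np.load("w14.npz"); m=r.camera_model("wrist"); m["R"]=z["R"]; m["t"]=z["t"]
s,R=tool()
for px in ((280.2,158),(280,326.8)):
    X=atz("wrist",m,px,.014); print(X.round(4),(R.T@(X-s["tcp_pos"])).round(4))
plan([.5148,.3232,.12],165.1)
```

```text
[0.5035 0.2723 0.014 ] [ 0.017  -0.0018 -0.0526]
[0.5298 0.3708 0.014 ] [ 0.0171 -0.002   0.0493]
n 5 yaw now 165.11 p [0.5152 0.3236 0.0311] d [-0.0004 -0.0004  0.0889]
5 x {"dx":-0.89}
```

Emit:
arm_command(plan=[{"dx": -0.8, "dy": 0, "dz": 0, "wx": 0, "wy": 0, "wz": 0}, {"dx": -0.8, "dy": 0, "dz": 0, "wx": 0, "wy": 0, "wz": 0}, {"dx": -0.8, "dy": 0, "dz": 0, "wx": 0, "wy": 0, "wz": 0}, {"dx": -0.8, "dy": 0, "dz": 0, "wx": 0, "wy": 0, "wz": 0}])

```text
time_s: 33.07
tcp_pos: [0.5122, 0.3206, 0.0915]
eef_rot: [147.7, 89.5, -137.2]
contact_force: [0.8, -0.8, -2.7]
gripper_width: 0.0195
```

Run:
```python
from h import *
plan([.5383,.0568,.1],192)
print(r.get_state()["gripper_width"])
```

```text
n 14 yaw now 165.03 p [0.5122 0.3206 0.0915] d [ 0.0261 -0.2638  0.0085]
[{"dx":-0.03,"dy":-0.33,"dz":-0.89,"wx":-0.42,"wy":-0.01,"wz":-0.01},{"dx":-0.03,"dy":-0.3,"dz":-0.9,"wx":-0.42,"wy":-0.01,"wz":-0.01},{"dx":-0.03,"dy":-0.27,"dz":-0.91,"wx":-0.42,"wy":-0.01,"wz":-0.01},{"dx":-0.03,"dy":-0.24,"dz":-0.92,"wx":-0.42,"wy":-0.01,"wz":-0.01},{"dx":-0.03,"dy":-0.21,"dz":-0.92,"wx":-0.42,"wy":-0.01,"wz":-0.01},{"dx":-0.03,"dy":-0.18,"dz":-0.93,"wx":-0.42,"wy":-0.01,"wz":-0.01},{"dx":-0.03,"dy":-0.15,"dz":-0.94,"wx":-0.42,"wy":-0.01,"wz":-0.01},{"dx":-0.03,"dy":-0.12,"dz":-0.94,"wx":-0.42,"wy":-0.01,"wz":-0.01},{"dx":-0.03,"dy":-0.09,"dz":-0.94,"wx":-0.42,"wy":-0.01,"wz":-0.01},{"dx":-0.03,"dy":-0.05,"dz":-0.95,"wx":-0.42,"wy":-0.01,"wz":-0.01},{"dx":-0.03,"dy":-0.02,"dz":-0.95,"wx":-0.42,"wy":-0.01,"wz":-0.01},{"dx":-0.03,"dy":0.01,"dz":-0.95,"wx":-0.42,"wy":-0.01,"wz":-0.01},{"dx":-0.03,"dy":0.04,"dz":-0.95,"wx":-0.42,"wy":-0.01,"wz":-0.01},{"dx":-0.03,"dy":0.07,"dz":-0.94,"wx":-0.42,"wy":-0.01,"wz":-0.01}]
0.019515030660828207
```

Emit:
arm_command(plan=[{"dx": -0.02, "dy": -0.33, "dz": -0.89, "wx": -0.42, "wy": 0, "wz": 0}, {"dx": -0.02, "dy": -0.3, "dz": -0.9, "wx": -0.42, "wy": 0, "wz": 0}, {"dx": 0, "dy": -0.27, "dz": -0.91, "wx": -0.42, "wy": 0, "wz": 0}, {"dx": 0, "dy": -0.24, "dz": -0.92, "wx": -0.42, "wy": 0, "wz": 0}, {"dx": 0, "dy": -0.21, "dz": -0.92, "wx": -0.42, "wy": 0, "wz": 0}, {"dx": 0, "dy": -0.18, "dz": -0.93, "wx": -0.42, "wy": 0, "wz": 0}, {"dx": 0, "dy": -0.15, "dz": -0.94, "wx": -0.42, "wy": 0, "wz": 0}, {"dx": 0, "dy": -0.12, "dz": -0.94, "wx": -0.42, "wy": 0, "wz": 0}, {"dx": 0, "dy": -0.09, "dz": -0.94, "wx": -0.42, "wy": 0, "wz": 0}, {"dx": 0, "dy": -0.05, "dz": -0.95, "wx": -0.42, "wy": 0, "wz": 0}, {"dx": 0, "dy": -0.02, "dz": -0.95, "wx": -0.42, "wy": 0, "wz": 0}, {"dx": 0, "dy": 0.01, "dz": -0.9, "wx": -0.42, "wy": 0, "wz": 0}, {"dx": 0, "dy": 0, "dz": -0.3, "wx": -0.3, "wy": 0, "wz": 0}, {"dx": 0, "dy": 0, "dz": 0, "wx": 0, "wy": 0, "wz": 0}])

```text
time_s: 34.23
tcp_pos: [0.5355, 0.0798, 0.0941]
eef_rot: [101.8, 89.5, -157.4]
contact_force: [-0.2, 0.5, -1.7]
gripper_width: 0.0197
```

Run:
```python
from h import *
plan([.5370,.0572,.085],192)
print(r.get_state()["gripper_width"])
```

```text
n 2 yaw now -169.19 p [0.5355 0.0798 0.0941] d [ 0.0015 -0.0226 -0.0091]
2 x {"dx":0.23,"dy":0.07,"dz":-0.56,"wx":-0.13,"wy":-0.01,"wz":-0.05}
0.01968011469105024
```

Emit:
arm_command(plan=[{"dx": 0.2, "dy": 0.07, "dz": -0.56, "wx": -0.13, "wy": 0, "wz": -0.05}, {"dx": 0.2, "dy": 0.07, "dz": -0.5, "wx": -0.13, "wy": 0, "wz": -0.05}, {"dx": 0, "dy": 0, "dz": 0, "wx": 0, "wy": 0, "wz": 0}, {"dx": 0, "dy": 0, "dz": 0, "wx": 0, "wy": 0, "wz": 0}, {"dx": 0, "dy": 0, "dz": 0, "wx": 0, "wy": 0, "wz": 0}])

```text
time_s: 34.65
tcp_pos: [0.5363, 0.0586, 0.0854]
eef_rot: [140.0, 89.9, -118.2]
contact_force: [0.0, -0.4, -2.8]
gripper_width: 0.0195
```

```bash
python3 look.py w15
python3 - <<'E'
from h import *
plan([.5370,.0572,.07],192)
z=np.load("w15.npz"); im=z["im"]
cv2.imwrite("pics/w15c.png",cv2.resize(im[100:345,190:370],None,fx=2.4,fy=2.4,interpolation=cv2.INTER_CUBIC)[:,:,::-1])
E
```

```text
t 34.7 yaw -168.24 [0.5364 0.0588 0.0855]
n 1 yaw now -168.24 p [0.5364 0.0588 0.0855] d [ 0.0006 -0.0016 -0.0155]
1 x {"dx":0.78,"dy":-0.02,"dz":-0.08,"wx":-0.05,"wy":-0.02,"wz":-0.01}
```

View pics/w15.png

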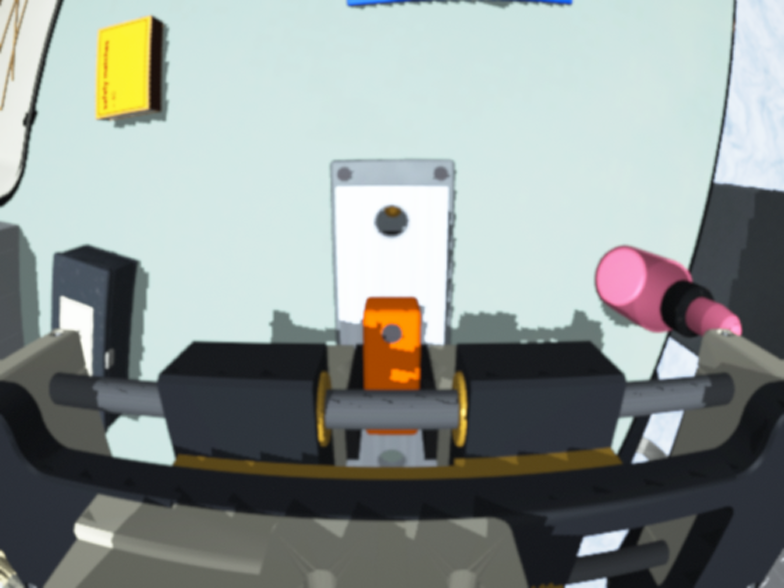

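View pics/w15c.png

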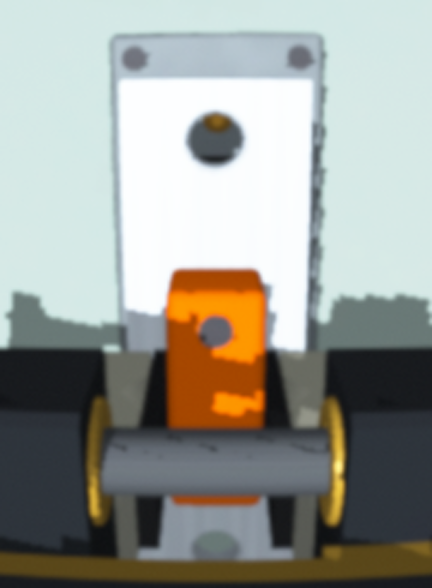

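Run:
```python
from h import *
z=np.load("w15.npz"); m=r.camera_model("wrist"); m["R"]=z["R"]; m["t"]=z["t"]
s,R=tool(); T=s["tcp_pos"]
f2=lambda X:(R.T@(X-T)).round(4)
print("hole",f2(atz("wrist",m,(279.6,157.5),T[2]-.017)),"hole2",f2(atz("wrist",m,(215/2.4+190,547/2.4+100),T[2]-.017)))
print("pin",f2(atz("wrist",m,(280.4,150.8),.034)))
# expected pins from w6 incl. bias guess
for b in ((0,0),(.0018,-.0005)):
  for P in ([.54937,.00563,.034],[.5279,.10724,.034]): print("w6 pin",b,f2(np.array(P)-[*b,0]))
```

```text
hole [ 0.0171 -0.0026 -0.0543] hole2 [ 0.0169 -0.0027  0.0485]
pin [ 0.0516 -0.0021 -0.0544]
w6 pin (0, 0) [ 0.0516 -0.0019 -0.0546]
w6 pin (0, 0) [ 0.0515 -0.0016  0.0493]
w6 pin (0.0018, -0.0005) [ 0.0516 -0.0003 -0.0537]
w6 pin (0.0018, -0.0005) [0.0515 0.     0.0501]
```

Emit:
arm_command(plan=[{"dx": 0.55, "dy": 0, "dz": 0, "wx": -0.03, "wy": 0, "wz": 0}, {"dx": 0.5, "dy": 0, "dz": 0, "wx": 0, "wy": 0, "wz": 0}, {"dx": 0, "dy": 0, "dz": 0, "wx": 0, "wy": 0, "wz": 0}, {"dx": 0, "dy": 0, "dz": 0, "wx": 0, "wy": 0, "wz": 0}])

```text
time_s: 35.03
tcp_pos: [0.5373, 0.0612, 0.0645]
eef_rot: [-129.6, 89.9, -27.6]
contact_force: [-0.2, 0.7, -1.4]
gripper_width: 0.0196
```

```bash
python3 look.py w16
python3 - <<'E'
from h import *
plan([.5364,.0588,.06],192)
z=np.load("w16.npz"); im=z["im"]
cv2.imwrite("pics/w16c.png",cv2.resize(im[130:345,210:350],None,fx=2.7,fy=2.7,interpolation=cv2.INTER_CUBIC)[:,:,::-1])
E
```

```text
t 35.0833 yaw -168.04 [0.5372 0.0612 0.0645]
n 1 yaw now -168.04 p [0.5372 0.0612 0.0645] d [-0.0008 -0.0024 -0.0045]
1 x {"dx":0.23,"dy":0.07,"dz":-0.11,"wx":-0.01,"wy":-0.01,"wz":0.01}
```

View pics/w16c.png

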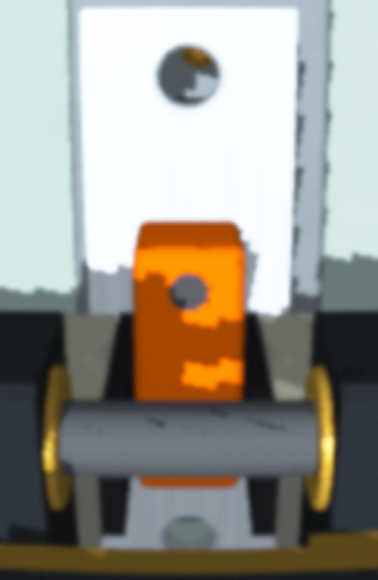

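Emit:
arm_command(plan=[{"dx": 0, "dy": 0.05, "dz": -0.12, "wx": 0, "wy": 0, "wz": 0}, {"dx": 0, "dy": 0, "dz": 0, "wx": 0, "wy": 0, "wz": 0}, {"dx": 0, "dy": 0, "dz": 0, "wx": 0, "wy": 0, "wz": 0}])

```text
time_s: 35.33
tcp_pos: [0.5371, 0.0589, 0.0652]
eef_rot: [-120.2, 89.9, -18.2]
contact_force: [0.3, -0.2, -2.0]
gripper_width: 0.0197
```

```bash
python3 look.py w17
python3 - <<'E'
from h import *
plan([.5364,.0588,.06],192)
z=np.load("w17.npz"); im=z["im"]
cv2.imwrite("pics/w17c.png",cv2.resize(im[130:345,210:350],None,fx=2.7,fy=2.7,interpolation=cv2.INTER_CUBIC)[:,:,::-1])
E
```

```text
t 35.3833 yaw -168.01 [0.5371 0.0589 0.0652]
n 1 yaw now -168.01 p [0.5371 0.0589 0.0652] d [-0.0007 -0.0001 -0.0052]
1 x {"dx":0.26,"dy":0.04,"wy":-0.01,"wz":0.02}
```

View pics/w17c.png

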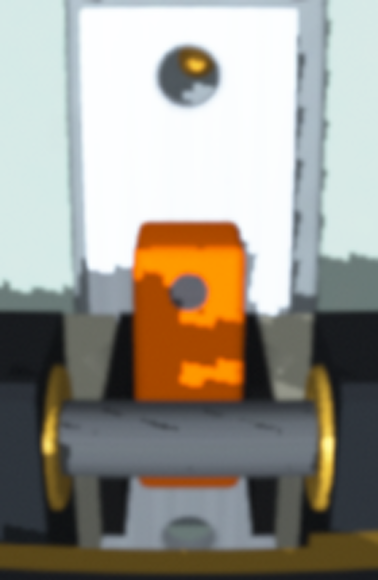

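```bash
cat > cmp.py <<'E'
from h import *
import sys
n=sys.argv[1]; hx,hy,px,py=map(float,sys.argv[2:6])
z=np.load(n+".npz"); m=r.camera_model("wrist"); m["R"]=z["R"]; m["t"]=z["t"]
s,R=tool(); T=s["tcp_pos"]
H=R.T@(atz("wrist",m,(hx,hy),T[2]-.017)-T);P=R.T@(atz("wrist",m,(px,py),.034)-T)
print("hole",H.round(4),"pin",P.round(4),"move y,z (units)",((P-H)/.02).round(3)[1:])
E
python3 cmp.py w17 279.6 157.8 282.2 153.3
```

```text
hole [ 0.0171 -0.0028 -0.054 ] pin [ 0.0313 -0.0014 -0.0548] move y,z (units) [ 0.071 -0.041]
```

Emit:
arm_command(plan=[{"dx": 0.1, "dy": 0.06, "dz": -0.04, "wx": 0, "wy": 0, "wz": 0}, {"dx": 0, "dy": 0, "dz": 0, "wx": 0, "wy": 0, "wz": 0}, {"dx": 0, "dy": 0, "dz": 0, "wx": 0, "wy": 0, "wz": 0}])

```text
time_s: 35.63
tcp_pos: [0.5363, 0.0577, 0.0637]
eef_rot: [-103.0, 89.8, -1.0]
contact_force: [0.0, 0.7, -2.2]
gripper_width: 0.0199
```

```bash
python3 look.py w18
python3 - <<'E'
from h import *
z=np.load("w18.npz"); im=z["im"]
cv2.imwrite("pics/w18c.png",cv2.resize(im[140:180,260:300],None,fx=10,fy=10,interpolation=cv2.INTER_CUBIC)[:,:,::-1])
E
```

```text
t 35.6833 yaw -168.03 [0.5362 0.0577 0.0636]
```

View pics/w18c.png

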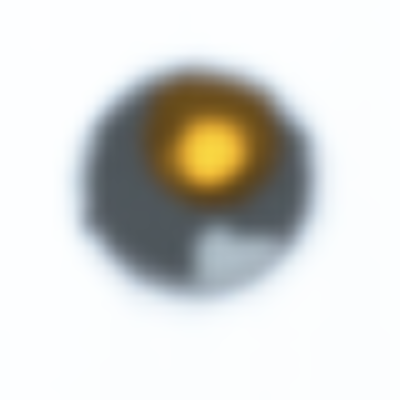

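```bash
python3 cmp.py w18 279.7 157.9 281.1 154.9
```

```text
hole [ 0.017  -0.0028 -0.0539] pin [ 0.0296 -0.0021 -0.0541] move y,z (units) [ 0.038 -0.008]
```

Lateral error is under 1 mm, so I'll lower in small steps.

Emit:
arm_command(plan=[{"dx": 0.2, "dy": 0.03, "dz": -0.02, "wx": 0, "wy": 0, "wz": 0}, {"dx": 0.2, "dy": 0, "dz": 0, "wx": 0, "wy": 0, "wz": 0}, {"dx": 0, "dy": 0, "dz": 0, "wx": 0, "wy": 0, "wz": 0}, {"dx": 0, "dy": 0, "dz": 0, "wx": 0, "wy": 0, "wz": 0}])

```text
time_s: 36.02
tcp_pos: [0.5356, 0.0571, 0.0547]
eef_rot: [-103.3, 89.8, -1.3]
contact_force: [0.8, 0.1, -2.0]
gripper_width: 0.0195
```

```bash
python3 look.py w19
python3 - <<'E'
from h import *
plan([.536,.0575,.045],192)
z=np.load("w19.npz"); im=z["im"]
cv2.imwrite("pics/w19c.png",cv2.resize(im[140:180,260:300],None,fx=10,fy=10,interpolation=cv2.INTER_CUBIC)[:,:,::-1])
E
```

```text
t 36.0667 yaw -168.04 [0.5356 0.057  0.0547]
n 1 yaw now -168.04 p [0.5356 0.057  0.0547] d [ 0.0004  0.0005 -0.0097]
1 x {"dx":0.48,"dy":-0.03,"dz":0.02,"wx":-0.01,"wy":-0.01,"wz":0.03}
```

View pics/w19c.png

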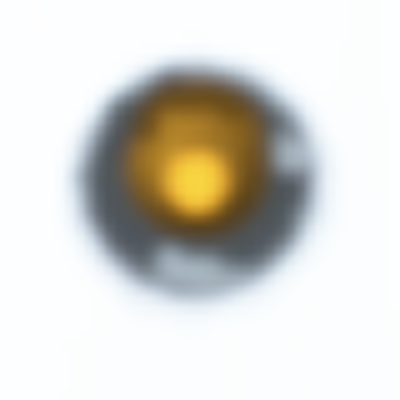

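Emit:
arm_command(plan=[{"dx": 0.25, "dy": 0, "dz": 0.01, "wx": 0, "wy": 0, "wz": 0}, {"dx": 0.25, "dy": 0, "dz": 0.01, "wx": 0, "wy": 0, "wz": 0}, {"dx": 0, "dy": 0, "dz": 0, "wx": 0, "wy": 0, "wz": 0}, {"dx": 0, "dy": 0, "dz": 0, "wx": 0, "wy": 0, "wz": 0}])

```text
time_s: 36.4
tcp_pos: [0.5356, 0.0575, 0.0435]
eef_rot: [-105.6, 89.9, -3.6]
contact_force: [-0.2, 0.4, -1.7]
gripper_width: 0.0194
```

```bash
python3 look.py w20
python3 - <<'E'
from h import *
plan([.5356,.0570,.0392],192)
z=np.load("w20.npz"); im=z["im"]
cv2.imwrite("pics/w20c.png",cv2.resize(im[130:345,210:350],None,fx=2.7,fy=2.7,interpolation=cv2.INTER_CUBIC)[:,:,::-1])
E
```

```text
t 36.45 yaw -168.04 [0.5355 0.0575 0.0434]
n 1 yaw now -168.04 p [0.5355 0.0575 0.0434] d [ 0.0001 -0.0005 -0.0042]
1 x {"dx":0.21,"dz":-0.03,"wx":-0.01,"wy":-0.01,"wz":0.03}
```

View pics/w20c.png

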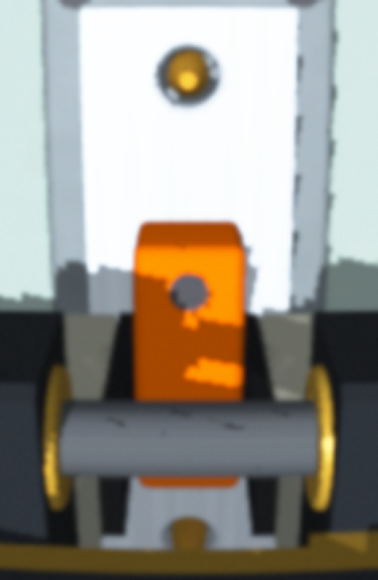

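Both pins are through the holes, at crop pixels (188,75) and (188,535). I'll lower the last 4 mm.

Emit:
arm_command(plan=[{"dx": 0.17, "dy": 0, "dz": -0.02, "wx": 0, "wy": 0, "wz": 0}, {"dx": 0.05, "dy": 0, "dz": 0, "wx": 0, "wy": 0, "wz": 0}, {"dx": 0, "dy": 0, "dz": 0, "wx": 0, "wy": 0, "wz": 0}, {"dx": 0, "dy": 0, "dz": 0, "wx": 0, "wy": 0, "wz": 0}])

```text
time_s: 36.78
tcp_pos: [0.5358, 0.0572, 0.0391]
eef_rot: [-105.5, 89.9, -3.5]
contact_force: [-0.5, -0.7, -1.1]
gripper_width: 0.0198
```

Emit:
arm_command(plan=[{"dx": 0.07, "dy": 0, "dz": 0, "wx": 0, "wy": 0, "wz": 0}, {"dx": 0, "dy": 0, "dz": 0, "wx": 0, "wy": 0, "wz": 0}])

```text
time_s: 36.95
tcp_pos: [0.536, 0.0573, 0.0396]
eef_rot: [-105.6, 89.8, -3.6]
contact_force: [-0.1, 0.3, -2.8]
gripper_width: 0.0197
```

Emit:
arm_command(plan=[{"dx": 0.08, "dy": 0, "dz": 0, "wx": 0, "wy": 0, "wz": 0}, {"dx": 0.04, "dy": 0, "dz": 0, "wx": 0, "wy": 0, "wz": 0}, {"dx": 0, "dy": 0, "dz": 0, "wx": 0, "wy": 0, "wz": 0}, {"dx": 0, "dy": 0, "dz": 0, "wx": 0, "wy": 0, "wz": 0}])

```text
time_s: 37.28
tcp_pos: [0.5366, 0.0575, 0.0393]
eef_rot: [-98.6, 89.7, 3.5]
contact_force: [-0.4, 0.6, -1.8]
gripper_width: 0.02
```

Emit:
arm_command(plan=[{"dx": 0.12, "dy": 0, "dz": 0, "wx": 0, "wy": 0.03, "wz": 0.03}, {"dx": 0.05, "dy": 0, "dz": 0, "wx": 0, "wy": 0, "wz": 0}])

```text
time_s: 37.45
tcp_pos: [0.5368, 0.0575, 0.039]
eef_rot: [-138.8, 89.7, -36.6]
contact_force: [-3.9, -0.2, 6.3]
gripper_width: 0.0195
```

```bash
python3 look.py w21
python3 - <<'E'
from h import *
print(tool()[1].round(3)); print(r.get_state()["contact_force"])
P=cloud("w21")
# plate top height: fit plane around visible plate points, jig frame
c=np.array([.537,.0572]); ya=np.array([np.cos(np.radians(102)),np.sin(np.radians(102))]); xa=np.array([np.cos(np.radians(12)),np.sin(np.radians(12))])
q=P[:,:2]-c; u=q@xa; v=q@ya
for lo,hi in ((-.064,-.06),(-.045,-.04),(-.04,-.033)):
    s=(np.abs(u)<.016)&(v>lo)&(v<hi)&(P[:,2]<.03); print(lo,s.sum(),np.median(P[s][:,2]).round(4))
s=(np.abs(u)<.026)&(np.abs(u)>.0225)&(v<-.02)&(v>-.064)&(P[:,2]<.03); print("jig",s.sum(),np.median(P[s][:,2]).round(4))
E
```

```text
t 37.5 yaw -167.84 [0.5368 0.0575 0.039 ]
[[ 0.005 -0.978 -0.211]
 [-0.003 -0.211  0.978]
 [-1.    -0.004 -0.004]]
[-7.36433201  1.28860819 16.14485962]
-0.064 507 0.0217
-0.045 600 0.0217
-0.04 799 0.0217
jig 871 0.0137
```

View pics/w21.png

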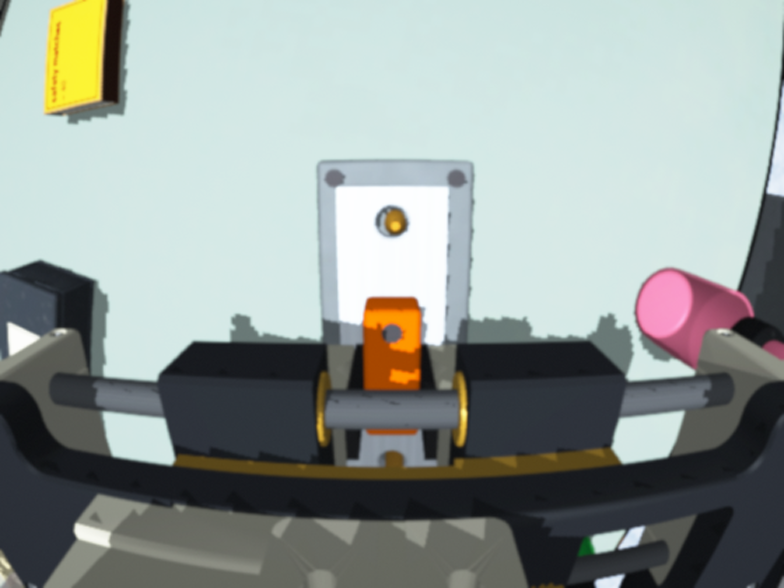

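The plate lies flat: its top is 8.0 mm above the jig face. Releasing it now.

Emit:
arm_command(plan=[{"dx": -0.05, "dy": 0, "dz": 0, "wx": 0, "wy": 0, "wz": 0}, {"dx": 0, "dy": 0, "dz": 0, "wx": 0, "wy": 0, "wz": 0}, {"dx": 0, "dy": 0, "dz": 0, "wx": 0, "wy": 0, "wz": 0}, {"dx": 0, "dy": 0, "dz": 0, "wx": 0, "wy": 0, "wz": 0}, {"dx": 0, "dy": 0, "dz": 0, "wx": 0, "wy": 0, "wz": 0}, {"dx": 0, "dy": 0, "dz": 0, "wx": 0, "wy": 0, "wz": 0}, {"dx": -0.6, "dy": 0, "dz": 0, "wx": 0, "wy": 0, "wz": 0}, {"dx": -0.9, "dy": 0, "dz": 0, "wx": 0, "wy": 0, "wz": 0}, {"dx": -0.9, "dy": 0, "dz": 0, "wx": 0, "wy": 0, "wz": 0}, {"dx": -0.9, "dy": 0, "dz": 0, "wx": 0, "wy": 0, "wz": 0}, {"dx": -0.9, "dy": 0, "dz": 0, "wx": 0, "wy": 0, "wz": 0}, {"dx": 0, "dy": 0, "dz": 0, "wx": 0, "wy": 0, "wz": 0}], fingers=-0.6, force=15)

```text
time_s: 38.5
tcp_pos: [0.5362, 0.0572, 0.1245]
eef_rot: [173.2, 89.7, -84.6]
contact_force: [2.1, 1.0, 0.6]
gripper_width: 0.0701
```

```bash
python3 look.py w22
python3 - <<'E'
from h import *
plan([.5414,-.1419,.15],165)
P=cloud("w22")
c=np.array([.537,.0572]); ya=np.array([np.cos(np.radians(102)),np.sin(np.radians(102))]); xa=np.array([np.cos(np.radians(12)),np.sin(np.radians(12))])
q=P[:,:2]-c; u=q@xa; v=q@ya
for lo,hi in ((-.064,-.06),(-.04,-.033),(.03,.04),(.055,.064)):
    s=(np.abs(u)<.016)&(v>lo)&(v<hi)&(P[:,2]<.03); print(lo,s.sum(),np.median(P[s][:,2]).round(4))
E
```

```text
t 38.55 yaw -167.88 [0.5354 0.0571 0.123 ]
n 11 yaw now -167.88 p [0.5354 0.0571 0.123 ] d [ 0.006 -0.199  0.027]
[{"dx":-0.12,"dy":0.16,"dz":-0.89,"wx":0.54,"wy":-0.01},{"dx":-0.12,"dy":0.13,"dz":-0.9,"wx":0.54,"wy":-0.01},{"dx":-0.12,"dy":0.09,"dz":-0.9,"wx":0.54,"wy":-0.01},{"dx":-0.12,"dy":0.05,"dz":-0.9,"wx":0.54,"wy":-0.01},{"dx":-0.12,"dy":0.01,"dz":-0.91,"wx":0.54,"wy":-0.01},{"dx":-0.12,"dy":-0.03,"dz":-0.9,"wx":0.54,"wy":-0.01},{"dx":-0.12,"dy":-0.07,"dz":-0.9,"wx":0.54,"wy":-0.01},{"dx":-0.12,"dy":-0.11,"dz":-0.9,"wx":0.54,"wy":-0.01},{"dx":-0.12,"dy":-0.15,"dz":-0.89,"wx":0.54,"wy":-0.01},{"dx":-0.12,"dy":-0.18,"dz":-0.89,"wx":0.54,"wy":-0.01},{"dx":-0.12,"dy":-0.22,"dz":-0.88,"wx":0.54,"wy":-0.01}]
-0.064 210 0.0217
-0.04 366 0.0217
0.03 398 0.0216
0.055 125 0.0216
```

View pics/w22.png

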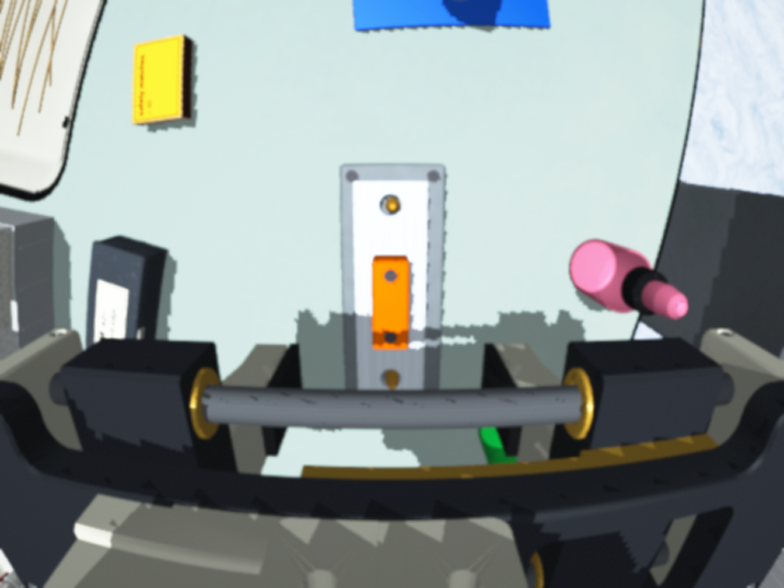

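Emit:
arm_command(plan=[{"dx": -0.12, "dy": 0.16, "dz": -0.89, "wx": 0.54, "wy": 0, "wz": 0}, {"dx": -0.12, "dy": 0.13, "dz": -0.9, "wx": 0.54, "wy": 0, "wz": 0}, {"dx": -0.12, "dy": 0.09, "dz": -0.9, "wx": 0.54, "wy": 0, "wz": 0}, {"dx": -0.12, "dy": 0.05, "dz": -0.9, "wx": 0.54, "wy": 0, "wz": 0}, {"dx": -0.12, "dy": 0.01, "dz": -0.9, "wx": 0.54, "wy": 0, "wz": 0}, {"dx": -0.12, "dy": -0.03, "dz": -0.9, "wx": 0.54, "wy": 0, "wz": 0}, {"dx": -0.12, "dy": -0.07, "dz": -0.9, "wx": 0.54, "wy": 0, "wz": 0}, {"dx": -0.12, "dy": -0.11, "dz": -0.9, "wx": 0.54, "wy": 0, "wz": 0}, {"dx": -0.12, "dy": -0.15, "dz": -0.85, "wx": 0.54, "wy": 0, "wz": 0}, {"dx": -0.12, "dy": -0.15, "dz": -0.6, "wx": 0.54, "wy": 0, "wz": 0}, {"dx": 0, "dy": 0, "dz": 0, "wx": 0.2, "wy": 0, "wz": 0}, {"dx": 0, "dy": 0, "dz": 0, "wx": 0, "wy": 0, "wz": 0}])

```text
time_s: 39.55
tcp_pos: [0.5349, -0.1246, 0.138]
eef_rot: [127.4, 89.1, -157.4]
contact_force: [0.4, -0.0, 0.4]
gripper_width: 0.0701
```

Run:
```python
from h import *
plan([.5418,-.1414,.12],165)
```

```text
n 2 yaw now 165.17 p [ 0.5349 -0.1246  0.138 ] d [ 0.0069 -0.0168 -0.018 ]
2 x {"dx":0.45,"dy":-0.28,"dz":-0.36,"wx":0.02,"wy":-0.06,"wz":-0.08}
```

Emit:
arm_command(plan=[{"dx": 0.2, "dy": -0.28, "dz": -0.38, "wx": 0, "wy": -0.06, "wz": -0.08}, {"dx": 0.2, "dy": -0.28, "dz": -0.38, "wx": 0, "wy": -0.06, "wz": -0.08}, {"dx": 0, "dy": 0, "dz": 0, "wx": 0, "wy": 0, "wz": 0}, {"dx": 0, "dy": 0, "dz": 0, "wx": 0, "wy": 0, "wz": 0}])

```text
time_s: 39.88
tcp_pos: [0.5416, -0.1425, 0.1269]
eef_rot: [72.2, 89.9, 147.6]
contact_force: [0.4, 0.7, -0.5]
gripper_width: 0.07
```

```bash
python3 look.py w23
python3 - <<'E'
from h import *
bottle("w23",.5418,-.1414)
plan([.5418,-.1416,.0765],165)
E
```

```text
t 39.9333 yaw 165.42 [ 0.5415 -0.1424  0.1269]
circle [ 0.5414 -0.1419] 0.0186 394
n 3 yaw now 165.42 p [ 0.5415 -0.1424  0.1269] d [ 0.0003  0.0008 -0.0504]
3 x {"dx":0.84,"dz":0.01,"wx":0.03,"wz":-0.01}
```

View pics/w23.png

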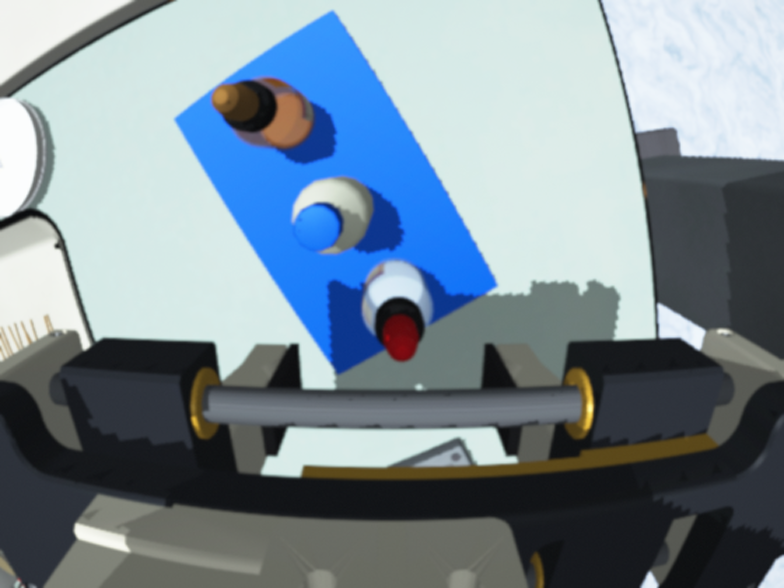

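Emit:
arm_command(plan=[{"dx": 0.8, "dy": 0, "dz": 0.01, "wx": 0, "wy": 0, "wz": 0}, {"dx": 0.8, "dy": 0, "dz": 0.01, "wx": 0, "wy": 0, "wz": 0}, {"dx": 0.8, "dy": 0, "dz": 0.01, "wx": 0, "wy": 0, "wz": 0}, {"dx": 0, "dy": 0, "dz": 0, "wx": 0, "wy": 0, "wz": 0}, {"dx": 0, "dy": 0, "dz": 0, "wx": 0, "wy": 0, "wz": 0}])

```text
time_s: 40.35
tcp_pos: [0.543, -0.1407, 0.0784]
eef_rot: [-50.9, 89.9, 24.7]
contact_force: [0.0, 0.3, 0.4]
gripper_width: 0.0701
```

Run:
```python
from h import *
plan([.5418,-.1416,.0755],165)
```

```text
n 1 yaw now 165.6 p [ 0.543  -0.1407  0.0784] d [-0.0012 -0.0009 -0.0029]
1 x {"dx":0.15,"dy":0.05,"dz":-0.06,"wx":0.13,"wy":0.01,"wz":0.02}
```

Emit:
arm_command(plan=[{"dx": 0.13, "dy": 0.05, "dz": -0.05, "wx": 0.13, "wy": 0, "wz": 0}, {"dx": 0, "dy": 0, "dz": 0, "wx": 0, "wy": 0, "wz": 0}, {"dx": 0, "dy": 0, "dz": 0, "wx": 0, "wy": 0, "wz": 0}, {"dx": 0, "dy": 0, "dz": 0, "wx": 0, "wy": 0, "wz": 0}, {"dx": 0, "dy": 0, "dz": 0, "wx": 0, "wy": 0, "wz": 0}, {"dx": 0, "dy": 0, "dz": 0, "wx": 0, "wy": 0, "wz": 0}, {"dx": 0, "dy": 0, "dz": 0, "wx": 0, "wy": 0, "wz": 0}, {"dx": 0, "dy": 0, "dz": 0, "wx": 0, "wy": 0, "wz": 0}, {"dx": 0, "dy": 0, "dz": 0, "wx": 0, "wy": 0, "wz": 0}, {"dx": 0, "dy": 0, "dz": 0, "wx": 0, "wy": 0, "wz": 0}], fingers=1)

```text
time_s: 41.18
tcp_pos: [0.5439, -0.141, 0.08]
eef_rot: [-69.7, 89.6, 5.4]
contact_force: [0.2, 0.0, -0.3]
gripper_width: 0.0216
```

Run:
```python
from h import *
plan([.5418,-.1416,.15],165)
```

```text
n 4 yaw now 165.03 p [ 0.5439 -0.141   0.08  ] d [-0.0021 -0.0006  0.07  ]
4 x {"dx":-0.88,"dy":0.02,"dz":-0.01,"wy":0.01,"wz":0.02}
```

Emit:
arm_command(plan=[{"dx": -0.88, "dy": 0, "dz": 0, "wx": 0, "wy": 0, "wz": 0}, {"dx": -0.88, "dy": 0, "dz": 0, "wx": 0, "wy": 0, "wz": 0}, {"dx": -0.88, "dy": 0, "dz": 0, "wx": 0, "wy": 0, "wz": 0}, {"dx": -0.88, "dy": 0, "dz": 0, "wx": 0, "wy": 0, "wz": 0}])

```text
time_s: 41.52
tcp_pos: [0.5398, -0.141, 0.1475]
eef_rot: [91.1, 89.8, 166.0]
contact_force: [0.2, 0.5, -0.7]
gripper_width: 0.0222
```

Run:
```python
from h import *
plan([.489,.3905,.155],165)
print(r.get_state()["gripper_width"])
```

```text
n 27 yaw now 164.96 p [ 0.5398 -0.141   0.1475] d [-0.0508  0.5315  0.0075]
20 x {"dx":-0.01,"dy":0.35,"dz":0.93}
7 x {"dx":-0.01,"dy":0.35,"dz":0.93}
0.022210405137433314
```

Emit:
arm_command(plan=[{"dx": -0.01, "dy": 0.35, "dz": 0.92, "wx": 0, "wy": 0, "wz": 0}, {"dx": -0.01, "dy": 0.35, "dz": 0.92, "wx": 0, "wy": 0, "wz": 0}, {"dx": -0.01, "dy": 0.35, "dz": 0.92, "wx": 0, "wy": 0, "wz": 0}, {"dx": -0.01, "dy": 0.35, "dz": 0.92, "wx": 0, "wy": 0, "wz": 0}, {"dx": -0.01, "dy": 0.35, "dz": 0.92, "wx": 0, "wy": 0, "wz": 0}, {"dx": -0.01, "dy": 0.35, "dz": 0.92, "wx": 0, "wy": 0, "wz": 0}, {"dx": -0.01, "dy": 0.35, "dz": 0.92, "wx": 0, "wy": 0, "wz": 0}, {"dx": -0.01, "dy": 0.35, "dz": 0.92, "wx": 0, "wy": 0, "wz": 0}, {"dx": -0.01, "dy": 0.35, "dz": 0.92, "wx": 0, "wy": 0, "wz": 0}, {"dx": -0.01, "dy": 0.35, "dz": 0.92, "wx": 0, "wy": 0, "wz": 0}, {"dx": -0.01, "dy": 0.35, "dz": 0.92, "wx": 0, "wy": 0, "wz": 0}, {"dx": -0.01, "dy": 0.35, "dz": 0.92, "wx": 0, "wy": 0, "wz": 0}, {"dx": -0.01, "dy": 0.35, "dz": 0.92, "wx": 0, "wy": 0, "wz": 0}, {"dx": -0.01, "dy": 0.35, "dz": 0.92, "wx": 0, "wy": 0, "wz": 0}, {"dx": -0.01, "dy": 0.35, "dz": 0.92, "wx": 0, "wy": 0, "wz": 0}, {"dx": -0.01, "dy": 0.35, "dz": 0.92, "wx": 0, "wy": 0, "wz": 0}, {"dx": -0.01, "dy": 0.35, "dz": 0.92, "wx": 0, "wy": 0, "wz": 0}, {"dx": -0.01, "dy": 0.35, "dz": 0.92, "wx": 0, "wy": 0, "wz": 0}, {"dx": -0.01, "dy": 0.35, "dz": 0.92, "wx": 0, "wy": 0, "wz": 0}, {"dx": -0.01, "dy": 0.35, "dz": 0.92, "wx": 0, "wy": 0, "wz": 0}])

```text
time_s: 43.18
tcp_pos: [0.4985, 0.2651, 0.1552]
eef_rot: [-43.6, 90.0, 31.0]
contact_force: [0.3, 0.3, -1.0]
gripper_width: 0.022
```

Run:
```python
from h import *
plan([.489,.3905,.155],165)
```

```text
n 7 yaw now 164.62 p [0.4985 0.2651 0.1552] d [-0.0095  0.1254 -0.0002]
7 x {"dy":0.3,"dz":0.85,"wx":-0.01}
```

Emit:
arm_command(plan=[{"dx": 0, "dy": 0.3, "dz": 0.85, "wx": -0.02, "wy": 0, "wz": 0}, {"dx": 0, "dy": 0.3, "dz": 0.85, "wx": -0.02, "wy": 0, "wz": 0}, {"dx": 0, "dy": 0.3, "dz": 0.85, "wx": -0.02, "wy": 0, "wz": 0}, {"dx": 0, "dy": 0.3, "dz": 0.85, "wx": -0.02, "wy": 0, "wz": 0}, {"dx": 0, "dy": 0.3, "dz": 0.85, "wx": 0, "wy": 0, "wz": 0}, {"dx": 0, "dy": 0.3, "dz": 0.75, "wx": 0, "wy": 0, "wz": 0}, {"dx": 0, "dy": 0.1, "dz": 0.25, "wx": 0, "wy": 0, "wz": 0}, {"dx": 0, "dy": 0, "dz": 0, "wx": 0, "wy": 0, "wz": 0}, {"dx": 0, "dy": 0, "dz": 0, "wx": 0, "wy": 0, "wz": 0}])

```text
time_s: 43.93
tcp_pos: [0.4871, 0.3894, 0.1536]
eef_rot: [162.4, 89.9, -122.4]
contact_force: [-0.4, -0.2, -1.1]
gripper_width: 0.0221
```

Run:
```python
from h import *
plan([.489,.3905,.1],165)
```

```text
n 3 yaw now 165.18 p [0.4871 0.3894 0.1536] d [ 0.0019  0.0011 -0.0536]
3 x {"dx":0.89,"dy":-0.03,"dz":0.03,"wx":0.01}
```

Emit:
arm_command(plan=[{"dx": 0.85, "dy": -0.03, "dz": 0.03, "wx": 0, "wy": 0, "wz": 0}, {"dx": 0.85, "dy": -0.03, "dz": 0.03, "wx": 0, "wy": 0, "wz": 0}, {"dx": 0.85, "dy": -0.03, "dz": 0.03, "wx": 0, "wy": 0, "wz": 0}, {"dx": 0, "dy": 0, "dz": 0, "wx": 0, "wy": 0, "wz": 0}, {"dx": 0, "dy": 0, "dz": 0, "wx": 0, "wy": 0, "wz": 0}])

```text
time_s: 44.35
tcp_pos: [0.4902, 0.3886, 0.1027]
eef_rot: [-56.5, 90.0, 18.5]
contact_force: [-0.2, 0.5, -0.3]
gripper_width: 0.0226
```

```bash
python3 look.py w24
python3 - <<'E'
from h import *
plan([.489,.3905,.0835],165)
z=np.load("w24.npz"); im=z["im"]
cv2.imwrite("pics/w24c.png",cv2.resize(im[140:300,200:360],None,fx=3.5,fy=3.5,interpolation=cv2.INTER_CUBIC)[:,:,::-1])
E
```

```text
t 44.4 yaw 165.06 [0.49   0.3884 0.1026]
n 1 yaw now 165.06 p [0.49   0.3884 0.1026] d [-0.001   0.0021 -0.0191]
1 x {"dx":0.95,"dy":0.08,"dz":0.09,"wx":0.01}
```

View pics/w24c.png

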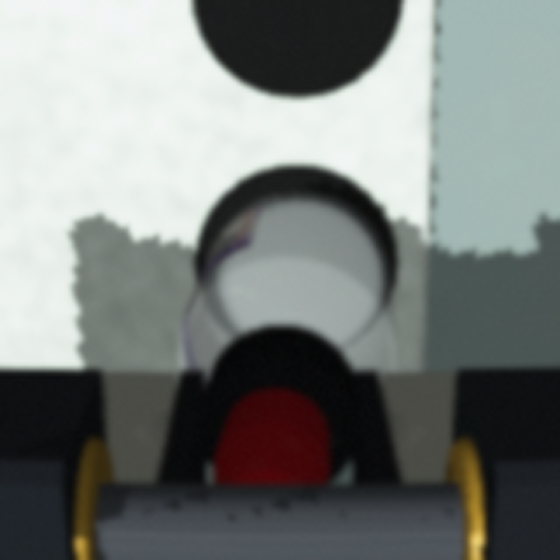

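Emit:
arm_command(plan=[{"dx": 0.42, "dy": 0.04, "dz": 0.05, "wx": 0, "wy": 0, "wz": 0}, {"dx": 0.42, "dy": 0.02, "dz": 0.03, "wx": 0, "wy": 0, "wz": 0}, {"dx": 0, "dy": 0, "dz": 0, "wx": 0, "wy": 0, "wz": 0}, {"dx": 0, "dy": 0, "dz": 0, "wx": 0, "wy": 0, "wz": 0}])

```text
time_s: 44.73
tcp_pos: [0.4904, 0.3908, 0.0874]
eef_rot: [-25.8, 89.7, 49.2]
contact_force: [0.5, 0.7, -0.3]
gripper_width: 0.0221
```

```bash
python3 look.py w25
python3 - <<'E'
from h import *
plan([.489,.3905,.083],165)
z=np.load("w25.npz"); im=z["im"]
cv2.imwrite("pics/w25c.png",cv2.resize(im[140:300,200:360],None,fx=3.5,fy=3.5,interpolation=cv2.INTER_CUBIC)[:,:,::-1])
E
```

```text
t 44.7833 yaw 165.02 [0.4903 0.3908 0.0873]
n 1 yaw now 165.02 p [0.4903 0.3908 0.0873] d [-0.0013 -0.0003 -0.0043]
1 x {"dx":0.22,"dy":0.06,"dz":-0.03,"wy":0.05,"wz":0.02}
```

View pics/w25c.png

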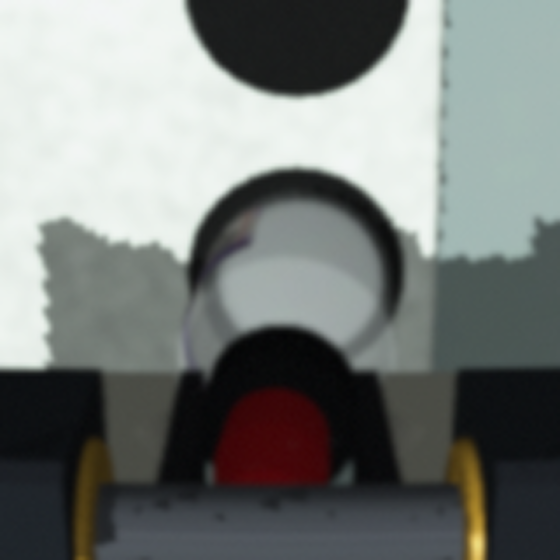

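Emit:
arm_command(plan=[{"dx": 0.2, "dy": 0.03, "dz": 0, "wx": 0, "wy": 0.04, "wz": 0.02}, {"dx": 0, "dy": 0, "dz": 0, "wx": 0, "wy": 0, "wz": 0}, {"dx": 0, "dy": 0, "dz": 0, "wx": 0, "wy": 0, "wz": 0}])

```text
time_s: 45.03
tcp_pos: [0.49, 0.3915, 0.0838]
eef_rot: [-21.1, 89.9, 54.0]
contact_force: [-0.2, 0.6, -0.2]
gripper_width: 0.0223
```

Emit:
arm_command(plan=[{"dx": 0.06, "dy": 0, "dz": 0, "wx": 0, "wy": 0, "wz": 0}, {"dx": 0, "dy": 0, "dz": 0, "wx": 0, "wy": 0, "wz": 0}])

```text
time_s: 45.2
tcp_pos: [0.4902, 0.3918, 0.083]
eef_rot: [-24.3, 89.9, 50.8]
contact_force: [-1.0, 0.2, 0.9]
gripper_width: 0.0224
```

Emit:
arm_command(plan=[{"dx": 0.04, "dy": 0, "dz": 0, "wx": 0, "wy": 0, "wz": 0}, {"dx": 0, "dy": 0, "dz": 0, "wx": 0, "wy": 0, "wz": 0}, {"dx": 0, "dy": 0, "dz": 0, "wx": 0, "wy": 0, "wz": 0}, {"dx": 0, "dy": 0, "dz": 0, "wx": 0, "wy": 0, "wz": 0}, {"dx": 0, "dy": 0, "dz": 0, "wx": 0, "wy": 0, "wz": 0}, {"dx": 0, "dy": 0, "dz": 0, "wx": 0, "wy": 0, "wz": 0}, {"dx": -0.6, "dy": 0, "dz": 0, "wx": 0, "wy": 0, "wz": 0}, {"dx": -0.9, "dy": 0, "dz": 0, "wx": 0, "wy": 0, "wz": 0}, {"dx": -0.9, "dy": 0, "dz": 0, "wx": 0, "wy": 0, "wz": 0}, {"dx": -0.9, "dy": 0, "dz": 0, "wx": 0, "wy": 0, "wz": 0}], fingers=-0.6)

```text
time_s: 46.03
tcp_pos: [0.4885, 0.3896, 0.1482]
eef_rot: [158.8, 89.7, -126.2]
contact_force: [-0.4, 0.4, -1.0]
gripper_width: 0.07
```

```bash
python3 look.py w26
python3 - <<'E'
from h import *
bottle("w26",.49,.391)
plan([.5595,-.198,.15],165)
E
```

```text
t 46.0833 yaw 165.08 [0.4902 0.3911 0.1528]
circle [0.4874 0.3906] 0.0187 301
n 30 yaw now 165.08 p [0.4902 0.3911 0.1528] d [ 0.0693 -0.5891 -0.0028]
[{"dx":0.01,"dy":-0.36,"dz":-0.92},{"dx":0.01,"dy":-0.36,"dz":-0.92},{"dx":0.01,"dy":-0.36,"dz":-0.92},{"dx":0.01,"dy":-0.36,"dz":-0.92},{"dx":0.01,"dy":-0.36,"dz":-0.92},{"dx":0.01,"dy":-0.36,"dz":-0.92},{"dx":0.01,"dy":-0.36,"dz":-0.92},{"dx":0.01,"dy":-0.36,"dz":-0.92},{"dx":0.01,"dy":-0.36,"dz":-0.92},{"dx":0.01,"dy":-0.36,"dz":-0.92},{"dx":0.01,"dy":-0.36,"dz":-0.92},{"dx":0.01,"dy":-0.36,"dz":-0.92},{"dx":0.01,"dy":-0.36,"dz":-0.92},{"dx":0.01,"dy":-0.36,"dz":-0.92},{"dx":0.01,"dy":-0.37,"dz":-0.92},{"dy":-0.37,"dz":-0.92},{"dy":-0.37,"dz":-0.92},{"dy":-0.37,"dz":-0.92},{"dy":-0.37,"dz":-0.92},{"dy":-0.37,"dz":-0.92}]
10 x {"dy":-0.37,"dz":-0.92}
```

View pics/w26.png

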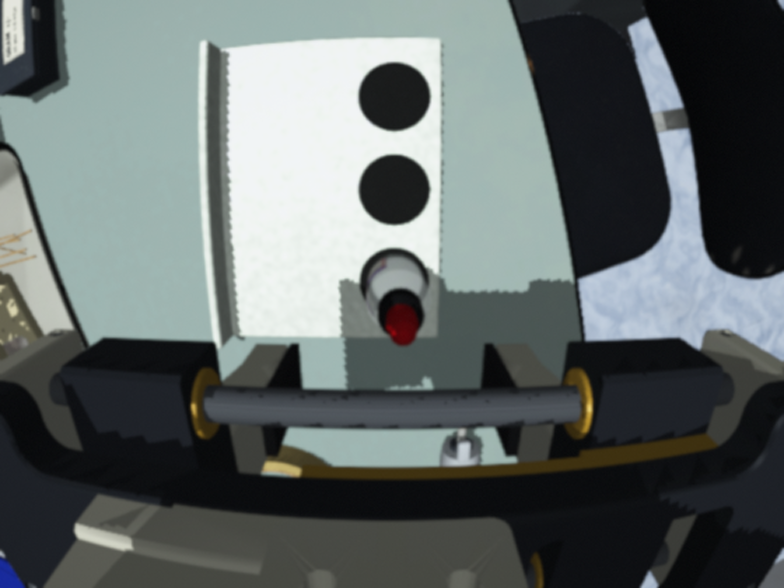

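Emit:
arm_command(plan=[{"dx": 0, "dy": -0.36, "dz": -0.92, "wx": 0, "wy": 0, "wz": 0}, {"dx": 0, "dy": -0.36, "dz": -0.92, "wx": 0, "wy": 0, "wz": 0}, {"dx": 0, "dy": -0.36, "dz": -0.92, "wx": 0, "wy": 0, "wz": 0}, {"dx": 0, "dy": -0.36, "dz": -0.92, "wx": 0, "wy": 0, "wz": 0}, {"dx": 0, "dy": -0.36, "dz": -0.92, "wx": 0, "wy": 0, "wz": 0}, {"dx": 0, "dy": -0.36, "dz": -0.92, "wx": 0, "wy": 0, "wz": 0}, {"dx": 0, "dy": -0.36, "dz": -0.92, "wx": 0, "wy": 0, "wz": 0}, {"dx": 0, "dy": -0.36, "dz": -0.92, "wx": 0, "wy": 0, "wz": 0}, {"dx": 0, "dy": -0.36, "dz": -0.92, "wx": 0, "wy": 0, "wz": 0}, {"dx": 0, "dy": -0.36, "dz": -0.92, "wx": 0, "wy": 0, "wz": 0}, {"dx": 0, "dy": -0.36, "dz": -0.92, "wx": 0, "wy": 0, "wz": 0}, {"dx": 0, "dy": -0.36, "dz": -0.92, "wx": 0, "wy": 0, "wz": 0}, {"dx": 0, "dy": -0.36, "dz": -0.92, "wx": 0, "wy": 0, "wz": 0}, {"dx": 0, "dy": -0.36, "dz": -0.92, "wx": 0, "wy": 0, "wz": 0}, {"dx": 0, "dy": -0.36, "dz": -0.92, "wx": 0, "wy": 0, "wz": 0}, {"dx": 0, "dy": -0.36, "dz": -0.92, "wx": 0, "wy": 0, "wz": 0}, {"dx": 0, "dy": -0.36, "dz": -0.92, "wx": 0, "wy": 0, "wz": 0}, {"dx": 0, "dy": -0.36, "dz": -0.92, "wx": 0, "wy": 0, "wz": 0}, {"dx": 0, "dy": -0.36, "dz": -0.92, "wx": 0, "wy": 0, "wz": 0}, {"dx": 0, "dy": -0.36, "dz": -0.92, "wx": 0, "wy": 0, "wz": 0}])

```text
time_s: 47.75
tcp_pos: [0.5289, -0.0343, 0.1605]
eef_rot: [-34.5, 89.6, 40.4]
contact_force: [0.3, -0.1, 0.5]
gripper_width: 0.0702
```

Run:
```python
from h import *
plan([.5595,-.198,.145],165)
```

```text
n 9 yaw now 164.93 p [ 0.5289 -0.0343  0.1605] d [ 0.0306 -0.1637 -0.0155]
9 x {"dx":0.08,"dy":-0.4,"dz":-0.83,"wy":0.01,"wz":0.01}
```

Emit:
arm_command(plan=[{"dx": 0.08, "dy": -0.4, "dz": -0.83, "wx": 0, "wy": 0, "wz": 0}, {"dx": 0.08, "dy": -0.4, "dz": -0.83, "wx": 0, "wy": 0, "wz": 0}, {"dx": 0.08, "dy": -0.4, "dz": -0.83, "wx": 0, "wy": 0, "wz": 0}, {"dx": 0.08, "dy": -0.4, "dz": -0.83, "wx": 0, "wy": 0, "wz": 0}, {"dx": 0.08, "dy": -0.4, "dz": -0.83, "wx": 0, "wy": 0, "wz": 0}, {"dx": 0.08, "dy": -0.4, "dz": -0.83, "wx": 0, "wy": 0, "wz": 0}, {"dx": 0.08, "dy": -0.4, "dz": -0.83, "wx": 0, "wy": 0, "wz": 0}, {"dx": 0.08, "dy": -0.4, "dz": -0.83, "wx": 0, "wy": 0, "wz": 0}, {"dx": 0, "dy": -0.1, "dz": -0.2, "wx": 0, "wy": 0, "wz": 0}, {"dx": 0, "dy": 0, "dz": 0, "wx": 0, "wy": 0, "wz": 0}, {"dx": 0, "dy": 0, "dz": 0, "wx": 0, "wy": 0, "wz": 0}])

```text
time_s: 48.67
tcp_pos: [0.5472, -0.2031, 0.1484]
eef_rot: [-19.9, 89.7, 54.4]
contact_force: [-0.3, -0.0, 0.4]
gripper_width: 0.0703
```

```bash
python3 look.py w27
python3 - <<'E'
from h import *
bottle("w27",.5595,-.198)
plan([.5595,-.198,.125],165)
E
```

```text
t 48.7167 yaw 164.36 [ 0.5472 -0.2028  0.1485]
circle [ 0.5593 -0.1979] 0.0183 326
n 2 yaw now 164.36 p [ 0.5472 -0.2028  0.1485] d [ 0.0123  0.0048 -0.0235]
2 x {"dx":0.59,"dy":-0.26,"dz":0.2,"wx":-0.07,"wy":0.03,"wz":0.01}
```

Emit:
arm_command(plan=[{"dx": 0.4, "dy": -0.3, "dz": 0.2, "wx": -0.07, "wy": 0.03, "wz": 0}, {"dx": 0.4, "dy": -0.26, "dz": 0.2, "wx": -0.07, "wy": 0.03, "wz": 0}, {"dx": 0, "dy": 0, "dz": 0, "wx": 0, "wy": 0, "wz": 0}, {"dx": 0, "dy": 0, "dz": 0, "wx": 0, "wy": 0, "wz": 0}])

```text
time_s: 49.05
tcp_pos: [0.5614, -0.1952, 0.1316]
eef_rot: [-78.3, 89.8, -3.0]
contact_force: [-0.1, -0.5, 0.7]
gripper_width: 0.0701
```

Run:
```python
from h import *
plan([.5595,-.198,.058],165)
```

```text
n 4 yaw now 165.21 p [ 0.5614 -0.1952  0.1316] d [-0.0019 -0.0028 -0.0736]
4 x {"dx":0.92,"dy":0.02,"dz":-0.04,"wx":0.01,"wz":0.01}
```

Emit:
arm_command(plan=[{"dx": 0.85, "dy": 0.02, "dz": -0.04, "wx": 0, "wy": 0, "wz": 0}, {"dx": 0.85, "dy": 0.02, "dz": -0.04, "wx": 0, "wy": 0, "wz": 0}, {"dx": 0.85, "dy": 0.02, "dz": -0.04, "wx": 0, "wy": 0, "wz": 0}, {"dx": 0.75, "dy": 0.02, "dz": -0.04, "wx": 0, "wy": 0, "wz": 0}, {"dx": 0, "dy": 0, "dz": 0, "wx": 0, "wy": 0, "wz": 0}, {"dx": 0, "dy": 0, "dz": 0, "wx": 0, "wy": 0, "wz": 0}])

```text
time_s: 49.55
tcp_pos: [0.5612, -0.1947, 0.0636]
eef_rot: [-85.3, 89.8, -9.8]
contact_force: [0.8, 1.0, 0.8]
gripper_width: 0.0702
```

Run:
```python
from h import *
plan([.5595,-.198,.056],165)
```

```text
n 1 yaw now 165.56 p [ 0.5612 -0.1947  0.0636] d [-0.0017 -0.0033 -0.0076]
1 x {"dx":0.38,"dy":0.04,"dz":-0.18,"wx":0.12,"wz":0.05}
```

Emit:
arm_command(plan=[{"dx": 0.38, "dy": 0.04, "dz": -0.18, "wx": 0.12, "wy": 0, "wz": 0.05}, {"dx": 0, "dy": 0, "dz": 0, "wx": 0, "wy": 0, "wz": 0}, {"dx": 0, "dy": 0, "dz": 0, "wx": 0, "wy": 0, "wz": 0}, {"dx": 0, "dy": 0, "dz": 0, "wx": 0, "wy": 0, "wz": 0}, {"dx": 0, "dy": 0, "dz": 0, "wx": 0, "wy": 0, "wz": 0}, {"dx": 0, "dy": 0, "dz": 0, "wx": 0, "wy": 0, "wz": 0}, {"dx": 0, "dy": 0, "dz": 0, "wx": 0, "wy": 0, "wz": 0}, {"dx": 0, "dy": 0, "dz": 0, "wx": 0, "wy": 0, "wz": 0}, {"dx": 0, "dy": 0, "dz": 0, "wx": 0, "wy": 0, "wz": 0}], fingers=1)

```text
time_s: 50.3
tcp_pos: [0.5616, -0.198, 0.0594]
eef_rot: [-75.9, 89.7, -0.9]
contact_force: [0.6, 0.0, -1.7]
gripper_width: 0.0366
```

Run:
```python
from h import *
plan([.5595,-.198,.14],165)
```

```text
n 5 yaw now 165.02 p [ 0.5616 -0.198   0.0594] d [-0.0021  0.      0.0806]
5 x {"dx":-0.81,"dy":0.02,"wz":0.01}
```

Emit:
arm_command(plan=[{"dx": -0.95, "dy": 0, "dz": 0, "wx": 0, "wy": 0, "wz": 0}, {"dx": -0.95, "dy": 0, "dz": 0, "wx": 0, "wy": 0, "wz": 0}, {"dx": -0.95, "dy": 0, "dz": 0, "wx": 0, "wy": 0, "wz": 0}, {"dx": -0.95, "dy": 0, "dz": 0, "wx": 0, "wy": 0, "wz": 0}])

```text
time_s: 50.63
tcp_pos: [0.5575, -0.1976, 0.1325]
eef_rot: [91.7, 89.7, 166.6]
contact_force: [0.1, -0.8, -1.1]
gripper_width: 0.0367
```

Run:
```python
from h import *
plan([.4745,.3325,.14],165)
print(r.get_state()["gripper_width"])
```

```text
n 27 yaw now 164.95 p [ 0.5575 -0.1976  0.1325] d [-0.083   0.5301  0.0075]
20 x {"dx":-0.01,"dy":0.4,"dz":0.91}
7 x {"dx":-0.01,"dy":0.4,"dz":0.91}
0.0367302067020985
```

Emit:
arm_command(plan=[{"dx": -0.02, "dy": 0.4, "dz": 0.91, "wx": 0, "wy": 0, "wz": 0}, {"dx": -0.02, "dy": 0.4, "dz": 0.91, "wx": 0, "wy": 0, "wz": 0}, {"dx": -0.01, "dy": 0.4, "dz": 0.91, "wx": 0, "wy": 0, "wz": 0}, {"dx": -0.01, "dy": 0.4, "dz": 0.91, "wx": 0, "wy": 0, "wz": 0}, {"dx": -0.01, "dy": 0.4, "dz": 0.91, "wx": 0, "wy": 0, "wz": 0}, {"dx": -0.01, "dy": 0.4, "dz": 0.91, "wx": 0, "wy": 0, "wz": 0}, {"dx": -0.01, "dy": 0.4, "dz": 0.91, "wx": 0, "wy": 0, "wz": 0}, {"dx": -0.01, "dy": 0.4, "dz": 0.91, "wx": 0, "wy": 0, "wz": 0}, {"dx": -0.01, "dy": 0.4, "dz": 0.91, "wx": 0, "wy": 0, "wz": 0}, {"dx": -0.01, "dy": 0.4, "dz": 0.91, "wx": 0, "wy": 0, "wz": 0}, {"dx": -0.01, "dy": 0.4, "dz": 0.91, "wx": 0, "wy": 0, "wz": 0}, {"dx": -0.01, "dy": 0.4, "dz": 0.91, "wx": 0, "wy": 0, "wz": 0}, {"dx": -0.01, "dy": 0.4, "dz": 0.91, "wx": 0, "wy": 0, "wz": 0}, {"dx": -0.01, "dy": 0.4, "dz": 0.91, "wx": 0, "wy": 0, "wz": 0}, {"dx": -0.01, "dy": 0.4, "dz": 0.91, "wx": 0, "wy": 0, "wz": 0}, {"dx": -0.01, "dy": 0.4, "dz": 0.91, "wx": 0, "wy": 0, "wz": 0}, {"dx": -0.01, "dy": 0.4, "dz": 0.91, "wx": 0, "wy": 0, "wz": 0}, {"dx": -0.01, "dy": 0.4, "dz": 0.91, "wx": 0, "wy": 0, "wz": 0}, {"dx": -0.01, "dy": 0.4, "dz": 0.91, "wx": 0, "wy": 0, "wz": 0}, {"dx": -0.01, "dy": 0.4, "dz": 0.91, "wx": 0, "wy": 0, "wz": 0}])

```text
time_s: 52.3
tcp_pos: [0.4963, 0.21, 0.1438]
eef_rot: [-49.7, 89.7, 24.9]
contact_force: [0.3, -0.1, -0.6]
gripper_width: 0.037
```

Run:
```python
from h import *
plan([.4745,.3325,.14],165)
```

```text
n 7 yaw now 164.64 p [0.4963 0.21   0.1438] d [-0.0218  0.1225 -0.0038]
7 x {"dx":0.03,"dy":0.38,"dz":0.8,"wx":-0.01,"wy":0.01,"wz":0.01}
```

Emit:
arm_command(plan=[{"dx": 0, "dy": 0.38, "dz": 0.8, "wx": -0.02, "wy": 0, "wz": 0}, {"dx": 0, "dy": 0.38, "dz": 0.8, "wx": -0.02, "wy": 0, "wz": 0}, {"dx": 0, "dy": 0.38, "dz": 0.8, "wx": -0.02, "wy": 0, "wz": 0}, {"dx": 0, "dy": 0.38, "dz": 0.8, "wx": 0, "wy": 0, "wz": 0}, {"dx": 0, "dy": 0.38, "dz": 0.8, "wx": 0, "wy": 0, "wz": 0}, {"dx": 0, "dy": 0.38, "dz": 0.7, "wx": 0, "wy": 0, "wz": 0}, {"dx": 0, "dy": 0.1, "dz": 0.2, "wx": 0, "wy": 0, "wz": 0}, {"dx": 0, "dy": 0, "dz": 0, "wx": 0, "wy": 0, "wz": 0}, {"dx": 0, "dy": 0, "dz": 0, "wx": 0, "wy": 0, "wz": 0}])

```text
time_s: 53.05
tcp_pos: [0.4729, 0.3262, 0.1437]
eef_rot: [-44.8, 89.7, 30.3]
contact_force: [-0.5, 0.7, -0.6]
gripper_width: 0.0369
```

Run:
```python
from h import *
plan([.4745,.3325,.09],165)
```

```text
n 3 yaw now 165.15 p [0.4729 0.3262 0.1437] d [ 0.0016  0.0063 -0.0537]
3 x {"dx":0.89,"dz":0.1,"wx":0.01,"wy":0.02,"wz":0.02}
```

Emit:
arm_command(plan=[{"dx": 0.85, "dy": 0, "dz": 0.1, "wx": 0, "wy": 0.02, "wz": 0.02}, {"dx": 0.85, "dy": 0, "dz": 0.1, "wx": 0, "wy": 0.02, "wz": 0.02}, {"dx": 0.85, "dy": 0, "dz": 0.08, "wx": 0, "wy": 0, "wz": 0}, {"dx": 0, "dy": 0, "dz": 0, "wx": 0, "wy": 0, "wz": 0}, {"dx": 0, "dy": 0, "dz": 0, "wx": 0, "wy": 0, "wz": 0}])

```text
time_s: 53.47
tcp_pos: [0.4757, 0.3291, 0.0927]
eef_rot: [-34.9, 89.8, 40.2]
contact_force: [0.1, 0.8, -0.8]
gripper_width: 0.0366
```

```bash
python3 look.py w28
python3 - <<'E'
from h import *
plan([.4745,.3325,.063],165)
z=np.load("w28.npz"); im=z["im"]
cv2.imwrite("pics/w28c.png",cv2.resize(im[140:300,200:360],None,fx=3.5,fy=3.5,interpolation=cv2.INTER_CUBIC)[:,:,::-1])
E
```

```text
t 53.5167 yaw 165.01 [0.4754 0.3289 0.0926]
n 2 yaw now 165.01 p [0.4754 0.3289 0.0926] d [-0.0009  0.0036 -0.0296]
2 x {"dx":0.74,"dy":0.05,"dz":0.08,"wy":0.01,"wz":0.01}
```

View pics/w28c.png

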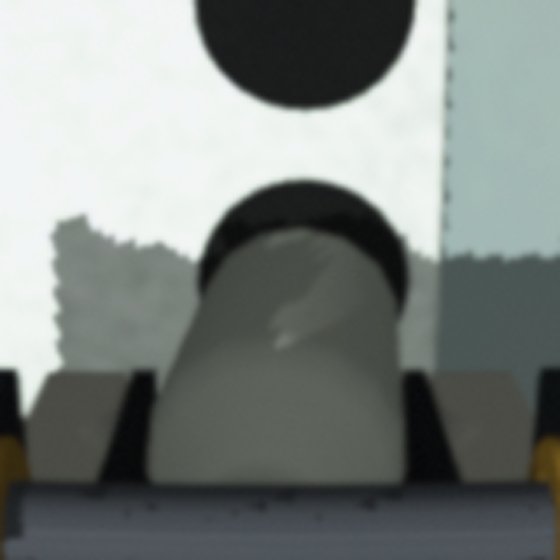

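Emit:
arm_command(plan=[{"dx": 0.62, "dy": 0.04, "dz": 0.08, "wx": 0, "wy": 0, "wz": 0}, {"dx": 0.62, "dy": 0.04, "dz": 0.06, "wx": 0, "wy": 0, "wz": 0}, {"dx": 0, "dy": 0, "dz": 0, "wx": 0, "wy": 0, "wz": 0}, {"dx": 0, "dy": 0, "dz": 0, "wx": 0, "wy": 0, "wz": 0}])

```text
time_s: 53.85
tcp_pos: [0.4767, 0.3322, 0.072]
eef_rot: [-30.4, 89.6, 44.5]
contact_force: [0.2, 0.1, -1.1]
gripper_width: 0.0367
```

Run:
```python
from h import *
plan([.4745,.3325,.063],165)
```

```text
n 1 yaw now 164.96 p [0.4767 0.3322 0.072 ] d [-0.0022  0.0003 -0.009 ]
1 x {"dx":0.45,"dy":0.11,"dz":-0.02,"wx":-0.01,"wy":0.08,"wz":0.05}
```

Emit:
arm_command(plan=[{"dx": 0.4, "dy": 0.1, "dz": 0, "wx": 0, "wy": 0.08, "wz": 0.05}, {"dx": 0, "dy": 0, "dz": 0, "wx": 0, "wy": 0, "wz": 0}, {"dx": 0, "dy": 0, "dz": 0, "wx": 0, "wy": 0, "wz": 0}])

```text
time_s: 54.1
tcp_pos: [0.4758, 0.3334, 0.0663]
eef_rot: [-22.6, 89.8, 52.3]
contact_force: [0.3, 0.7, -1.5]
gripper_width: 0.0368
```

Run:
```python
from h import *
plan([.4745,.3325,.0625],165)
```

```text
n 1 yaw now 164.95 p [0.4758 0.3334 0.0663] d [-0.0013 -0.0009 -0.0038]
1 x {"dx":0.19,"dy":0.05,"dz":-0.06,"wx":-0.01,"wy":0.04,"wz":0.02}
```

Emit:
arm_command(plan=[{"dx": 0.19, "dy": 0.05, "dz": -0.06, "wx": 0, "wy": 0.04, "wz": 0.02}, {"dx": 0.04, "dy": 0, "dz": 0, "wx": 0, "wy": 0, "wz": 0}, {"dx": 0, "dy": 0, "dz": 0, "wx": 0, "wy": 0, "wz": 0}])

```text
time_s: 54.35
tcp_pos: [0.4748, 0.3329, 0.0624]
eef_rot: [-7.6, 90.0, 67.4]
contact_force: [-0.3, -0.4, -1.2]
gripper_width: 0.037
```

Emit:
arm_command(plan=[{"dx": 0.05, "dy": 0, "dz": 0, "wx": 0, "wy": 0, "wz": 0}, {"dx": 0, "dy": 0, "dz": 0, "wx": 0, "wy": 0, "wz": 0}])

```text
time_s: 54.52
tcp_pos: [0.4749, 0.3331, 0.0616]
eef_rot: [-18.6, 89.9, 56.4]
contact_force: [-0.4, 1.1, -0.5]
gripper_width: 0.037
```

Emit:
arm_command(plan=[{"dx": 0.04, "dy": 0, "dz": 0, "wx": 0, "wy": 0, "wz": 0}, {"dx": 0, "dy": 0, "dz": 0, "wx": 0, "wy": 0, "wz": 0}, {"dx": 0, "dy": 0, "dz": 0, "wx": 0, "wy": 0, "wz": 0}, {"dx": 0, "dy": 0, "dz": 0, "wx": 0, "wy": 0, "wz": 0}, {"dx": 0, "dy": 0, "dz": 0, "wx": 0, "wy": 0, "wz": 0}, {"dx": 0, "dy": 0, "dz": 0, "wx": 0, "wy": 0, "wz": 0}, {"dx": -0.6, "dy": 0, "dz": 0, "wx": 0, "wy": 0, "wz": 0}, {"dx": -0.9, "dy": 0, "dz": 0, "wx": 0, "wy": 0, "wz": 0}, {"dx": -0.9, "dy": 0, "dz": 0, "wx": 0, "wy": 0, "wz": 0}, {"dx": -0.9, "dy": 0, "dz": 0, "wx": 0, "wy": 0, "wz": 0}, {"dx": -0.9, "dy": 0, "dz": 0, "wx": 0, "wy": 0, "wz": 0}], fingers=-0.6)

```text
time_s: 55.43
tcp_pos: [0.473, 0.3307, 0.1433]
eef_rot: [153.9, 89.5, -131.2]
contact_force: [-0.1, 0.6, -0.3]
gripper_width: 0.0703
```

```bash
python3 look.py w29
python3 - <<'E'
from h import *
bottle("w29",.4745,.3325)
plan([.579,-.258,.15],165)
E
```

```text
t 55.4833 yaw 164.99 [0.4746 0.3321 0.1473]
circle [0.4729 0.3329] 0.0182 304
n 30 yaw now 164.99 p [0.4746 0.3321 0.1473] d [ 0.1044 -0.5901  0.0027]
20 x {"dy":-0.42,"dz":-0.9}
10 x {"dy":-0.42,"dz":-0.9}
```

View pics/w29.png

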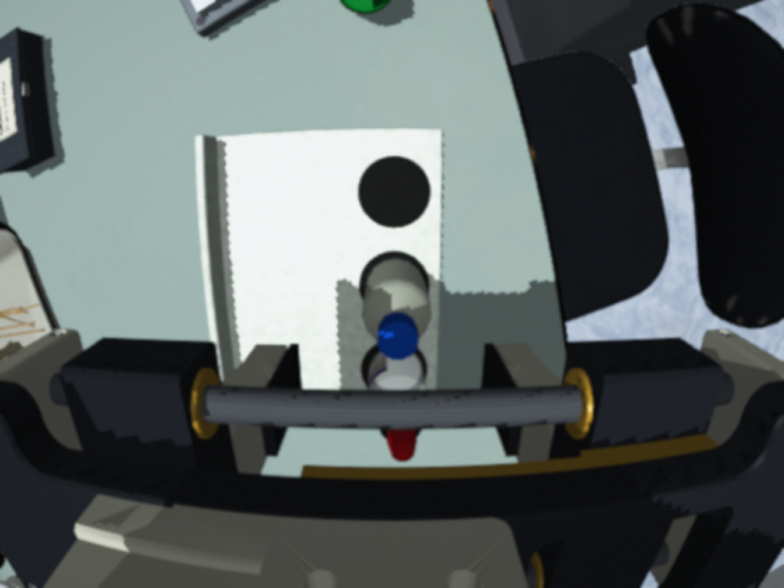

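Blue is on its spot and upright. Last is the brown bottle.

Emit:
arm_command(plan=[{"dx": 0, "dy": -0.42, "dz": -0.9, "wx": 0, "wy": 0, "wz": 0}, {"dx": 0, "dy": -0.42, "dz": -0.9, "wx": 0, "wy": 0, "wz": 0}, {"dx": 0, "dy": -0.42, "dz": -0.9, "wx": 0, "wy": 0, "wz": 0}, {"dx": 0, "dy": -0.42, "dz": -0.9, "wx": 0, "wy": 0, "wz": 0}, {"dx": 0, "dy": -0.42, "dz": -0.9, "wx": 0, "wy": 0, "wz": 0}, {"dx": 0, "dy": -0.42, "dz": -0.9, "wx": 0, "wy": 0, "wz": 0}, {"dx": 0, "dy": -0.42, "dz": -0.9, "wx": 0, "wy": 0, "wz": 0}, {"dx": 0, "dy": -0.42, "dz": -0.9, "wx": 0, "wy": 0, "wz": 0}, {"dx": 0, "dy": -0.42, "dz": -0.9, "wx": 0, "wy": 0, "wz": 0}, {"dx": 0, "dy": -0.42, "dz": -0.9, "wx": 0, "wy": 0, "wz": 0}, {"dx": 0, "dy": -0.42, "dz": -0.9, "wx": 0, "wy": 0, "wz": 0}, {"dx": 0, "dy": -0.42, "dz": -0.9, "wx": 0, "wy": 0, "wz": 0}, {"dx": 0, "dy": -0.42, "dz": -0.9, "wx": 0, "wy": 0, "wz": 0}, {"dx": 0, "dy": -0.42, "dz": -0.9, "wx": 0, "wy": 0, "wz": 0}, {"dx": 0, "dy": -0.42, "dz": -0.9, "wx": 0, "wy": 0, "wz": 0}, {"dx": 0, "dy": -0.42, "dz": -0.9, "wx": 0, "wy": 0, "wz": 0}, {"dx": 0, "dy": -0.42, "dz": -0.9, "wx": 0, "wy": 0, "wz": 0}, {"dx": 0, "dy": -0.42, "dz": -0.9, "wx": 0, "wy": 0, "wz": 0}, {"dx": 0, "dy": -0.42, "dz": -0.9, "wx": 0, "wy": 0, "wz": 0}, {"dx": 0, "dy": -0.42, "dz": -0.9, "wx": 0, "wy": 0, "wz": 0}])

```text
time_s: 57.15
tcp_pos: [0.548, -0.0721, 0.1497]
eef_rot: [-40.6, 89.4, 34.8]
contact_force: [0.0, -0.0, -0.1]
gripper_width: 0.0702
```

Run:
```python
from h import *
plan([.579,-.258,.145],165)
```

```text
n 10 yaw now 165.38 p [ 0.548  -0.0721  0.1497] d [ 0.031  -0.1859 -0.0047]
10 x {"dx":0.02,"dy":-0.38,"dz":-0.86,"wx":0.01,"wy":0.01,"wz":0.01}
```

Emit:
arm_command(plan=[{"dx": 0, "dy": -0.38, "dz": -0.86, "wx": 0, "wy": 0, "wz": 0}, {"dx": 0, "dy": -0.38, "dz": -0.86, "wx": 0, "wy": 0, "wz": 0}, {"dx": 0, "dy": -0.38, "dz": -0.86, "wx": 0, "wy": 0, "wz": 0}, {"dx": 0, "dy": -0.38, "dz": -0.86, "wx": 0, "wy": 0, "wz": 0}, {"dx": 0, "dy": -0.38, "dz": -0.86, "wx": 0, "wy": 0, "wz": 0}, {"dx": 0, "dy": -0.38, "dz": -0.86, "wx": 0, "wy": 0, "wz": 0}, {"dx": 0, "dy": -0.38, "dz": -0.86, "wx": 0, "wy": 0, "wz": 0}, {"dx": 0, "dy": -0.38, "dz": -0.86, "wx": 0, "wy": 0, "wz": 0}, {"dx": 0, "dy": -0.38, "dz": -0.8, "wx": 0, "wy": 0, "wz": 0}, {"dx": 0, "dy": 0, "dz": 0, "wx": 0, "wy": 0, "wz": 0}, {"dx": 0, "dy": 0, "dz": 0, "wx": 0, "wy": 0, "wz": 0}])

```text
time_s: 58.07
tcp_pos: [0.5757, -0.2506, 0.1474]
eef_rot: [-41.0, 89.5, 34.2]
contact_force: [0.3, 0.2, -1.0]
gripper_width: 0.0699
```

```bash
python3 look.py w30
python3 - <<'E'
from h import *
bottle("w30",.579,-.258)
plan([.579,-.258,.125],165)
E
```

```text
t 58.1167 yaw 165.17 [ 0.5756 -0.2504  0.1473]
circle [ 0.5791 -0.2582] 0.0184 283
n 2 yaw now 165.17 p [ 0.5756 -0.2504  0.1473] d [ 0.0034 -0.0076 -0.0223]
2 x {"dx":0.56,"dy":-0.13,"dz":-0.17,"wx":0.02,"wy":0.04,"wz":0.04}
```

Emit:
arm_command(plan=[{"dx": 0.45, "dy": -0.13, "dz": -0.17, "wx": 0, "wy": 0.04, "wz": 0.04}, {"dx": 0.45, "dy": -0.13, "dz": -0.17, "wx": 0, "wy": 0.04, "wz": 0.04}, {"dx": 0, "dy": 0, "dz": 0, "wx": 0, "wy": 0, "wz": 0}, {"dx": 0, "dy": 0, "dz": 0, "wx": 0, "wy": 0, "wz": 0}])

```text
time_s: 58.45
tcp_pos: [0.5791, -0.2569, 0.1273]
eef_rot: [79.3, 89.9, 154.6]
contact_force: [0.5, 0.4, 0.7]
gripper_width: 0.0699
```

Run:
```python
from h import *
plan([.5788,-.258,.0755],165)
```

```text
n 3 yaw now 165.29 p [ 0.5791 -0.2569  0.1273] d [-0.0003 -0.0011 -0.0518]
3 x {"dx":0.86,"dz":-0.02,"wx":0.02}
```

Emit:
arm_command(plan=[{"dx": 0.86, "dy": 0, "dz": -0.02, "wx": 0, "wy": 0, "wz": 0}, {"dx": 0.86, "dy": 0, "dz": -0.02, "wx": 0, "wy": 0, "wz": 0}, {"dx": 0.8, "dy": 0, "dz": -0.02, "wx": 0, "wy": 0, "wz": 0}, {"dx": 0, "dy": 0, "dz": 0, "wx": 0, "wy": 0, "wz": 0}, {"dx": 0, "dy": 0, "dz": 0, "wx": 0, "wy": 0, "wz": 0}])

```text
time_s: 58.87
tcp_pos: [0.5798, -0.2563, 0.0758]
eef_rot: [140.3, 90.0, -144.2]
contact_force: [-0.6, 0.6, 1.1]
gripper_width: 0.0704
```

Run:
```python
from h import *
plan([.5788,-.258,.0745],165)
```

```text
n 1 yaw now 165.48 p [ 0.5798 -0.2563  0.0758] d [-0.001  -0.0017 -0.0013]
1 x {"dx":0.07,"dy":0.03,"dz":-0.1,"wx":0.1}
```

Emit:
arm_command(plan=[{"dx": 0.07, "dy": 0.03, "dz": -0.1, "wx": 0.1, "wy": 0, "wz": 0}, {"dx": 0, "dy": 0, "dz": 0, "wx": 0, "wy": 0, "wz": 0}, {"dx": 0, "dy": 0, "dz": 0, "wx": 0, "wy": 0, "wz": 0}, {"dx": 0, "dy": 0, "dz": 0, "wx": 0, "wy": 0, "wz": 0}, {"dx": 0, "dy": 0, "dz": 0, "wx": 0, "wy": 0, "wz": 0}, {"dx": 0, "dy": 0, "dz": 0, "wx": 0, "wy": 0, "wz": 0}, {"dx": 0, "dy": 0, "dz": 0, "wx": 0, "wy": 0, "wz": 0}, {"dx": 0, "dy": 0, "dz": 0, "wx": 0, "wy": 0, "wz": 0}, {"dx": 0, "dy": 0, "dz": 0, "wx": 0, "wy": 0, "wz": 0}, {"dx": 0, "dy": 0, "dz": 0, "wx": 0, "wy": 0, "wz": 0}], fingers=1)

```text
time_s: 59.7
tcp_pos: [0.5809, -0.2582, 0.0793]
eef_rot: [-87.7, 89.7, -12.7]
contact_force: [0.0, 0.3, -0.9]
gripper_width: 0.0228
```

Emit:
arm_command(plan=[{"dx": -0.9, "dy": 0, "dz": 0, "wx": 0, "wy": 0, "wz": 0}, {"dx": -0.9, "dy": 0, "dz": 0, "wx": 0, "wy": 0, "wz": 0}, {"dx": -0.9, "dy": 0, "dz": 0, "wx": 0, "wy": 0, "wz": 0}, {"dx": -0.9, "dy": 0, "dz": 0, "wx": 0, "wy": 0, "wz": 0}])

```text
time_s: 60.03
tcp_pos: [0.5769, -0.2572, 0.1475]
eef_rot: [90.6, 89.7, 165.6]
contact_force: [0.2, -0.1, -0.2]
gripper_width: 0.0226
```

Run:
```python
from h import *
plan([.459,.2745,.15],165)
print(r.get_state()["gripper_width"])
```

```text
n 28 yaw now 164.97 p [ 0.5769 -0.2572  0.1475] d [-0.1179  0.5317  0.0025]
20 x {"dy":0.45,"dz":0.86}
8 x {"dy":0.45,"dz":0.86}
0.02260624794731608
```

Emit:
arm_command(plan=[{"dx": -0.4, "dy": 0.42, "dz": 0.8, "wx": 0, "wy": 0, "wz": 0}, {"dx": -0.4, "dy": 0.42, "dz": 0.8, "wx": 0, "wy": 0, "wz": 0}, {"dx": -0.4, "dy": 0.42, "dz": 0.8, "wx": 0, "wy": 0, "wz": 0}, {"dx": -0.4, "dy": 0.42, "dz": 0.8, "wx": 0, "wy": 0, "wz": 0}, {"dx": -0.4, "dy": 0.42, "dz": 0.8, "wx": 0, "wy": 0, "wz": 0}, {"dx": 0, "dy": 0.43, "dz": 0.88, "wx": 0, "wy": 0, "wz": 0}, {"dx": 0, "dy": 0.43, "dz": 0.88, "wx": 0, "wy": 0, "wz": 0}, {"dx": 0, "dy": 0.43, "dz": 0.88, "wx": 0, "wy": 0, "wz": 0}, {"dx": 0, "dy": 0.43, "dz": 0.88, "wx": 0, "wy": 0, "wz": 0}, {"dx": 0, "dy": 0.43, "dz": 0.88, "wx": 0, "wy": 0, "wz": 0}, {"dx": 0, "dy": 0.43, "dz": 0.88, "wx": 0, "wy": 0, "wz": 0}, {"dx": 0, "dy": 0.43, "dz": 0.88, "wx": 0, "wy": 0, "wz": 0}, {"dx": 0, "dy": 0.43, "dz": 0.88, "wx": 0, "wy": 0, "wz": 0}, {"dx": 0, "dy": 0.43, "dz": 0.88, "wx": 0, "wy": 0, "wz": 0}, {"dx": 0, "dy": 0.43, "dz": 0.88, "wx": 0, "wy": 0, "wz": 0}, {"dx": 0, "dy": 0.43, "dz": 0.88, "wx": 0, "wy": 0, "wz": 0}, {"dx": 0, "dy": 0.43, "dz": 0.88, "wx": 0, "wy": 0, "wz": 0}, {"dx": 0, "dy": 0.43, "dz": 0.88, "wx": 0, "wy": 0, "wz": 0}, {"dx": 0, "dy": 0.43, "dz": 0.88, "wx": 0, "wy": 0, "wz": 0}, {"dx": 0, "dy": 0.43, "dz": 0.88, "wx": 0, "wy": 0, "wz": 0}])

```text
time_s: 61.7
tcp_pos: [0.4974, 0.1325, 0.1932]
eef_rot: [39.7, 89.9, 114.3]
contact_force: [0.4, -0.1, -0.5]
gripper_width: 0.0224
```

Run:
```python
from h import *
plan([.459,.2745,.16],165)
```

```text
n 8 yaw now 164.61 p [0.4974 0.1325 0.1932] d [-0.0384  0.142  -0.0332]
8 x {"dx":0.21,"dy":0.47,"dz":0.79,"wx":-0.01}
```

Emit:
arm_command(plan=[{"dx": 0, "dy": 0.47, "dz": 0.79, "wx": -0.02, "wy": 0, "wz": 0}, {"dx": 0, "dy": 0.47, "dz": 0.79, "wx": -0.02, "wy": 0, "wz": 0}, {"dx": 0.1, "dy": 0.47, "dz": 0.79, "wx": -0.02, "wy": 0, "wz": 0}, {"dx": 0.2, "dy": 0.47, "dz": 0.79, "wx": 0, "wy": 0, "wz": 0}, {"dx": 0.2, "dy": 0.47, "dz": 0.79, "wx": 0, "wy": 0, "wz": 0}, {"dx": 0.2, "dy": 0.47, "dz": 0.79, "wx": 0, "wy": 0, "wz": 0}, {"dx": 0.2, "dy": 0.4, "dz": 0.7, "wx": 0, "wy": 0, "wz": 0}, {"dx": 0.1, "dy": 0.1, "dz": 0.2, "wx": 0, "wy": 0, "wz": 0}, {"dx": 0, "dy": 0, "dz": 0, "wx": 0, "wy": 0, "wz": 0}, {"dx": 0, "dy": 0, "dz": 0, "wx": 0, "wy": 0, "wz": 0}])

```text
time_s: 62.53
tcp_pos: [0.4589, 0.2679, 0.1724]
eef_rot: [38.1, 89.9, 113.2]
contact_force: [0.1, -1.0, -1.7]
gripper_width: 0.0223
```

Run:
```python
from h import *
plan([.459,.2745,.11],165)
```

```text
n 4 yaw now 165.13 p [0.4589 0.2679 0.1724] d [ 0.0001  0.0066 -0.0624]
4 x {"dx":0.78,"dy":0.02,"dz":0.08,"wx":0.01,"wy":0.01}
```

Emit:
arm_command(plan=[{"dx": 0.78, "dy": 0.02, "dz": 0.08, "wx": 0, "wy": 0, "wz": 0}, {"dx": 0.78, "dy": 0.02, "dz": 0.08, "wx": 0, "wy": 0, "wz": 0}, {"dx": 0.78, "dy": 0.02, "dz": 0.08, "wx": 0, "wy": 0, "wz": 0}, {"dx": 0.78, "dy": 0.02, "dz": 0.06, "wx": 0, "wy": 0, "wz": 0}, {"dx": 0, "dy": 0, "dz": 0, "wx": 0, "wy": 0, "wz": 0}, {"dx": 0, "dy": 0, "dz": 0, "wx": 0, "wy": 0, "wz": 0}])

```text
time_s: 63.03
tcp_pos: [0.4611, 0.271, 0.1106]
eef_rot: [-11.1, 89.7, 63.9]
contact_force: [1.1, 0.3, -0.1]
gripper_width: 0.0225
```

```bash
python3 look.py w31
python3 - <<'E'
from h import *
plan([.459,.2745,.0827],165)
z=np.load("w31.npz"); im=z["im"]
cv2.imwrite("pics/w31c.png",cv2.resize(im[140:300,200:360],None,fx=3.5,fy=3.5,interpolation=cv2.INTER_CUBIC)[:,:,::-1])
E
```

```text
t 63.0833 yaw 164.94 [0.461  0.2709 0.1106]
n 2 yaw now 164.94 p [0.461  0.2709 0.1106] d [-0.002   0.0036 -0.0279]
2 x {"dx":0.7,"dy":0.07,"dz":0.07,"wx":-0.01,"wy":0.03}
```

View pics/w31c.png

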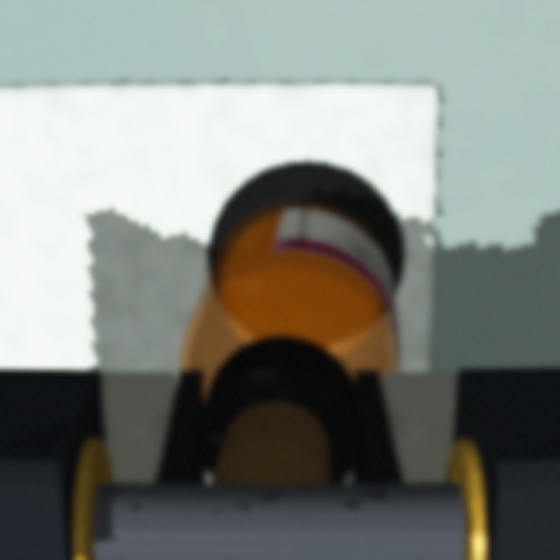

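Emit:
arm_command(plan=[{"dx": 0.6, "dy": 0.07, "dz": 0.07, "wx": 0, "wy": 0.03, "wz": 0}, {"dx": 0.6, "dy": 0.07, "dz": 0.05, "wx": 0, "wy": 0.03, "wz": 0}, {"dx": 0, "dy": 0, "dz": 0, "wx": 0, "wy": 0, "wz": 0}, {"dx": 0, "dy": 0, "dz": 0, "wx": 0, "wy": 0, "wz": 0}])

```text
time_s: 63.42
tcp_pos: [0.4607, 0.2747, 0.0883]
eef_rot: [-38.1, 89.7, 36.8]
contact_force: [0.4, 0.2, 0.6]
gripper_width: 0.0222
```

Run:
```python
from h import *
plan([.459,.2745,.0827],165)
```

```text
n 1 yaw now 164.87 p [0.4607 0.2747 0.0883] d [-0.0017 -0.0002 -0.0056]
1 x {"dx":0.28,"dy":0.08,"dz":-0.03,"wx":-0.03,"wy":0.05,"wz":0.04}
```

Emit:
arm_command(plan=[{"dx": 0.24, "dy": 0.06, "dz": -0.02, "wx": -0.03, "wy": 0.05, "wz": 0.04}, {"dx": 0, "dy": 0, "dz": 0, "wx": 0, "wy": 0, "wz": 0}, {"dx": 0, "dy": 0, "dz": 0, "wx": 0, "wy": 0, "wz": 0}])

```text
time_s: 63.67
tcp_pos: [0.46, 0.2751, 0.0843]
eef_rot: [-27.6, 89.9, 47.4]
contact_force: [0.3, -0.1, -1.8]
gripper_width: 0.023
```

Emit:
arm_command(plan=[{"dx": 0.06, "dy": 0, "dz": 0, "wx": 0, "wy": 0, "wz": 0}, {"dx": 0, "dy": 0, "dz": 0, "wx": 0, "wy": 0, "wz": 0}])

```text
time_s: 63.83
tcp_pos: [0.4602, 0.2754, 0.0836]
eef_rot: [-27.0, 89.8, 48.0]
contact_force: [-0.6, -0.5, 0.4]
gripper_width: 0.0226
```

Emit:
arm_command(plan=[{"dx": 0.08, "dy": 0.03, "dz": -0.03, "wx": 0, "wy": 0, "wz": 0}, {"dx": 0, "dy": 0, "dz": 0, "wx": 0, "wy": 0, "wz": 0}, {"dx": 0, "dy": 0, "dz": 0, "wx": 0, "wy": 0, "wz": 0}])

```text
time_s: 64.08
tcp_pos: [0.4597, 0.2752, 0.0825]
eef_rot: [-28.3, 89.8, 46.8]
contact_force: [0.1, -0.2, -1.3]
gripper_width: 0.0224
```

Emit:
arm_command(plan=[{"dx": 0, "dy": 0, "dz": 0, "wx": 0, "wy": 0, "wz": 0}, {"dx": 0, "dy": 0, "dz": 0, "wx": 0, "wy": 0, "wz": 0}, {"dx": 0, "dy": 0, "dz": 0, "wx": 0, "wy": 0, "wz": 0}, {"dx": 0, "dy": 0, "dz": 0, "wx": 0, "wy": 0, "wz": 0}, {"dx": 0, "dy": 0, "dz": 0, "wx": 0, "wy": 0, "wz": 0}, {"dx": 0, "dy": 0, "dz": 0, "wx": 0, "wy": 0, "wz": 0}, {"dx": -0.6, "dy": 0, "dz": 0, "wx": 0, "wy": 0, "wz": 0}, {"dx": -0.9, "dy": 0, "dz": 0, "wx": 0, "wy": 0, "wz": 0}, {"dx": -0.9, "dy": 0, "dz": 0, "wx": 0, "wy": 0, "wz": 0}, {"dx": -0.9, "dy": 0, "dz": 0, "wx": 0, "wy": 0, "wz": 0}, {"dx": -0.9, "dy": 0, "dz": 0, "wx": 0, "wy": 0, "wz": 0}], fingers=-0.6)

```text
time_s: 65.0
tcp_pos: [0.4575, 0.2728, 0.1653]
eef_rot: [151.6, 89.7, -133.4]
contact_force: [0.1, -0.1, 0.1]
gripper_width: 0.0702
```

```bash
python3 look.py w32
python3 - <<'E'
from h import *
bottle("w32",.459,.2745)
plan([.55,.39,.26],165)
E
```

```text
t 65.05 yaw 165.07 [0.4591 0.2741 0.1692]
circle [0.4577 0.2752] 0.0184 247
n 9 yaw now 165.07 p [0.4591 0.2741 0.1692] d [0.0909 0.1159 0.0908]
9 x {"dx":-0.5,"dy":-0.32,"dz":0.75}
```

View pics/w32.png

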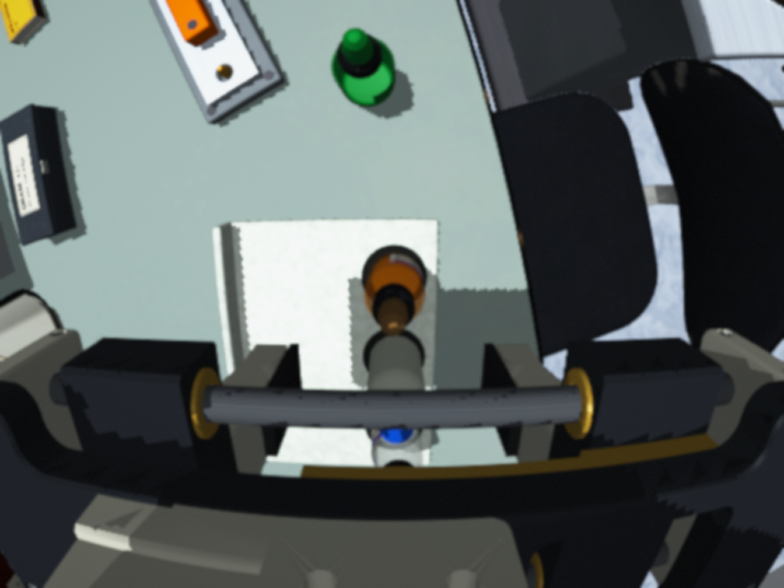

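All three bottles are back. I'll back off and check everything.

Emit:
arm_command(plan=[{"dx": -0.95, "dy": 0, "dz": 0, "wx": 0, "wy": 0, "wz": 0}, {"dx": -0.95, "dy": 0, "dz": 0, "wx": 0, "wy": 0, "wz": 0}, {"dx": -0.95, "dy": 0, "dz": 0, "wx": 0, "wy": 0, "wz": 0}, {"dx": -0.5, "dy": -0.3, "dz": 0.75, "wx": 0, "wy": 0, "wz": 0}, {"dx": -0.5, "dy": -0.3, "dz": 0.8, "wx": 0, "wy": 0, "wz": 0}, {"dx": 0, "dy": -0.3, "dz": 0.85, "wx": 0, "wy": 0, "wz": 0}, {"dx": 0, "dy": -0.3, "dz": 0.85, "wx": 0, "wy": 0, "wz": 0}, {"dx": 0, "dy": -0.3, "dz": 0.85, "wx": 0, "wy": 0, "wz": 0}, {"dx": 0, "dy": -0.3, "dz": 0.85, "wx": 0, "wy": 0, "wz": 0}, {"dx": 0, "dy": -0.3, "dz": 0.85, "wx": 0, "wy": 0, "wz": 0}, {"dx": 0, "dy": -0.3, "dz": 0.85, "wx": 0, "wy": 0, "wz": 0}, {"dx": 0, "dy": 0, "dz": 0, "wx": 0, "wy": 0, "wz": 0}, {"dx": 0, "dy": 0, "dz": 0, "wx": 0, "wy": 0, "wz": 0}, {"dx": 0, "dy": 0, "dz": 0, "wx": 0, "wy": 0, "wz": 0}])

```text
time_s: 66.22
tcp_pos: [0.5431, 0.395, 0.2525]
eef_rot: [-27.7, 89.7, 47.4]
contact_force: [-0.9, -0.5, -0.6]
gripper_width: 0.0699
```

```bash
python3 look.py w33
python3 - <<'E'
from h import *
for p in ((.459,.2745),(.474,.3325),(.489,.3905)): bottle("w33",*p)
for n in ("top","scene"):
    im,d=r.capture(n); 
    if n=="top": im=cv2.resize(im[130:280,180:450],None,fx=2.9,fy=2.9,interpolation=cv2.INTER_CUBIC)
    cv2.imwrite(f"pics/{n}9.png",im[:,:,::-1])
P=cloud("w33")
c=np.array([.537,.0572]); ya=np.array([np.cos(np.radians(102)),np.sin(np.radians(102))]); xa=np.array([np.cos(np.radians(12)),np.sin(np.radians(12))])
q=P[:,:2]-c; u=q@xa; v=q@ya
for lo,hi in ((-.064,-.06),(-.04,-.033),(.03,.04),(.055,.064)):
    s=(np.abs(u)<.016)&(v>lo)&(v<hi)&(P[:,2]<.03); print(lo,s.sum(),np.median(P[s][:,2]).round(4) if s.any() else None)
im=np.load("w33.npz")["im"]; z=np.load("w33.npz"); m=r.camera_model("wrist"); m["R"]=z["R"]; m["t"]=z["t"]
g=cv2.cvtColor(im,cv2.COLOR_RGB2GRAY); 
for n,p in dict(brown=(.4584,.2747),blue=(.474,.3325),red=(.4895,.3905)).items(): print(n,proj("wrist",m,[*p,.006]).round(1))
E
```

```text
t 66.2667 yaw 165.03 [0.5429 0.3947 0.2525]
circle [0.4583 0.275 ] 0.0185 119
circle [0.4724 0.3326] 0.0186 71
circle [0.4885 0.3889] 0.0172 137
-0.064 0 None
-0.04 0 None
0.03 0 None
0.055 0 None
brown [324.5  65.3]
blue [324.2 114.1]
red [323.3 163.2]
```

View pics/w33.png

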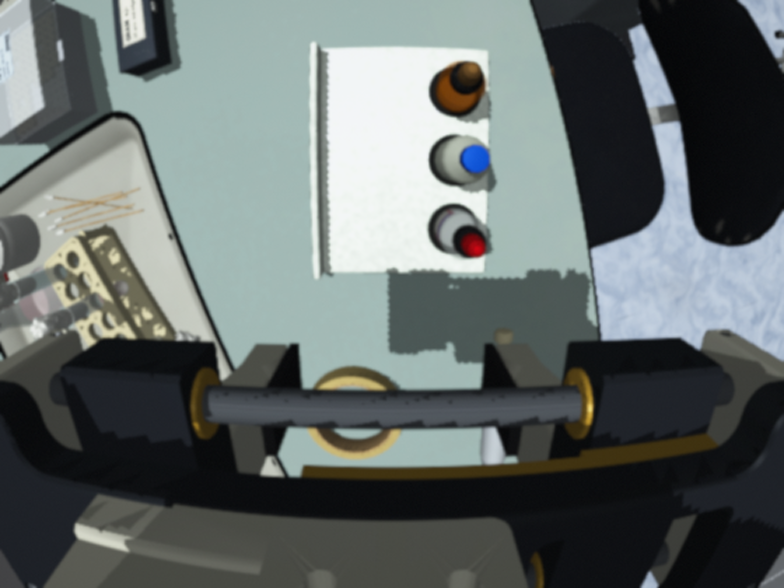

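View pics/top9.png

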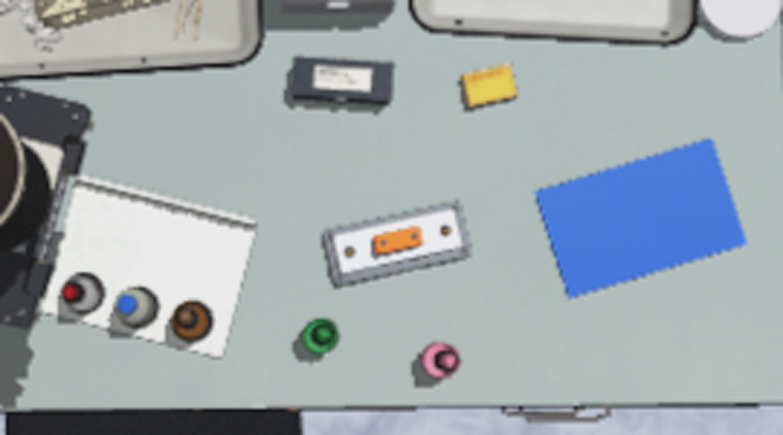

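View pics/scene9.png

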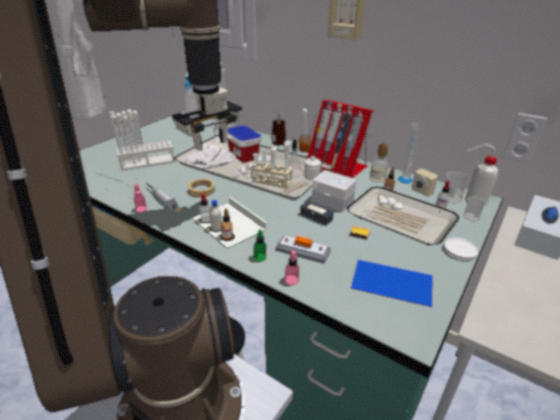

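The top view shows the bottles in their original order on their spots at crop pixels (82,292), (137,305) and (192,320). The plate sits on the jig at (397,243) with both pins showing. The slide box and matchbox are where they were, and the arm is clear of everything.

```bash
python3 -c "
from plant import r
print(r.close_job())"
```

```text
the job is handed in; nothing more can be done
None
```

The job is done and handed in at about 66 s of the 152 s allowed. I moved the brown, blue-cap and red-bulb bottles upright onto the mat. Then I lowered the plate onto the jig with both pins through its holes, and put each bottle back on the spot it came from.

**Last checks**
- **Plate:** it lies flat. Its top measured 21.6–21.7 mm at both ends after release, about 8 mm above the jig face. Both pins showed in the holes in the final top view.
- **Bottles:** all three are upright in their original order. The fitted centres are within about 2 mm of the measured spot centres.
- **Rest of the scene:** the slide box, matchbox and the green and pink look-alikes looked undisturbed. The gripper was open and clear of everything.
- **Forces:** the highest I read was about 18 N at the wrist, while pressing the plate down. The per-move readings would not show brief peaks.

**Checks that failed or disagreed**
- In the last wrist view the jig was out of frame, so I could not repeat the plate-height check from there. The plate figures come from the view just after release, plus the final top view.
- Position readings varied by 1–2 mm between views. Close up, the wrist camera read about 2 mm off sideways, so I aligned each hole to its pin within the same picture.

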